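# Scoop the cedar eggs from the tilting tray and set the crate out

## Task

Fill the crate with all the cedar eggs that are in the sorting tray: raise the tray by its brass bar right up to its stop so that they roll into a heap at the low end, gather them there with the hand scoop, never with the fingers while they lie in the tray, and tip them into the crate. Then lay the scoop flat on its cork pad again, lower the tray flat, and slide the crate, without lifting it, across the counter until it sits square in the middle of the green mat. Leave the brush, the polish tin, the bottle and the shoehorn where they are.

Things in the scene. Friction and masses are not known exactly. Their poses are not given: they have to be found in the camera images.
- tray (a joint): Angle of the sorting tray about its hinge, rad: 0 = lying flat, grows as the bar end is raised, 0.25 = against its stop. The hinge is stiff: the tray stays at whatever angle it is left, up or down; moving it takes 8 to 14 N at the bar.
- tray_low (a point): Top of the floor of the light-wood sorting tray, at the foot of the inside of the low (hinge) wall, midway across. Axes tilt with the tray: x along the floor to the low wall, y across, z out of the floor. Inside 240 mm long (x -0.24 to 0), 140 mm wide; walls above the floor: low end 84 mm, sides 44 mm, bar end only 18 mm; 8 mm thick. Flat, the floor is 20 mm above the counter.
- tray_bar (a point): Middle of the tray's round brass lifting bar, 14 mm thick, 120 mm long along y; axes as tray_low. Clear gap of 31 mm to the tray's end wall; two flat arms join it to that wall at y = -53 and +53 mm. Flat, it is 42 mm above the counter.
- tray_hinge (a point): Point on the tray's hinge axis (its y), midway across, 14 mm above the counter. Axes of the dark stand, which is fixed to the counter (300 mm long, 216 mm wide over the brass hinge knobs): x points from bar to low wall, z up. The bar moves on a circle of 295 mm radius about it.
- egg1_c (a point): Centre of cedar egg 1: a smooth reddish wooden egg with a thin dark band, 60 mm long along its own x axis, 52 mm thick (round), ends rounded, 36 g. It lies in the flat tray at the start. 3 to 5 of the 6 eggs are there; the others read None. On the raised tray it rolls down, whichever way it lies; friction about 0.3.
- egg2_c (a point): Centre of cedar egg 2, the same as egg 1 (None if absent).
- egg3_c (a point): Centre of cedar egg 3, the same as egg 1 (None if absent).
- egg4_c (a point): Centre of cedar egg 4, the same as egg 1 (None if absent).
- egg5_c (a point): Centre of cedar egg 5, the same as egg 1 (None if absent).
- egg6_c (a point): Centre of cedar egg 6, the same as egg 1 (None if absent).
- scoop: Flat-bottomed aluminium hand scoop, dark wooden handle, 220 to 310 g. Origin under its pan, 67.5 mm behind the lip, midway across; x forward to the lip, y left, z up. Pan 155 mm long (x -0.0875 to 0.0675), 122 mm wide, floor 2 mm. Back wall 50 mm high, sides sloping from 46 mm at the back to 5 mm near the lip. Starts flat on its cork pad.
- scoop_lip (a point): Middle of the scoop's front edge, at its underside; axes as scoop. The front 8 mm is a thin ramp rising from this edge to a crest 5 mm high, which holds the eggs back until the scoop is nose-down by 10 to 25 degrees (the more eggs, the less).
- scoop_grip (a point): Middle of the scoop's wooden handle, axes as those of the scoop. The handle is a level bar 110 mm long along x (55 mm either way), 22 mm wide (y) and 24 mm high, behind the pan: this point is 155 mm behind and 70 mm above the scoop's origin.
- pad: Thin cork pad on the counter, 210 x 185 mm, flush: the scoop's place. Origin 10 mm ahead of its middle; at the start the scoop's origin lies within about 20 mm of it and the scoop's x within 0.12 rad of the pad's x.
- crate: Open plywood crate, loose on the counter, 150 mm (its x) by 180 mm (its y) outside, 62 mm high, walls and floor 7 mm, 0.3 to 0.5 kg empty. Origin at the middle of its underside, z up.
- mat: Green leather mat on the counter, flush, 200 mm (its x) by 230 mm (its y): the place where the crate belongs, its x along the mat's x (or turned half round). Origin at its middle.
- brush: Bystander: dark wooden shoe brush, 170 x 50 x 40 mm, x along it; origin under its middle.
- polish: Bystander: round polish tin, 77 mm across, 24 mm high; origin under its middle.
- cleaner: Bystander: amber bottle, 52 mm across, 135 mm high; origin under its middle.
- horn: Bystander: flat steel shoehorn, 165 x 32 x 6 mm, x along it; origin under its middle.
Things that resemble listed ones, but are neither listed nor needed, are in the scene too. Several things have the shape of the crate; the one meant has the colours described above. What is shaped like the part that bears egg2_c but purple or turquoise is not meant.

How it is judged:
By the outcome, as a careful person would: the job done as asked, in the order asked, and still so for the second after the job is handed in, with the robot touching nothing.
Of egg1, egg2, egg3, egg4, egg5, egg6 only 3 to 5 are there at a start; the rules pass over those that are not, and their reading is None.
At some moment in a run one of crate, scoop may be knocked a few centimetres aside while the robot is not near it.
It also fails if it takes over 210 s, if anything falls off the work surface, if the arm or the gripper's body presses on something with over 40 N, if the wrist force passes 120 N, or if a joint passes its speed limit or range.

## Robot

A 6-joint arm with a two-finger parallel gripper is mounted at the origin on the work surface. World frame = base frame: x ahead of the robot, y to its left, z up, the work surface at z = 0. Lengths are in mm, angles in rad, forces in N, time in s.
With the tool pointing down it reaches from about 325 to 1000 mm from the base axis. Payload 5.1 kg.
Tool frame: the origin (TCP) lies on the centre line of the jaws, within the pads' length; the fingertips stand 8 mm ahead of it and the grasp point (between the pads) lies 11 mm behind it; z points along the fingers, y is the direction in which the jaws open and shut (so a half turn about z gives the same grasp; the last joint's range is limited). The gripper opens to 85 mm and grips with 20 to 120 N. Pads are 22 mm wide; open, the fingers measure 114 mm over their backs; the gripper's body (76 mm by 85 mm) begins 54 mm behind the grasp point. The pads swing forward as they close: fully open they stand 13 mm farther back than shut.
Start: joints at [1.054, 0.124, 1.65, -0, 1.367, -0.083], TCP at [273.228, 589.772, 239.322] pointing down, gripper open.
Joint ranges: [-2.61, 2.61], [-1.02, 2.33], [0.03, 2.71], [-1.35, 4.49], [0.32, 2.68], [-2.91, 2.91]. Speed limits (rad/s): [2.57, 2.57, 3.14, 3.14, 3.14, 3.14].

## Interface

Orientations are given as a unit quaternion [w, x, y, z].
In Python, from bench import arm gives the robot as it stands.
- The arm moves only by the tool drive_tool, never from a script. Its argument "series" is a list of rows, each an object with "dp": the shift along the tool's x, y, z in units of 40 mm (1.0 is 40 mm), a list of three; "turn": the turn, a rotation vector about the tool's x, y, z in units of 10 degrees (1.0 is 10 degrees), a list of three; "grip": the opening, from 0 (shut) to 1 (fully open). A call has exactly 10 rows; each row shifts and turns the commanded pose from where the row before left it, along the tool's axes as they then stand; what a row does not reach is not made up. A row lasts 1/8 s, in which the tool goes at most 62.5 mm and 10.7 degrees, less where a joint would pass 70% of its speed; a pose out of reach is approached as far as the arm can. A call is refused whole if a number of a shift passes 1 or a number of a turn 1, either way. A call with a gripper value outside its range is refused whole. The fingers move at their own pace and stop on an object; "newtons" is the grip in N (left out, the last holds). Time passes only in rows, so rows that do not move let the fingers close, or fill a call up. It gives the time, the measured TCP pose, the force and the opening at its end, in the units of the state.
- arm.sense(): the state, without advancing time (a new reading comes with each control period).
- arm.capture(name): name is "side" or "top"; returns a dict with "color" (480x640x3 uint8, blue, green, red), "range_z" (480x640 float32, mm along the optical axis (not along the pixel's ray), 0 where there is no reading), "intrinsics" (3x3 intrinsics, pixels), "dist_coeffs" ([k1, k2, p1, p2, k3] as OpenCV has them; the pictures are not rectified), "rvec" (rotation vector, rad) and "tvec" (3), from world to camera coordinates, as OpenCV has them. Camera axes: x right, y down, z forward; pixel columns grow to the right and rows downward; lengths in mm; the calibration is good to about 2 mm. A picture is of the moment at which its call begins.
- arm.sign_off(): hands the job in, once; it reports no verdict.
Trained networks look in a picture, given as the dict that the camera call returned (one of the last four; its "shot" number tells which), for a name from the list of things; names that differ only in an ending like _2 or _b are one class to them, and where a whole thing is asked for, a point or a joint stands for the part that bears it (a point fixed in the world has none). Each returns a list of dicts, best first, with "score" (0 to 1); they miss things now and then, are a little off and sometimes report something else, mostly with a low value. They report only what shows in the picture. A call takes as long as a camera call. They do not tell look-alikes from the thing itself.
- arm.cut_out(query, picture): "mask" (480x640 bool, what is visible of it).
- arm.tip_of(query, picture): "location" ([x, y, z] in mm, in the coordinates of the camera as it stood for that picture, good to about 4 mm: a listed point, or the origin of a listed thing).
The state is a dict: "time": time; "q": joint angles; "dq": joint speeds; "joint_torque": joint torques, N m; "tcp_pos": TCP position; "orientation": TCP orientation; "ft_force": force on the tool from outside, world axes, zero at the start; "moment": the same for the moment, N m; "opening": opening from 0.0 (shut) to 1.0 (fully open).
Only numpy, scipy, OpenCV 4.12 (cv2) and the standard library are available. Lean on these libraries where they do the work, as an engineer would, in place of code of your own. Each camera call takes 0.05 s, during which the arm holds its last target.

## Working session

There is one attempt and no reset: what is moved stays moved. The work goes in short steps, Python scripts to look and compute and a tool call to move; the robot and the scene stay as the last step left them, time stands still between calls to the robot, and variables do not carry over. Pictures are saved under pics/ and viewed, and the job is handed in when it is done.

Besides the shell and the picture viewer there is one more tool, called as name(argument=value, ...), one argument or row to a line, values as JSON. drive_tool: Moves the arm, as the interface text tells. Its arguments: {"type":"object","properties":{"series":{"type":"array","items":{"type":"object","properties":{"dp":{"type":"array","items":{"type":"number"}},"turn":{"type":"array","items":{"type":"number"}},"grip":{"type":"number"}}}},"newtons":{"type":"number"}},"required":["series"]}

I'll start by looking at the scene from both cameras.

```bash
mkdir -p pics; ls; cat > h.py <<'E'
import numpy as np, cv2, json
from bench import arm
from scipy.spatial.transform import Rotation as R
def cam(p):
    Rm,_=cv2.Rodrigues(np.array(p["rvec"],float)); return Rm,np.array(p["tvec"],float).ravel()
def c2w(p,X):
    Rm,t=cam(p); return (np.asarray(X,float)-t)@Rm
def proj(p,X):
    u,_=cv2.projectPoints(np.asarray(X,float).reshape(-1,1,3),np.array(p["rvec"],float),np.array(p["tvec"],float),np.array(p["intrinsics"],float),np.array(p["dist_coeffs"],float)); return u[:,0]
def px2w(p,uv,z=None,plane=None):
    uv=np.asarray(uv,float).reshape(-1,1,2)
    n=cv2.undistortPoints(uv,np.array(p["intrinsics"],float),np.array(p["dist_coeffs"],float))[:,0]
    d=np.c_[n,np.ones(len(n))]
    Rm,t=cam(p); o=-Rm.T@t; dw=d@Rm
    s=(z-o[2])/dw[:,2]; return o+dw*s[:,None]
def cloud(p,mask=None):
    Z=p["range_z"]; m=(Z>0) if mask is None else (mask&(Z>0))
    v,u=np.nonzero(m)
    n=cv2.undistortPoints(np.c_[u,v].astype(float).reshape(-1,1,2),np.array(p["intrinsics"],float),np.array(p["dist_coeffs"],float))[:,0]
    z=Z[v,u].astype(float)
    return c2w(p,np.c_[n*z[:,None],z]),np.c_[u,v]
def save(p,n): cv2.imwrite("pics/%s.png"%n,p["color"])
def st():
    s=arm.sense(); print({k:np.round(s[k],3).tolist() for k in("time","q","tcp_pos","orientation","ft_force","opening")}); return s
E
python3 - <<'E'
from h import *
st()
for n in("top","side"):
    p=arm.capture(n); save(p,n+"0"); Rm,t=cam(p); print(n,(-Rm.T@t).round(),Rm.round(2).tolist(), p["shot"])
    np.save(n+"0.npy",p,allow_pickle=True)
E
```

```text
pics
{'time': 0.0, 'q': [1.054, 0.125, 1.652, -0.0, 1.367, -0.083], 'tcp_pos': [272.938, 589.268, 238.035], 'orientation': [-0.0, 0.215, 0.977, -0.001], 'ft_force': [-0.316, -0.258, -0.572], 'opening': 1.0}
top [ 253.  -59. 1641.] [[-0.0, -1.0, 0.02], [-0.99, -0.0, -0.13], [0.13, -0.02, -0.99]] 1
side [ -169. -1139.   845.] [[0.88, -0.48, 0.0], [-0.25, -0.46, -0.85], [0.41, 0.75, -0.52]] 2
```

View pics/top0.png

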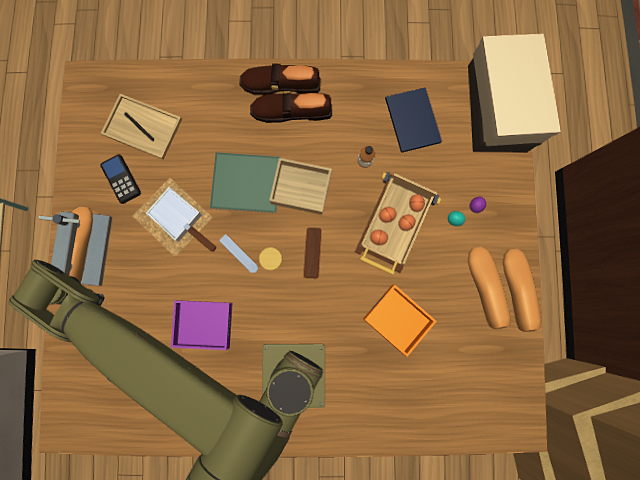

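View pics/side0.png

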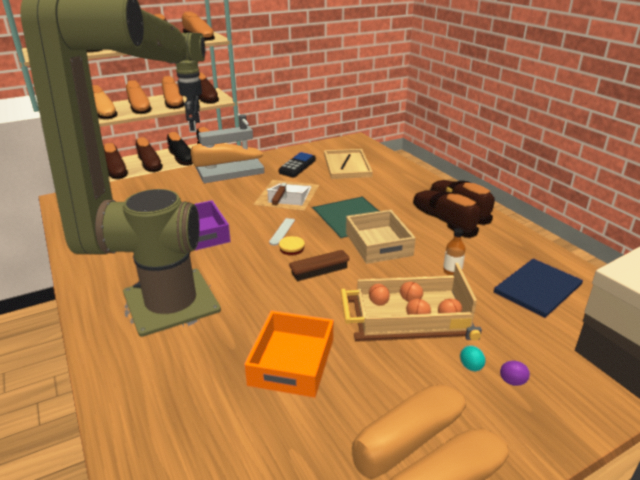

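Top view: tray with 4 eggs at about (400,222), bar at the (380,262) end, low wall at the (412,182) end. The crate is at (300,186), partly over the mat (245,182). The scoop is on its pad at (172,215), handle toward (205,237). The brush is at (313,253), the tin at (270,258), the horn at (238,253) and the bottle at (366,156).

```bash
python3 - <<'E'
from h import *
T=arm.capture("top"); S=arm.capture("side")
print(T["intrinsics"],T["dist_coeffs"])
for q in ["tray_low","tray_bar","tray_hinge","egg1_c","scoop","scoop_lip","scoop_grip","pad","crate","mat","brush","polish","cleaner","horn"]:
    for nm,p in(("T",T),("S",S)):
        r=arm.tip_of(q,p)
        print(q,nm,[(round(d["score"],2),c2w(p,d["location"]).round(0).tolist()) for d in r[:6]])
E
```

```text
[[484.53327569   0.         317.97923419]
 [  0.         484.53327569 233.01534415]
 [  0.           0.           1.        ]] [-0.07224955  0.          0.          0.          0.        ]
tray_low T [(0.82, [619.0, -402.0, 22.0])]
tray_low S [(0.98, [616.0, -396.0, 19.0])]
tray_bar T [(0.88, [360.0, -282.0, 37.0]), (0.69, [389.0, 73.0, 1.0])]
tray_bar S [(0.63, [359.0, -280.0, 43.0])]
tray_hinge T [(0.74, [625.0, -400.0, 11.0])]
tray_hinge S [(0.77, [625.0, -401.0, 13.0])]
egg1_c T []
egg1_c S []
scoop T [(0.75, [550.0, 420.0, -4.0]), (0.48, [619.0, -401.0, 21.0])]
scoop S [(0.7, [570.0, -410.0, 50.0])]
scoop_lip T [(0.77, [592.0, 473.0, -2.0]), (0.18, [536.0, 423.0, 0.0])]
scoop_lip S [(0.92, [591.0, 475.0, -0.0])]
scoop_grip T [(0.75, [449.0, 305.0, 68.0])]
scoop_grip S []
pad T [(0.84, [538.0, 425.0, 2.0])]
pad S [(0.97, [535.0, 427.0, -2.0])]
crate T [(0.87, [626.0, -22.0, 0.0]), (0.85, [167.0, 300.0, 0.0]), (0.63, [178.0, -354.0, -1.0])]
crate S [(0.87, [161.0, 300.0, -0.0]), (0.7, [624.0, -22.0, 1.0]), (0.58, [178.0, -348.0, 2.0])]
mat T [(0.86, [658.0, 166.0, 1.0]), (0.24, [628.0, -22.0, -1.0])]
mat S [(0.71, [650.0, 172.0, 1.0]), (0.17, [544.0, 424.0, -0.0])]
brush T [(0.82, [407.0, -61.0, -0.0]), (0.71, [413.0, 189.0, -4.0]), (0.41, [504.0, -383.0, 47.0])]
brush S [(0.64, [402.0, -62.0, 2.0])]
polish T [(0.82, [387.0, 74.0, -0.0])]
polish S [(0.67, [387.0, 77.0, -1.0])]
cleaner T [(0.78, [732.0, -247.0, -5.0])]
cleaner S [(0.6, [724.0, -249.0, -2.0]), (0.48, [451.0, 307.0, 71.0]), (0.31, [384.0, 76.0, -1.0])]
horn T [(0.81, [410.0, 191.0, -1.0])]
horn S [(0.75, [404.0, 194.0, 1.0])]
```

```bash
python3 - <<'E'
import cv2,numpy as np
p=np.load("top0.npy",allow_pickle=True).item()
c=p["color"]
def crop(u0,u1,v0,v1,n,s):
    cv2.imwrite("pics/"+n+".png",cv2.resize(c[v0:v1,u0:u1],None,fx=s,fy=s,interpolation=cv2.INTER_CUBIC))
crop(120,320,140,290,"c1",4); crop(340,460,150,290,"c2",4)
E
```

```text
(no output)
```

View pics/c1.png

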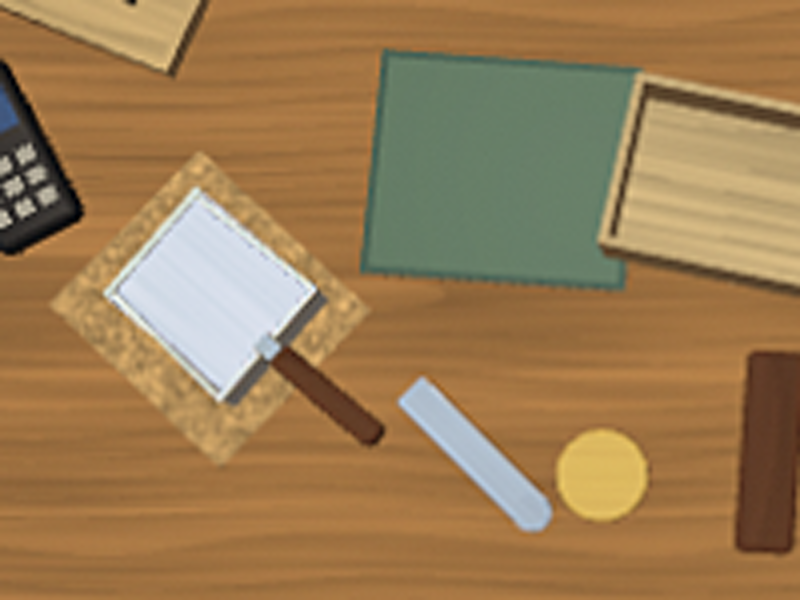

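View pics/c2.png

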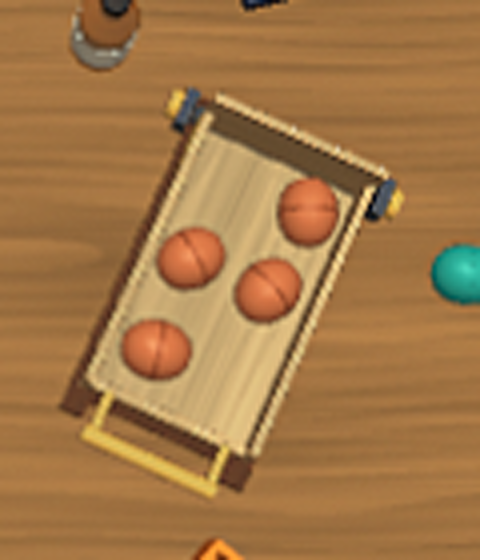

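```bash
cat >> h.py <<'E'
def down(psi):  # tool pointing down, tool y azimuth psi (deg)
    a=np.deg2rad(psi); y=np.array([np.cos(a),np.sin(a),0]); z=np.array([0,0,-1.]); x=np.cross(y,z)
    return R.from_matrix(np.c_[x,y,z])
def pose():
    s=arm.sense(); q=np.array(s["orientation"]); return np.array(s["tcp_pos"],float),R.from_quat(q[[1,2,3,0]]),s
def plan(wps,start=None,grip=None,dec=2):
    """wps: list of (pos,Rot,nrows). prints rows rounded"""
    if start is None: p,Rr,_=pose()
    else: p,Rr=start
    p=np.array(p,float); rows=[]
    for (tp,tR,n) in wps:
        tp=np.array(tp,float)
        for k in range(n,0,-1):
            dp=(tp-p)/k
            w=(Rr.inv()*tR).as_rotvec()/k
            d=np.round(Rr.inv().apply(dp)/40,dec); t=np.round(np.rad2deg(w)/10,dec)
            rows.append((d,t)); p=p+Rr.apply(d*40); Rr=Rr*R.from_rotvec(np.deg2rad(t*10))
    f=lambda a:"["+",".join("%g"%(x+0) for x in a)+"]"
    for i,(d,t) in enumerate(rows):
        if i%10==0: print("-- call",i//10+1)
        flag=" !!" if max(abs(d).max(),abs(t).max())>1 else ""
        print('{"dp":%s,"turn":%s}%s'%(f(d),f(t),flag))
    print("end",p.round(1),"maxstep",max(np.linalg.norm(d)*40 for d,t in rows).round(1))
    return p,Rr
E
python3 - <<'E'
from h import *
T=np.load("top0.npy",allow_pickle=True).item()
P,uv=cloud(T)
# tray region
sel=(P[:,0]>330)&(P[:,0]<680)&(P[:,1]<-220)&(P[:,1]>-470)
Q=P[sel]
for z0,z1,n in((58,70,"side"),(98,108,"low"),(34,48,"bar")):
    m=(Q[:,2]>z0)&(Q[:,2]<z1); print(n,m.sum(),Q[m].mean(0).round(1),cv2.minAreaRect(Q[m][:,:2].astype(np.float32)) if m.sum()>4 else "")
# bar by colour
c=T["color"].astype(int)
hsv=cv2.cvtColor(T["color"],cv2.COLOR_BGR2HSV)
sub=np.zeros(c.shape[:2],bool); sub[245:280,355:405]=1
m=sub&(hsv[...,1]>130)&(hsv[...,2]>170)
print(m.sum())
v,u=np.nonzero(m); W=px2w(T,np.c_[u,v],z=47)
r=cv2.minAreaRect(W[:,:2].astype(np.float32)); print("bar",r, cv2.boxPoints(r).round(0).tolist())
# crate rim
m=(P[:,0]>520)&(P[:,0]<730)&(P[:,1]<100)&(P[:,1]>-140)&(P[:,2]>54)&(P[:,2]<70)
print("crate",m.sum(),cv2.minAreaRect(P[m][:,:2].astype(np.float32)))
# mat by colour
m=(hsv[...,0]>60)&(hsv[...,0]<95)&(hsv[...,1]>60); m[:, :200]=0; m[:,300:]=0; m[:140]=0;m[225:]=0
v,u=np.nonzero(m); W=px2w(T,np.c_[u,v],z=0); h=cv2.convexHull(W[:,:2].astype(np.float32))
print("mat",W[:,:2].min(0),W[:,:2].max(0), cv2.minAreaRect(h), cv2.approxPolyDP(h,12,True)[:,0].round(0).tolist())
E
```

```text
side 894 [ 514.3 -350.2   63.9] ((507.493408203125, -347.20770263671875), (157.07037353515625, 251.2011260986328), 64.97794342041016)
low 104 [ 621.8 -400.6  102.9] ((622.8995971679688, -399.26806640625), (152.999755859375, 10.511834144592285), 64.8444595336914)
bar 379 [ 450. -321.   42.] ((504.1250305175781, -325.61456298828125), (179.2621307373047, 311.77911376953125), 64.93839263916016)
366
bar ((375.02752685546875, -289.1523132324219), (166.33399963378906, 89.42292022705078), 84.79487609863281) [[323.0, -368.0], [412.0, -376.0], [427.0, -210.0], [338.0, -202.0]]
crate 431 ((628.2339477539062, -24.859344482421875), (178.01385498046875, 152.38803100585938), 77.73999786376953)
mat [549.77613563  54.1285441 ] [756.17885131 286.74647031] ((653.5126342773438, 168.06698608398438), (224.97010803222656, 195.31517028808594), 86.0639877319336) [[756.0, 272.0], [564.0, 287.0], [550.0, 62.0], [742.0, 54.0]]
```

```bash
python3 - <<'E'
from h import *
plan([([440,150,200],down(20),14),([360,-278.4,130],down(-25),13),([360,-278.4,90],down(-25),3)])
E
```

```text
-- call 1
{"dp":[-0.6,-0.59,0.07],"turn":[0,0,0.32]}
{"dp":[-0.63,-0.55,0.07],"turn":[0,0,0.32]}
{"dp":[-0.66,-0.52,0.07],"turn":[0,0,0.32]}
{"dp":[-0.69,-0.48,0.07],"turn":[0,0,0.32]}
{"dp":[-0.72,-0.44,0.07],"turn":[0,0,0.32]}
{"dp":[-0.74,-0.4,0.07],"turn":[0,0,0.32]}
{"dp":[-0.76,-0.36,0.07],"turn":[0,0,0.32]}
{"dp":[-0.78,-0.31,0.07],"turn":[0,0,0.32]}
{"dp":[-0.79,-0.27,0.07],"turn":[0,0,0.33]}
{"dp":[-0.81,-0.22,0.07],"turn":[0,0,0.32]}
-- call 2
{"dp":[-0.82,-0.18,0.07],"turn":[0,0,0.33]}
{"dp":[-0.83,-0.13,0.07],"turn":[0,0,0.32]}
{"dp":[-0.84,-0.09,0.07],"turn":[0,0,0.33]}
{"dp":[-0.84,-0.03,0.07],"turn":[0,0,0.32]}
{"dp":[-0.72,-0.43,0.13],"turn":[0,0,0.35]}
{"dp":[-0.75,-0.38,0.14],"turn":[0,0,0.35]}
{"dp":[-0.77,-0.34,0.13],"turn":[0,0,0.35]}
{"dp":[-0.79,-0.29,0.14],"turn":[0,0,0.35]}
{"dp":[-0.8,-0.24,0.13],"turn":[0,0,0.34]}
{"dp":[-0.81,-0.19,0.14],"turn":[0,0,0.35]}
-- call 3
{"dp":[-0.83,-0.14,0.13],"turn":[0,0,0.34]}
{"dp":[-0.83,-0.09,0.14],"turn":[0,0,0.35]}
{"dp":[-0.84,-0.04,0.13],"turn":[0,0,0.34]}
{"dp":[-0.84,0.01,0.14],"turn":[0,0,0.35]}
{"dp":[-0.83,0.06,0.13],"turn":[0,0,0.34]}
{"dp":[-0.83,0.1,0.14],"turn":[0,0,0.35]}
{"dp":[-0.82,0.16,0.13],"turn":[0,0,0.34]}
{"dp":[0,0,0.33],"turn":[0,0,0]}
{"dp":[0,0,0.34],"turn":[0,0,0]}
{"dp":[0,0,0.33],"turn":[0,0,0]}
end [ 360.  -278.3   90.1] maxstep 34.1
```

drive_tool(
  series=[
    {"dp": [-0.6,-0.59,0.07],"turn": [0,0,0.32],"grip": 0.4},
    {"dp": [-0.63,-0.55,0.07],"turn": [0,0,0.32],"grip": 0.4},
    {"dp": [-0.66,-0.52,0.07],"turn": [0,0,0.32],"grip": 0.4},
    {"dp": [-0.69,-0.48,0.07],"turn": [0,0,0.32],"grip": 0.4},
    {"dp": [-0.72,-0.44,0.07],"turn": [0,0,0.32],"grip": 0.4},
    {"dp": [-0.74,-0.4,0.07],"turn": [0,0,0.32],"grip": 0.4},
    {"dp": [-0.76,-0.36,0.07],"turn": [0,0,0.32],"grip": 0.4},
    {"dp": [-0.78,-0.31,0.07],"turn": [0,0,0.32],"grip": 0.4},
    {"dp": [-0.79,-0.27,0.07],"turn": [0,0,0.33],"grip": 0.4},
    {"dp": [-0.81,-0.22,0.07],"turn": [0,0,0.32],"grip": 0.4},
  ],
)

```text
time: 2.85
tcp_pos: [392.7, 274.7, 211.4]
orientation: [0.0, 0.478, 0.879, 0.0]
ft_force: [0.3, -0.4, 0.5]
opening: 0.403
```

drive_tool(
  series=[
    {"dp": [-0.82,-0.18,0.07],"turn": [0,0,0.33],"grip": 0.4},
    {"dp": [-0.83,-0.13,0.07],"turn": [0,0,0.32],"grip": 0.4},
    {"dp": [-0.84,-0.09,0.07],"turn": [0,0,0.33],"grip": 0.4},
    {"dp": [-0.84,-0.03,0.07],"turn": [0,0,0.32],"grip": 0.4},
    {"dp": [-0.72,-0.43,0.13],"turn": [0,0,0.35],"grip": 0.4},
    {"dp": [-0.75,-0.38,0.14],"turn": [0,0,0.35],"grip": 0.4},
    {"dp": [-0.77,-0.34,0.13],"turn": [0,0,0.35],"grip": 0.4},
    {"dp": [-0.79,-0.29,0.14],"turn": [0,0,0.35],"grip": 0.4},
    {"dp": [-0.8,-0.24,0.13],"turn": [0,0,0.34],"grip": 0.4},
    {"dp": [-0.81,-0.19,0.14],"turn": [0,0,0.35],"grip": 0.4},
  ],
)

```text
time: 4.1
tcp_pos: [402.8, -49.0, 167.9]
orientation: [0.0, 0.713, 0.701, 0.0]
ft_force: [0.4, 0.3, 0.1]
opening: 0.397
```

drive_tool(
  series=[
    {"dp": [-0.83,-0.14,0.13],"turn": [0,0,0.34],"grip": 0.4},
    {"dp": [-0.83,-0.09,0.14],"turn": [0,0,0.35],"grip": 0.4},
    {"dp": [-0.84,-0.04,0.13],"turn": [0,0,0.34],"grip": 0.4},
    {"dp": [-0.84,0.01,0.14],"turn": [0,0,0.35],"grip": 0.4},
    {"dp": [-0.83,0.06,0.13],"turn": [0,0,0.34],"grip": 0.4},
    {"dp": [-0.83,0.1,0.14],"turn": [0,0,0.35],"grip": 0.4},
    {"dp": [-0.82,0.16,0.13],"turn": [0,0,0.34],"grip": 0.4},
    {"dp": [0,0,0],"turn": [0,0,0],"grip": 0.4},
    {"dp": [0,0,0],"turn": [0,0,0],"grip": 0.4},
    {"dp": [0,0,0],"turn": [0,0,0],"grip": 0.4},
  ],
)

```text
time: 5.35
tcp_pos: [360.3, -277.6, 130.3]
orientation: [0.0, 0.843, 0.538, 0.0]
ft_force: [0.1, 0.1, 0.0]
opening: 0.396
```

drive_tool(
  series=[
    {"dp": [0,0,0.3],"turn": [0,0,0],"grip": 0.4},
    {"dp": [0,0,0.3],"turn": [0,0,0],"grip": 0.4},
    {"dp": [0,0,0.3],"turn": [0,0,0],"grip": 0.4},
    {"dp": [0,0,0.3],"turn": [0,0,0],"grip": 0.4},
    {"dp": [0,0,0.3],"turn": [0,0,0],"grip": 0.4},
    {"dp": [0,0,0.3],"turn": [0,0,0],"grip": 0.4},
    {"dp": [0,0,0.2],"turn": [0,0,0],"grip": 0.4},
    {"dp": [0,0,0.1],"turn": [0,0,0],"grip": 0.4},
    {"dp": [0,0,0],"turn": [0,0,0],"grip": 0.4},
    {"dp": [0,0,0],"turn": [0,0,0],"grip": 0.4},
  ],
)

```text
time: 6.6
tcp_pos: [360.3, -278.6, 46.6]
orientation: [0.0, 0.843, 0.538, 0.0]
ft_force: [0.4, 0.3, -0.1]
opening: 0.397
```

```bash
python3 - <<'E'
from h import *
p=arm.capture("side"); cv2.imwrite("pics/s1.png",cv2.resize(p["color"][240:360,320:500],None,fx=4,fy=4,interpolation=cv2.INTER_CUBIC)); st()
E
```

```text
{'time': 6.65, 'q': [-0.776, -0.103, 2.229, -0.0, 1.015, -0.341], 'tcp_pos': [360.332, -278.663, 46.623], 'orientation': [0.001, 0.843, 0.538, 0.0], 'ft_force': [0.184, 0.222, 0.118], 'opening': 0.401}
```

View pics/s1.png

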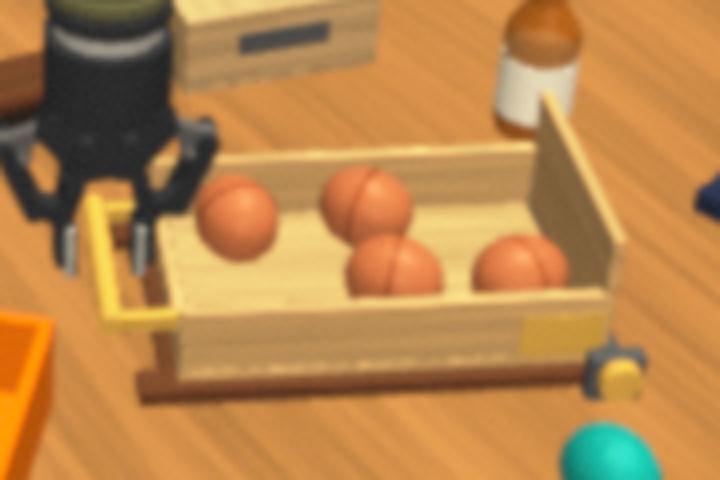

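The side picture shows the fingers straddling the brass bar, one in the gap (140,250 in the crop) and one outside (65,250). I'll lower the last 10 mm, then close.

drive_tool(
  newtons=50,
  series=[
    {"dp": [0,0,0.13],"turn": [0,0,0],"grip": 0.4},
    {"dp": [0,0,0.13],"turn": [0,0,0],"grip": 0.4},
    {"dp": [0,0,0],"turn": [0,0,0],"grip": 0.0},
    {"dp": [0,0,0],"turn": [0,0,0],"grip": 0.0},
    {"dp": [0,0,0],"turn": [0,0,0],"grip": 0.0},
    {"dp": [0,0,0],"turn": [0,0,0],"grip": 0.0},
    {"dp": [0,0,0],"turn": [0,0,0],"grip": 0.0},
    {"dp": [0,0,0],"turn": [0,0,0],"grip": 0.0},
    {"dp": [0,0,0],"turn": [0,0,0],"grip": 0.0},
    {"dp": [0,0,0],"turn": [0,0,0],"grip": 0.0},
  ],
)

```text
time: 7.9
tcp_pos: [360.3, -278.3, 35.4]
orientation: [0.0, 0.843, 0.538, 0.0]
ft_force: [5.0, -0.1, -6.9]
opening: 0.141
```

```bash
python3 - <<'E'
from h import *
d=np.array([np.cos(np.deg2rad(-25.05)),np.sin(np.deg2rad(-25.05)),0]); y=np.cross([0,0,1],d)
p,Rr,_=pose(); H=np.array([360,-278.4,0])+293.7*d; H[2]=14; print("hinge",H.round(1),y)
w=[]
for k in range(1,21):
    Q=R.from_rotvec(y*0.258*k/20); w.append((H+Q.apply(p-H),Q*Rr,1))
plan(w)
E
```

```text
hinge [ 626.1 -402.8   14. ] [ 0.423409    0.90593864 -0.        ]
-- call 1
{"dp":[0,0.01,-0.09],"turn":[0.07,0,0]}
{"dp":[0,0.01,-0.1],"turn":[0.08,0,0]}
{"dp":[0,0,-0.09],"turn":[0.07,0,0]}
{"dp":[0,0.01,-0.1],"turn":[0.08,0,0]}
{"dp":[0,0.01,-0.09],"turn":[0.07,0,0]}
{"dp":[0,0.01,-0.1],"turn":[0.07,0,0]}
{"dp":[0,0,-0.09],"turn":[0.08,0,0]}
{"dp":[0,0.01,-0.1],"turn":[0.07,0,0]}
{"dp":[0,0.01,-0.09],"turn":[0.08,0,0]}
{"dp":[0,0.01,-0.1],"turn":[0.07,0,0]}
-- call 2
{"dp":[0,0,-0.09],"turn":[0.07,0,0]}
{"dp":[0,0.01,-0.1],"turn":[0.08,0,0]}
{"dp":[0,0.01,-0.09],"turn":[0.07,0,0]}
{"dp":[0,0.01,-0.09],"turn":[0.07,0,0]}
{"dp":[0,0,-0.1],"turn":[0.08,0,0]}
{"dp":[0,0.01,-0.09],"turn":[0.07,0,0]}
{"dp":[0,0.01,-0.1],"turn":[0.08,0,0]}
{"dp":[0,0.01,-0.09],"turn":[0.07,0,0]}
{"dp":[0,0,-0.1],"turn":[0.07,0,0]}
{"dp":[0,0.01,-0.09],"turn":[0.08,0,0]}
end [ 373.9 -284.7  109.5] maxstep 4.0
```

drive_tool(
  series=[
    {"dp": [0,0.01,-0.09],"turn": [0.07,0,0],"grip": 0},
    {"dp": [0,0.01,-0.1],"turn": [0.08,0,0],"grip": 0},
    {"dp": [0,0,-0.09],"turn": [0.07,0,0],"grip": 0},
    {"dp": [0,0.01,-0.1],"turn": [0.08,0,0],"grip": 0},
    {"dp": [0,0.01,-0.09],"turn": [0.07,0,0],"grip": 0},
    {"dp": [0,0.01,-0.1],"turn": [0.07,0,0],"grip": 0},
    {"dp": [0,0,-0.09],"turn": [0.08,0,0],"grip": 0},
    {"dp": [0,0.01,-0.1],"turn": [0.07,0,0],"grip": 0},
    {"dp": [0,0.01,-0.09],"turn": [0.08,0,0],"grip": 0},
    {"dp": [0,0.01,-0.1],"turn": [0.07,0,0],"grip": 0},
  ],
)

```text
time: 9.15
tcp_pos: [364.7, -280.3, 71.9]
orientation: [-0.055, 0.841, 0.537, -0.035]
ft_force: [4.5, -2.5, -13.3]
opening: 0.139
```

drive_tool(
  series=[
    {"dp": [0,0,-0.09],"turn": [0.07,0,0],"grip": 0},
    {"dp": [0,0.01,-0.1],"turn": [0.08,0,0],"grip": 0},
    {"dp": [0,0.01,-0.09],"turn": [0.07,0,0],"grip": 0},
    {"dp": [0,0.01,-0.09],"turn": [0.07,0,0],"grip": 0},
    {"dp": [0,0,-0.1],"turn": [0.08,0,0],"grip": 0},
    {"dp": [0,0.01,-0.09],"turn": [0.07,0,0],"grip": 0},
    {"dp": [0,0.01,-0.1],"turn": [0.08,0,0],"grip": 0},
    {"dp": [0,0.01,-0.09],"turn": [0.07,0,0],"grip": 0},
    {"dp": [0,0,-0.1],"turn": [0.07,0,0],"grip": 0},
    {"dp": [0,0.01,-0.09],"turn": [0.08,0,0],"grip": 0},
  ],
)

```text
time: 10.4
tcp_pos: [373.3, -284.3, 107.7]
orientation: [-0.109, 0.836, 0.533, -0.069]
ft_force: [4.9, -5.2, -29.2]
opening: 0.14
```

```bash
python3 - <<'E'
from h import *
p=arm.capture("side"); cv2.imwrite("pics/s2.png",cv2.resize(p["color"][220:360,320:500],None,fx=4,fy=4,interpolation=cv2.INTER_CUBIC)); st()
E
```

```text
{'time': 10.45, 'q': [-0.724, 0.007, 2.023, -0.075, 1.362, -0.264], 'tcp_pos': [373.283, -284.323, 107.615], 'orientation': [-0.109, 0.836, 0.533, -0.07], 'ft_force': [4.562, -4.347, -17.784], 'opening': 0.141}
```

View pics/s2.png

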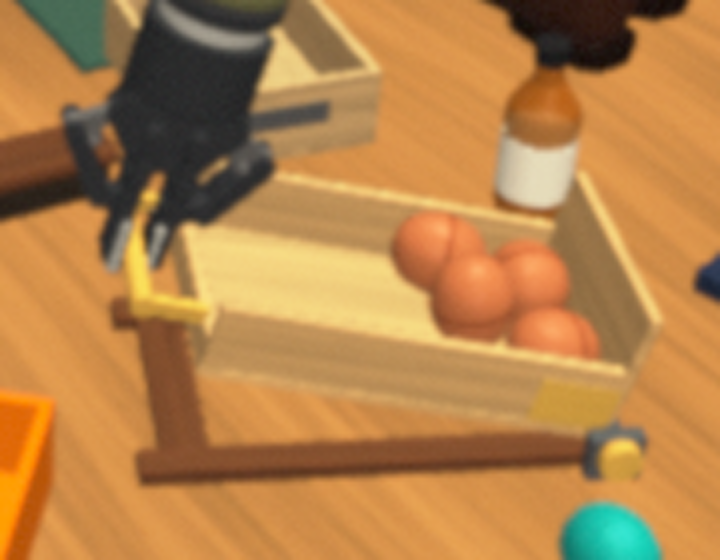

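The tray is near its stop, with the eggs heaped at the low wall. I'll nudge it up slightly to confirm the stop, then release.

drive_tool(
  series=[
    {"dp": [0,0,-0.04],"turn": [0.04,0,0],"grip": 0},
    {"dp": [0,0,-0.04],"turn": [0,0,0],"grip": 0},
    {"dp": [0,0,0],"turn": [0,0,0],"grip": 0},
    {"dp": [0,0,0],"turn": [0,0,0],"grip": 0},
    {"dp": [0,0,0],"turn": [0,0,0],"grip": 0},
    {"dp": [0,0,0],"turn": [0,0,0],"grip": 0},
    {"dp": [0,0,0],"turn": [0,0,0],"grip": 0},
    {"dp": [0,0,0],"turn": [0,0,0],"grip": 0},
    {"dp": [0,0,0],"turn": [0,0,0],"grip": 0},
    {"dp": [0,0,0],"turn": [0,0,0],"grip": 0},
  ],
)

```text
time: 11.7
tcp_pos: [373.2, -284.3, 107.7]
orientation: [-0.112, 0.836, 0.533, -0.071]
ft_force: [6.8, -7.5, -32.3]
opening: 0.139
```

drive_tool(
  series=[
    {"dp": [0,0,0.08],"turn": [0,0,0],"grip": 0},
    {"dp": [0,0,0],"turn": [0,0,0],"grip": 0.38},
    {"dp": [0,0,0],"turn": [0,0,0],"grip": 0.38},
    {"dp": [0,0,0],"turn": [0,0,0],"grip": 0.38},
    {"dp": [0,0,0],"turn": [0,0,0],"grip": 0.38},
    {"dp": [0,0,-0.2],"turn": [0,0,0],"grip": 0.38},
    {"dp": [0,0,-0.4],"turn": [0,0,0],"grip": 0.38},
    {"dp": [0,0,-0.6],"turn": [0,0,0],"grip": 0.38},
    {"dp": [0,0,-0.8],"turn": [0,0,0],"grip": 0.38},
    {"dp": [0,0,-0.8],"turn": [0,0,0],"grip": 0.38},
  ],
)

```text
time: 12.95
tcp_pos: [400.9, -297.4, 220.2]
orientation: [-0.111, 0.836, 0.533, -0.071]
ft_force: [-0.1, 0.2, 0.3]
opening: 0.379
```

```bash
python3 - <<'E'
from h import *
T=arm.capture("top"); S=arm.capture("side"); save(T,"t3"); save(S,"s3"); st()
cv2.imwrite("pics/t3c.png",cv2.resize(T["color"][140:290,130:450],None,fx=2.5,fy=2.5,interpolation=cv2.INTER_CUBIC))
for q in ["scoop","scoop_lip","scoop_grip","crate","tray_low","tray_bar"]:
    for nm,p in(("T",T),("S",S)):
        r=arm.tip_of(q,p)
        print(q,nm,[(round(d["score"],2),c2w(p,d["location"]).round(0).tolist()) for d in r[:3]])
E
```

```text
{'time': 13.05, 'q': [-0.708, -0.039, 1.861, -0.071, 1.567, -0.263], 'tcp_pos': [402.881, -299.054, 223.419], 'orientation': [-0.107, 0.836, 0.533, -0.07], 'ft_force': [0.581, -0.406, -0.145], 'opening': 0.38}
scoop T [(0.61, [549.0, 425.0, -2.0])]
scoop S [(0.94, [545.0, 423.0, -0.0]), (0.57, [626.0, -402.0, 13.0])]
scoop_lip T [(0.9, [591.0, 471.0, -4.0])]
scoop_lip S [(0.57, [588.0, 473.0, -0.0])]
scoop_grip T [(0.98, [449.0, 303.0, 70.0])]
scoop_grip S [(0.65, [547.0, 424.0, -0.0]), (0.58, [451.0, 305.0, 73.0])]
crate T [(0.85, [164.0, 297.0, -3.0]), (0.64, [627.0, -27.0, -1.0]), (0.62, [182.0, -353.0, -1.0])]
crate S [(0.84, [627.0, -24.0, 3.0]), (0.63, [164.0, 300.0, -1.0]), (0.55, [178.0, -344.0, -2.0])]
tray_low T [(0.74, [625.0, -400.0, 23.0])]
tray_low S []
tray_bar T []
tray_bar S [(0.97, [377.0, -284.0, 118.0]), (0.25, [625.0, -22.0, 2.0])]
```

View pics/t3c.png

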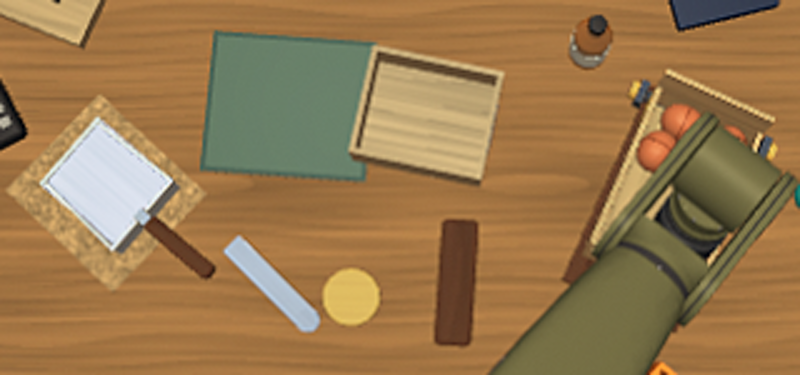

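View pics/s3.png

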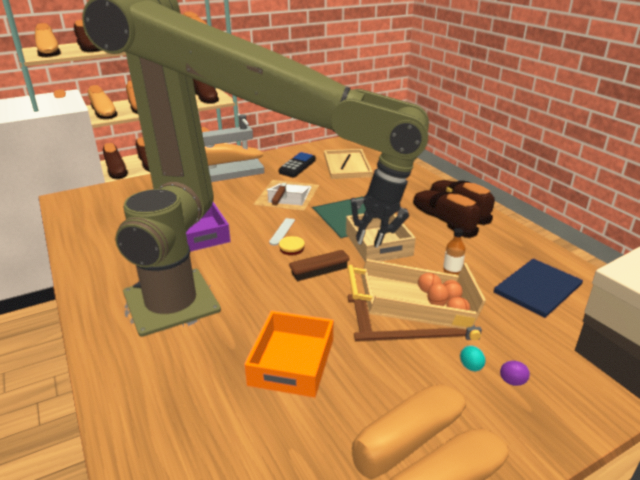

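Tray stays up, scoop still on pad at (125,185 in the crop), four eggs heaped at the low end. Going to the scoop handle.

```bash
python3 - <<'E'
from h import *
plan([([450,-20,220],down(-32),10),([464.8,322.9,160],down(-40),10)])
E
```

```text
-- call 1
{"dp":[0.68,-0.17,0.04],"turn":[-0.15,0.01,0.07]}
{"dp":[0.68,-0.18,0.04],"turn":[-0.15,0.01,0.07]}
{"dp":[0.68,-0.19,0.03],"turn":[-0.15,0.01,0.07]}
{"dp":[0.67,-0.2,0.03],"turn":[-0.15,0.01,0.07]}
{"dp":[0.67,-0.21,0.03],"turn":[-0.15,0.01,0.07]}
{"dp":[0.67,-0.22,0.02],"turn":[-0.15,0.01,0.07]}
{"dp":[0.66,-0.23,0.02],"turn":[-0.16,0.01,0.07]}
{"dp":[0.66,-0.24,0.01],"turn":[-0.15,0.01,0.07]}
{"dp":[0.66,-0.25,0],"turn":[-0.16,0.01,0.07]}
{"dp":[0.66,-0.26,0],"turn":[-0.15,0,0.07]}
-- call 2
{"dp":[0.75,-0.42,0.15],"turn":[0,0,0.08]}
{"dp":[0.74,-0.43,0.15],"turn":[0,0,0.08]}
{"dp":[0.73,-0.44,0.15],"turn":[0,0,0.08]}
{"dp":[0.73,-0.46,0.15],"turn":[0,0,0.08]}
{"dp":[0.72,-0.46,0.15],"turn":[0,0,0.08]}
{"dp":[0.72,-0.48,0.15],"turn":[0,0,0.08]}
{"dp":[0.71,-0.48,0.15],"turn":[0,0,0.08]}
{"dp":[0.7,-0.5,0.15],"turn":[0,0,0.08]}
{"dp":[0.69,-0.5,0.15],"turn":[0,0,0.08]}
{"dp":[0.69,-0.52,0.15],"turn":[0,0,0.08]}
end [464.7 323.1 160. ] maxstep 35.1
```

drive_tool(
  series=[
    {"dp": [0.68,-0.17,0.04],"turn": [-0.15,0.01,0.07],"grip": 0.7},
    {"dp": [0.68,-0.18,0.04],"turn": [-0.15,0.01,0.07],"grip": 0.7},
    {"dp": [0.68,-0.19,0.03],"turn": [-0.15,0.01,0.07],"grip": 0.7},
    {"dp": [0.67,-0.2,0.03],"turn": [-0.15,0.01,0.07],"grip": 0.7},
    {"dp": [0.67,-0.21,0.03],"turn": [-0.15,0.01,0.07],"grip": 0.7},
    {"dp": [0.67,-0.22,0.02],"turn": [-0.15,0.01,0.07],"grip": 0.7},
    {"dp": [0.66,-0.23,0.02],"turn": [-0.16,0.01,0.07],"grip": 0.7},
    {"dp": [0.66,-0.24,0.01],"turn": [-0.15,0.01,0.07],"grip": 0.7},
    {"dp": [0.66,-0.25,0],"turn": [-0.16,0.01,0.07],"grip": 0.7},
    {"dp": [0.66,-0.26,0],"turn": [-0.15,0,0.07],"grip": 0.7},
  ],
)

```text
time: 14.9
tcp_pos: [450.2, -19.2, 220.5]
orientation: [0.001, 0.875, 0.485, 0.0]
ft_force: [-0.1, 0.3, -0.1]
opening: 0.7
```

drive_tool(
  series=[
    {"dp": [0.75,-0.42,0.15],"turn": [0,0,0.08],"grip": 0.7},
    {"dp": [0.74,-0.43,0.15],"turn": [0,0,0.08],"grip": 0.7},
    {"dp": [0.73,-0.44,0.15],"turn": [0,0,0.08],"grip": 0.7},
    {"dp": [0.73,-0.46,0.15],"turn": [0,0,0.08],"grip": 0.7},
    {"dp": [0.72,-0.46,0.15],"turn": [0,0,0.08],"grip": 0.7},
    {"dp": [0.72,-0.48,0.15],"turn": [0,0,0.08],"grip": 0.7},
    {"dp": [0.71,-0.48,0.15],"turn": [0,0,0.08],"grip": 0.7},
    {"dp": [0.7,-0.5,0.15],"turn": [0,0,0.08],"grip": 0.7},
    {"dp": [0.69,-0.5,0.15],"turn": [0,0,0.08],"grip": 0.7},
    {"dp": [0.69,-0.52,0.15],"turn": [0,0,0.08],"grip": 0.7},
  ],
)

```text
time: 16.15
tcp_pos: [464.8, 324.1, 159.9]
orientation: [0.0, 0.906, 0.422, -0.0]
ft_force: [0.7, -0.1, 0.3]
opening: 0.699
```

```bash
python3 - <<'E'
from h import *
T=arm.capture("top"); S=arm.capture("side"); save(T,"t4"); save(S,"s4"); st()
cv2.imwrite("pics/t4c.png",cv2.resize(T["color"][140:290,130:450],None,fx=2.5,fy=2.5,interpolation=cv2.INTER_CUBIC))
for q in ["scoop","scoop_lip","scoop_grip","crate","tray_low","tray_bar"]:
    for nm,p in(("T",T),("S",S)):
        r=arm.tip_of(q,p)
        print(q,nm,[(round(d["score"],2),c2w(p,d["location"]).round(0).tolist()) for d in r[:3]])
plan([([464.8,322.9,60],down(-40),10)])
E
```

```text
{'time': 16.25, 'q': [0.516, 0.006, 1.913, -0.0, 1.225, 1.212], 'tcp_pos': [464.286, 325.06, 159.296], 'orientation': [0.0, 0.906, 0.424, -0.001], 'ft_force': [-0.168, -0.036, -0.159], 'opening': 0.703}
scoop T [(0.78, [551.0, 422.0, -0.0]), (0.15, [577.0, -336.0, 65.0])]
scoop S [(0.77, [545.0, 426.0, 2.0])]
scoop_lip T [(0.47, [591.0, 472.0, -3.0])]
scoop_lip S [(0.74, [587.0, 475.0, 1.0]), (0.35, [384.0, 80.0, -1.0])]
scoop_grip T [(0.48, [447.0, 301.0, 67.0])]
scoop_grip S [(0.7, [450.0, 305.0, 73.0]), (0.21, [399.0, -63.0, 1.0])]
crate T [(0.87, [632.0, -24.0, -2.0]), (0.67, [179.0, -353.0, -3.0]), (0.49, [411.0, 188.0, -1.0])]
crate S [(0.93, [627.0, -23.0, 1.0]), (0.78, [162.0, 299.0, -1.0]), (0.64, [179.0, -345.0, -0.0])]
tray_low T [(0.82, [621.0, -402.0, 22.0])]
tray_low S [(0.94, [621.0, -400.0, 22.0])]
tray_bar T [(0.73, [375.0, -285.0, 111.0])]
tray_bar S [(0.93, [373.0, -286.0, 117.0]), (0.72, [447.0, 308.0, 71.0])]
-- call 1
{"dp":[0,0,0.25],"turn":[0,0,0]}
{"dp":[0,0,0.25],"turn":[0,0,0]}
{"dp":[0,0,0.25],"turn":[0,0,0]}
{"dp":[0,0,0.25],"turn":[0,0,0]}
{"dp":[0,0,0.25],"turn":[0,0,0]}
{"dp":[0,0,0.25],"turn":[0,0,0]}
{"dp":[0,0,0.25],"turn":[0,0,0]}
{"dp":[0,0,0.25],"turn":[0,0,0]}
{"dp":[0,0,0.25],"turn":[0,0,0]}
{"dp":[0,-0.01,0.26],"turn":[0,0,0]}
end [464.7 322.8  59.9] maxstep 10.4
```

View pics/t4c.png

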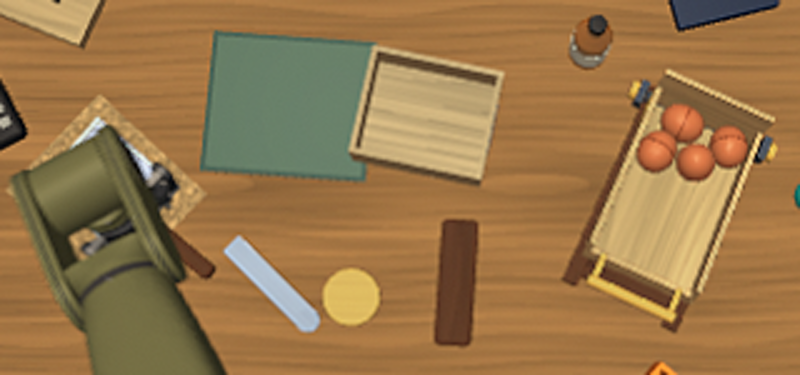

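The tray holds 4 eggs, in one layer at the low wall (crop 640-745, 105-180). Descending on the handle and gripping.

drive_tool(
  newtons=110,
  series=[
    {"dp": [0,0,0.4],"turn": [0,0,0],"grip": 0.7},
    {"dp": [0,0,0.5],"turn": [0,0,0],"grip": 0.7},
    {"dp": [0,0,0.5],"turn": [0,0,0],"grip": 0.7},
    {"dp": [0,0,0.5],"turn": [0,0,0],"grip": 0.7},
    {"dp": [0,0,0.4],"turn": [0,0,0],"grip": 0.7},
    {"dp": [0,0,0.18],"turn": [0,0,0],"grip": 0.7},
    {"dp": [0,0,0],"turn": [0,0,0],"grip": 0.6},
    {"dp": [0,0,0],"turn": [0,0,0],"grip": 0.5},
    {"dp": [0,0,0],"turn": [0,0,0],"grip": 0.4},
    {"dp": [0,0,0],"turn": [0,0,0],"grip": 0.4},
  ],
)

```text
time: 18.1
tcp_pos: [465.2, 323.0, 61.5]
orientation: [0.0, 0.906, 0.423, 0.0]
ft_force: [0.2, 0.2, 0.4]
opening: 0.399
```

drive_tool(
  series=[
    {"dp": [0,0,0],"turn": [0,0,0],"grip": 0.34},
    {"dp": [0,0,0],"turn": [0,0,0],"grip": 0.3},
    {"dp": [0,0,0],"turn": [0,0,0],"grip": 0.26},
    {"dp": [0,0,0],"turn": [0,0,0],"grip": 0.2},
    {"dp": [0,0,0],"turn": [0,0,0],"grip": 0},
    {"dp": [0,0,0],"turn": [0,0,0],"grip": 0},
    {"dp": [0,0,0],"turn": [0,0,0],"grip": 0},
    {"dp": [0,0,0],"turn": [0,0,0],"grip": 0},
    {"dp": [0,0,0],"turn": [0,0,0],"grip": 0},
    {"dp": [0,0,0],"turn": [0,0,0],"grip": 0},
  ],
)

```text
time: 19.35
tcp_pos: [464.8, 323.0, 61.2]
orientation: [0.0, 0.906, 0.423, -0.0]
ft_force: [-3.1, -0.6, 5.6]
opening: 0.237
```

drive_tool(
  series=[
    {"dp": [0,0,-0.1],"turn": [0,0,0],"grip": 0},
    {"dp": [0,0,-0.2],"turn": [0,0,0],"grip": 0},
    {"dp": [0,0,-0.4],"turn": [0,0,0],"grip": 0},
    {"dp": [0,0,-0.6],"turn": [0,0,0],"grip": 0},
    {"dp": [0,0,-0.7],"turn": [0,0,0],"grip": 0},
    {"dp": [0,0,-0.7],"turn": [0,0,0],"grip": 0},
    {"dp": [0,0,-0.7],"turn": [0,0,0],"grip": 0},
    {"dp": [0,0,-0.6],"turn": [0,0,0],"grip": 0},
    {"dp": [0,0,-0.3],"turn": [0,0,0],"grip": 0},
    {"dp": [0,0,0],"turn": [0,0,0],"grip": 0},
  ],
)

```text
time: 20.6
tcp_pos: [465.3, 323.2, 234.2]
orientation: [0.0, 0.906, 0.423, 0.001]
ft_force: [-0.1, 0.0, -2.8]
opening: 0.238
```

```bash
python3 - <<'E'
from h import *
T=arm.capture("top"); S=arm.capture("side"); save(T,"t5"); save(S,"s5"); st()
for nm,p in(("T",T),("S",S)):
    for q in ["scoop","scoop_lip","scoop_grip"]:
        r=arm.tip_of(q,p)
        print(q,nm,[(round(d["score"],2),c2w(p,d["location"]).round(0).tolist()) for d in r[:3]])
    c=arm.cut_out("scoop",p)
    for d in c[:2]:
        P,_=cloud(p,d["mask"]); print(d["score"],len(P)); np.save("sc%s.npy"%nm,P)
        q=P[P[:,2]>60]; u,s,v=np.linalg.svd(q-q.mean(0)); print(q.mean(0).round(1),v.round(3).tolist(),s)
        break
cv2.imwrite("pics/s5c.png",cv2.resize(S["color"][100:260,180:400],None,fx=3.5,fy=3.5,interpolation=cv2.INTER_CUBIC))
E
```

```text
{'time': 20.7, 'q': [0.513, -0.056, 1.848, -0.001, 1.352, 1.211], 'tcp_pos': [464.377, 322.669, 231.865], 'orientation': [0.0, 0.906, 0.423, -0.001], 'ft_force': [-0.335, -0.509, -4.1], 'opening': 0.236}
scoop T [(0.83, [549.0, 421.0, 173.0])]
scoop_lip T [(0.64, [591.0, 471.0, 170.0]), (0.43, [412.0, 188.0, 1.0])]
scoop_grip T [(0.95, [450.0, 303.0, 240.0])]
0.6 355
[562.9 408.4 189. ] [[-0.631, -0.717, 0.297], [0.68, -0.695, -0.232], [-0.373, -0.055, -0.926]] [1861.58453506  504.98248123  324.18452499]
scoop S [(0.61, [545.0, 425.0, 174.0]), (0.33, [627.0, -25.0, -0.0])]
scoop_lip S [(0.63, [591.0, 474.0, 172.0])]
scoop_grip S [(0.71, [451.0, 306.0, 244.0]), (0.31, [624.0, -22.0, 1.0])]
0.9 705
[497.6 341.4 205.8] [[0.713, 0.623, -0.321], [-0.679, 0.728, -0.095], [-0.175, -0.286, -0.942]] [1797.9090428   834.22712877  414.80035271]
```

View pics/s5c.png

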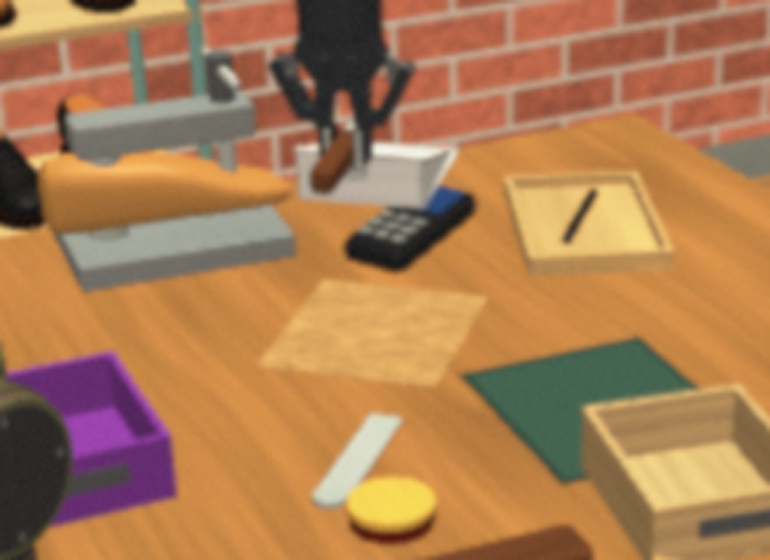

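The scoop hangs level from the gripper at about (370,170) in the crop, and the cork pad is bare. Next I'll plan the move to the tray.

```bash
cat >> h.py <<'E'
TH=0.25; YAW=np.deg2rad(-25.05)
d_=np.array([np.cos(YAW),np.sin(YAW),0]); n_=np.array([-np.sin(YAW),np.cos(YAW),0]); k_=np.array([0,0,1.])
xt=np.cos(TH)*d_-np.sin(TH)*k_; zt=np.sin(TH)*d_+np.cos(TH)*k_; yt=n_
F=731.4*d_-99.8*n_+21.8*k_
G=np.array([-129.5,0,61.2])   # tcp in scoop frame
FL=np.diag([1,-1,-1.])
def tool(O,Rs): return O+Rs@G, R.from_matrix(Rs@FL)
def intray(lx,lz,phi,ly=0,ref=67.5):
    """scoop point (ref,0,0) at tray coords (lx,ly,lz), rel nose-down phi deg"""
    f=np.deg2rad(phi); xs=np.cos(f)*xt-np.sin(f)*zt; zs=np.sin(f)*xt+np.cos(f)*zt
    Rs=np.c_[xs,yt,zs]; O=F+lx*xt+ly*yt+lz*zt-Rs@np.array([ref,0,0]); return tool(O,Rs)
def scoop_level(O,yaw,pitch=0):
    a=np.deg2rad(yaw); Rs=R.from_euler("ZY",[a,np.deg2rad(pitch)]).as_matrix(); return tool(np.array(O,float),Rs)
def scoop_now():
    p,Rr,_=pose(); Rs=Rr.as_matrix()@FL; O=p-Rs@G; L=O+Rs@[67.5,0,0]
    t=lambda X:np.round([(X-F)@xt,(X-F)@yt,(X-F)@zt],1)
    print("O",O.round(1),"lip",L.round(1),"lip tray",t(L),"back tray",t(O+Rs@[-87.5,0,0]),"pitch",np.rad2deg(np.arcsin(-Rs[2,0])).round(1),"yaw",np.rad2deg(np.arctan2(Rs[1,0],Rs[0,0])).round(1))
E
python3 - <<'E'
from h import *
T=np.load("top0.npy",allow_pickle=True).item()
T=arm.capture("top")
hsv=cv2.cvtColor(T["color"],cv2.COLOR_BGR2HSV)
a=arm.cut_out("egg2_c",T); print([ (round(x["score"],2),x["mask"].sum()) for x in a])
for x in a:
    P,_=cloud(T,x["mask"])
    if len(P)<10: continue
    c=np.median(P,0); print((np.array([(c-F)@xt,(c-F)@yt,(c-F)@zt])).round(0))
s=pose()[2]
p1,R1=scoop_level([500,60,215],5); 
print(p1); A=intray(-115,90,11)
B=intray(-115,12,11); print("A",A[0],"B",B[0])
plan([(p1,R1,11),(*A,13),(*B,6)])
E
```

```text
[(0.78, np.int64(183)), (0.66, np.int64(200)), (0.48, np.int64(213))]
[-86.  -6.  49.]
[ -36. -180.   14.]
[  39. -228.   32.]
[370.9927866   48.71333131 276.2       ]
A [ 401.97060013 -298.03119097  277.03641468] B [ 384.48824127 -289.86045199  201.46124578]
-- call 1
{"dp":[-0.61,0.24,-0.1],"turn":[0,0,0.41]}
{"dp":[-0.6,0.28,-0.1],"turn":[0,0,0.41]}
{"dp":[-0.57,0.32,-0.1],"turn":[0,0,0.41]}
{"dp":[-0.55,0.36,-0.1],"turn":[0,0,0.41]}
{"dp":[-0.52,0.4,-0.1],"turn":[0,0,0.41]}
{"dp":[-0.49,0.44,-0.1],"turn":[0,0,0.41]}
{"dp":[-0.46,0.47,-0.1],"turn":[0,0,0.41]}
{"dp":[-0.43,0.51,-0.09],"turn":[0,0,0.41]}
{"dp":[-0.39,0.53,-0.1],"turn":[0,0,0.41]}
{"dp":[-0.35,0.56,-0.09],"turn":[0,0,0.4]}
-- call 2
{"dp":[-0.31,0.58,-0.1],"turn":[0,0,0.41]}
{"dp":[0,0.67,0],"turn":[0.05,-0.19,0.23]}
{"dp":[0.03,0.67,-0.01],"turn":[0.05,-0.19,0.23]}
{"dp":[0.05,0.67,-0.01],"turn":[0.05,-0.19,0.23]}
{"dp":[0.08,0.66,-0.02],"turn":[0.05,-0.19,0.23]}
{"dp":[0.11,0.66,-0.03],"turn":[0.05,-0.19,0.23]}
{"dp":[0.13,0.66,-0.04],"turn":[0.05,-0.19,0.23]}
{"dp":[0.16,0.65,-0.05],"turn":[0.05,-0.19,0.22]}
{"dp":[0.18,0.64,-0.06],"turn":[0.05,-0.19,0.23]}
{"dp":[0.2,0.63,-0.08],"turn":[0.05,-0.19,0.22]}
-- call 3
{"dp":[0.22,0.63,-0.09],"turn":[0.05,-0.19,0.23]}
{"dp":[0.25,0.61,-0.1],"turn":[0.05,-0.19,0.22]}
{"dp":[0.26,0.61,-0.12],"turn":[0.06,-0.19,0.23]}
{"dp":[0.29,0.59,-0.13],"turn":[0.05,-0.2,0.22]}
{"dp":[0.06,0,0.32],"turn":[0,0,0]}
{"dp":[0.06,0,0.32],"turn":[0,0,0]}
{"dp":[0.06,0,0.32],"turn":[0,0,0]}
{"dp":[0.06,0,0.32],"turn":[0,0,0]}
{"dp":[0.07,0,0.32],"turn":[0,0,0]}
{"dp":[0.06,0,0.32],"turn":[0,0,0]}
end [ 384.3 -289.9  201.3] maxstep 27.0
```

```bash
python3 - <<'E'
from h import *
T=arm.capture("top")
P,uv=cloud(T); t=np.c_[(P-F)@xt,(P-F)@yt,(P-F)@zt]
hsv=cv2.cvtColor(T["color"],cv2.COLOR_BGR2HSV)[uv[:,1],uv[:,0]]
m=(hsv[:,0]<13)&(hsv[:,1]>110)&(np.abs(t[:,1])<75)&(t[:,0]>-260)&(t[:,0]<10)&(t[:,2]>8)
print(m.sum()); q=t[m]
print(q.min(0).round(),q.max(0).round())
img=np.zeros((480,640),np.uint8); img[uv[m][:,1],uv[m][:,0]]=255
cv2.imwrite("pics/eg.png",cv2.resize(img[160:240,370:460],None,fx=6,fy=6))
h=q[q[:,2]>47]; print(h.round(0)[:60].tolist())
c=T["color"][160:280,350:460]; cv2.imwrite("pics/t6.png",cv2.resize(c,None,fx=5,fy=5,interpolation=cv2.INTER_CUBIC))
E
```

```text
780
[-112.  -68.   14.] [ 4. 68. 63.]
[[-15.0, 39.0, 51.0], [-21.0, 44.0, 49.0], [-19.0, 38.0, 51.0], [-22.0, 35.0, 59.0], [-13.0, 31.0, 47.0], [-12.0, 28.0, 48.0], [-13.0, 25.0, 52.0], [-27.0, 48.0, 48.0], [-28.0, 46.0, 53.0], [-25.0, 42.0, 50.0], [-24.0, 39.0, 51.0], [-20.0, 36.0, 48.0], [-20.0, 33.0, 50.0], [-20.0, 30.0, 52.0], [-16.0, 27.0, 49.0], [-15.0, 24.0, 49.0], [-32.0, 50.0, 48.0], [-31.0, 44.0, 52.0], [-29.0, 41.0, 50.0], [-27.0, 38.0, 51.0], [-24.0, 35.0, 48.0], [-21.0, 29.0, 48.0], [-20.0, 26.0, 50.0], [-23.0, 23.0, 56.0], [-16.0, 19.0, 48.0], [-34.0, 40.0, 54.0], [-32.0, 37.0, 52.0], [-30.0, 34.0, 52.0], [-29.0, 31.0, 54.0], [-27.0, 28.0, 52.0], [-25.0, 25.0, 52.0], [-21.0, 18.0, 51.0], [-19.0, 15.0, 50.0], [-34.0, 35.0, 51.0], [-35.0, 33.0, 55.0], [-31.0, 29.0, 50.0], [-32.0, 27.0, 56.0], [-26.0, 23.0, 47.0], [-27.0, 20.0, 52.0], [-25.0, 17.0, 51.0], [-23.0, 14.0, 51.0], [-21.0, 11.0, 51.0], [-39.0, 40.0, 47.0], [-38.0, 31.0, 54.0], [-33.0, 28.0, 49.0], [-32.0, 25.0, 49.0], [-28.0, 19.0, 49.0], [-27.0, 16.0, 49.0], [-25.0, 13.0, 49.0], [-25.0, 10.0, 51.0], [-39.0, 33.0, 47.0], [-41.0, 30.0, 53.0], [-36.0, 26.0, 48.0], [-33.0, 20.0, 48.0], [-42.0, 31.0, 47.0], [-38.0, 22.0, 48.0], [-37.0, 19.0, 48.0], [-35.0, 16.0, 48.0], [-34.0, 13.0, 48.0], [-41.0, 21.0, 47.0]]
```

View pics/t6.png

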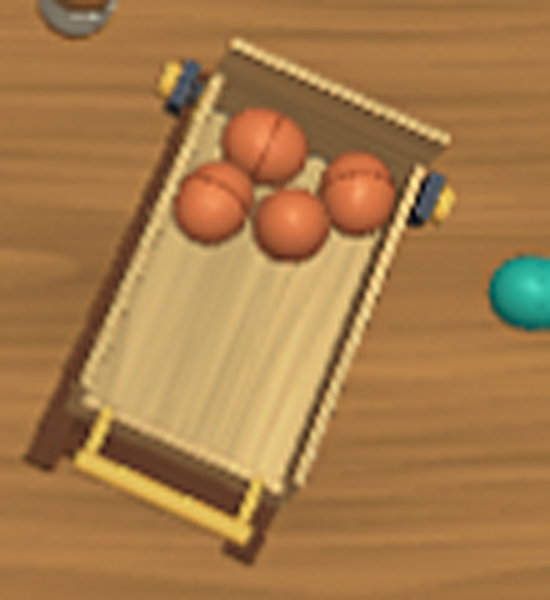

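Four eggs sit at the low wall, and their rear extent is at tray x = -112. I'll enter with the lip at x = -122.

```bash
python3 - <<'E'
from h import *
p1,R1=scoop_level([500,60,215],5); 
A=intray(-122,90,12); B=intray(-122,15,12)
plan([(p1,R1,11),(*A,13),(*B,6)])
E
```

```text
-- call 1
{"dp":[-0.61,0.24,-0.1],"turn":[0,0,0.41]}
{"dp":[-0.6,0.28,-0.1],"turn":[0,0,0.41]}
{"dp":[-0.57,0.32,-0.1],"turn":[0,0,0.41]}
{"dp":[-0.55,0.36,-0.1],"turn":[0,0,0.41]}
{"dp":[-0.52,0.4,-0.1],"turn":[0,0,0.41]}
{"dp":[-0.49,0.44,-0.1],"turn":[0,0,0.41]}
{"dp":[-0.46,0.47,-0.1],"turn":[0,0,0.41]}
{"dp":[-0.43,0.51,-0.09],"turn":[0,0,0.41]}
{"dp":[-0.39,0.53,-0.1],"turn":[0,0,0.41]}
{"dp":[-0.35,0.56,-0.09],"turn":[0,0,0.4]}
-- call 2
{"dp":[-0.31,0.58,-0.1],"turn":[0,0,0.41]}
{"dp":[-0.01,0.67,-0.01],"turn":[0.05,-0.2,0.23]}
{"dp":[0.02,0.66,-0.02],"turn":[0.05,-0.2,0.23]}
{"dp":[0.05,0.66,-0.02],"turn":[0.05,-0.2,0.23]}
{"dp":[0.07,0.66,-0.03],"turn":[0.05,-0.2,0.23]}
{"dp":[0.1,0.66,-0.04],"turn":[0.05,-0.2,0.23]}
{"dp":[0.12,0.65,-0.05],"turn":[0.06,-0.2,0.22]}
{"dp":[0.15,0.65,-0.06],"turn":[0.05,-0.2,0.23]}
{"dp":[0.17,0.64,-0.07],"turn":[0.06,-0.2,0.22]}
{"dp":[0.19,0.63,-0.08],"turn":[0.06,-0.2,0.23]}
-- call 3
{"dp":[0.21,0.62,-0.1],"turn":[0.05,-0.19,0.22]}
{"dp":[0.23,0.62,-0.11],"turn":[0.06,-0.2,0.23]}
{"dp":[0.25,0.6,-0.12],"turn":[0.05,-0.19,0.22]}
{"dp":[0.28,0.6,-0.14],"turn":[0.06,-0.2,0.23]}
{"dp":[0.06,0,0.31],"turn":[0,0,0]}
{"dp":[0.07,0,0.3],"turn":[0,0,0]}
{"dp":[0.06,0,0.31],"turn":[0,0,0]}
{"dp":[0.07,0,0.3],"turn":[0,0,0]}
{"dp":[0.06,0,0.31],"turn":[0,0,0]}
{"dp":[0.07,0,0.3],"turn":[0,0,0]}
end [ 381.2 -288.4  208.8] maxstep 27.1
```

drive_tool(
  series=[
    {"dp": [-0.61,0.24,-0.1],"turn": [0,0,0.41],"grip": 0},
    {"dp": [-0.6,0.28,-0.1],"turn": [0,0,0.41],"grip": 0},
    {"dp": [-0.57,0.32,-0.1],"turn": [0,0,0.41],"grip": 0},
    {"dp": [-0.55,0.36,-0.1],"turn": [0,0,0.41],"grip": 0},
    {"dp": [-0.52,0.4,-0.1],"turn": [0,0,0.41],"grip": 0},
    {"dp": [-0.49,0.44,-0.1],"turn": [0,0,0.41],"grip": 0},
    {"dp": [-0.46,0.47,-0.1],"turn": [0,0,0.41],"grip": 0},
    {"dp": [-0.43,0.51,-0.09],"turn": [0,0,0.41],"grip": 0},
    {"dp": [-0.39,0.53,-0.1],"turn": [0,0,0.41],"grip": 0},
    {"dp": [-0.35,0.56,-0.09],"turn": [0,0,0.4],"grip": 0},
  ],
)

```text
time: 22.5
tcp_pos: [379.2, 73.0, 272.7]
orientation: [0.0, 0.997, 0.078, 0.0]
ft_force: [0.3, 0.5, -3.7]
opening: 0.241
```

drive_tool(
  series=[
    {"dp": [-0.31,0.58,-0.1],"turn": [0,0,0.41],"grip": 0},
    {"dp": [-0.01,0.67,-0.01],"turn": [0.05,-0.2,0.23],"grip": 0},
    {"dp": [0.02,0.66,-0.02],"turn": [0.05,-0.2,0.23],"grip": 0},
    {"dp": [0.05,0.66,-0.02],"turn": [0.05,-0.2,0.23],"grip": 0},
    {"dp": [0.07,0.66,-0.03],"turn": [0.05,-0.2,0.23],"grip": 0},
    {"dp": [0.1,0.66,-0.04],"turn": [0.05,-0.2,0.23],"grip": 0},
    {"dp": [0.12,0.65,-0.05],"turn": [0.06,-0.2,0.22],"grip": 0},
    {"dp": [0.15,0.65,-0.06],"turn": [0.05,-0.2,0.23],"grip": 0},
    {"dp": [0.17,0.64,-0.07],"turn": [0.06,-0.2,0.22],"grip": 0},
    {"dp": [0.19,0.63,-0.08],"turn": [0.06,-0.2,0.23],"grip": 0},
  ],
)

```text
time: 23.75
tcp_pos: [390.2, -190.9, 280.1]
orientation: [-0.034, 0.978, -0.136, -0.157]
ft_force: [1.3, 0.2, -2.3]
opening: 0.239
```

drive_tool(
  series=[
    {"dp": [0.21,0.62,-0.1],"turn": [0.05,-0.19,0.22],"grip": 0},
    {"dp": [0.23,0.62,-0.11],"turn": [0.06,-0.2,0.23],"grip": 0},
    {"dp": [0.25,0.6,-0.12],"turn": [0.05,-0.19,0.22],"grip": 0},
    {"dp": [0.28,0.6,-0.14],"turn": [0.06,-0.2,0.23],"grip": 0},
    {"dp": [0,0,0],"turn": [0,0,0],"grip": 0},
    {"dp": [0,0,0],"turn": [0,0,0],"grip": 0},
    {"dp": [0.06,0,0.3],"turn": [0,0,0],"grip": 0},
    {"dp": [0,0,0],"turn": [0,0,0],"grip": 0},
    {"dp": [0,0,0],"turn": [0,0,0],"grip": 0},
    {"dp": [0,0,0],"turn": [0,0,0],"grip": 0},
  ],
)

```text
time: 25.0
tcp_pos: [395.2, -294.9, 269.8]
orientation: [-0.05, 0.95, -0.211, -0.222]
ft_force: [0.4, 0.8, -2.7]
opening: 0.236
```

```bash
python3 - <<'E'
from h import *
T=arm.capture("top"); S=arm.capture("side"); st(); scoop_now()
cv2.imwrite("pics/s7.png",cv2.resize(S["color"][200:360,320:520],None,fx=4,fy=4,interpolation=cv2.INTER_CUBIC))
cv2.imwrite("pics/t7.png",cv2.resize(T["color"][160:280,350:460],None,fx=5,fy=5,interpolation=cv2.INTER_CUBIC))
for nm,p in(("T",T),("S",S)):
    for q in ["scoop","scoop_lip","scoop_grip"]:
        r=arm.tip_of(q,p)
        print(q,nm,[(round(d["score"],2),c2w(p,d["location"]).round(0).tolist()) for d in r[:2]])
B=intray(-122,2,12); C=intray(-100,2,12)
plan([(*B,10)])
E
```

```text
{'time': 25.1, 'q': [-0.69, 0.035, 1.74, -0.114, 1.812, 1.316], 'tcp_pos': [395.235, -295.02, 269.788], 'orientation': [-0.05, 0.95, -0.212, -0.222], 'ft_force': [0.36, -0.107, -3.357], 'opening': 0.234}
O [ 475.8 -332.7  157.5] lip [ 530.6 -358.3  127.6] lip tray [-122.1   -0.2   78. ] back tray [-2.737e+02 -1.000e-01  1.102e+02] pitch 26.3 yaw -25.1
scoop T []
scoop_lip T [(0.67, [732.0, -252.0, -6.0])]
scoop_grip T []
scoop S [(0.68, [474.0, -331.0, 160.0])]
scoop_lip S [(0.7, [618.0, -399.0, 23.0]), (0.57, [532.0, -358.0, 129.0])]
scoop_grip S [(0.93, [378.0, -287.0, 290.0])]
-- call 1
{"dp":[0.04,0,0.19],"turn":[0,0,0]}
{"dp":[0.04,0,0.18],"turn":[0,0,0]}
{"dp":[0.04,0,0.19],"turn":[0,0,0]}
{"dp":[0.04,0,0.18],"turn":[0,0,0]}
{"dp":[0.04,0,0.19],"turn":[0,0,0]}
{"dp":[0.04,0,0.18],"turn":[0,0,0]}
{"dp":[0.04,0,0.19],"turn":[0,0,0]}
{"dp":[0.04,0,0.18],"turn":[0,0,0]}
{"dp":[0.04,0,0.19],"turn":[0,0,0]}
{"dp":[0.04,0,0.18],"turn":[-0.01,0,0]}
end [ 378.4 -287.1  196.1] maxstep 7.8
```

View pics/s7.png

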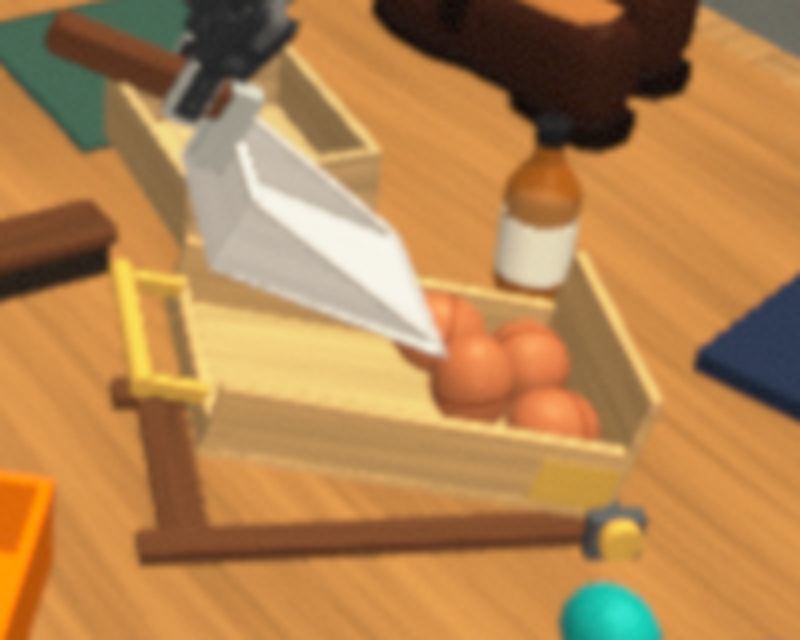

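View pics/t7.png

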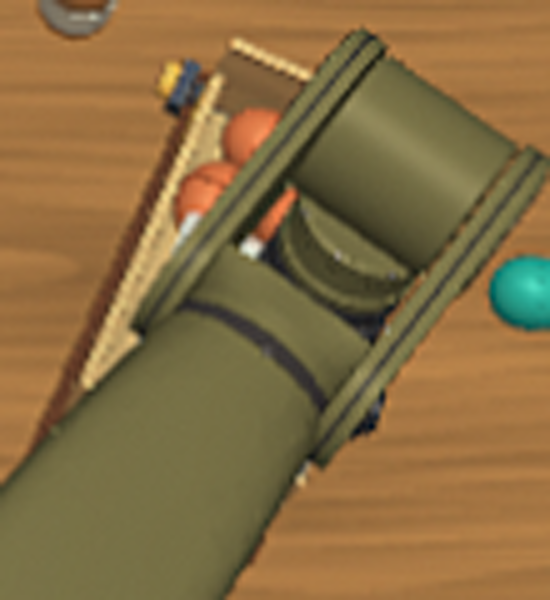

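The scoop lines up as modelled: the measured lip is within 2 mm of prediction. I'll lower it onto the tray floor behind the eggs.

drive_tool(
  series=[
    {"dp": [0.04,0,0.19],"turn": [0,0,0],"grip": 0},
    {"dp": [0.04,0,0.19],"turn": [0,0,0],"grip": 0},
    {"dp": [0.04,0,0.19],"turn": [0,0,0],"grip": 0},
    {"dp": [0.04,0,0.19],"turn": [0,0,0],"grip": 0},
    {"dp": [0.04,0,0.19],"turn": [0,0,0],"grip": 0},
    {"dp": [0.04,0,0.19],"turn": [0,0,0],"grip": 0},
    {"dp": [0.04,0,0.19],"turn": [0,0,0],"grip": 0},
    {"dp": [0.04,0,0.19],"turn": [0,0,0],"grip": 0},
    {"dp": [0.04,0,0.19],"turn": [0,0,0],"grip": 0},
    {"dp": [0.02,0,0.1],"turn": [0,0,0],"grip": 0},
  ],
)

```text
time: 26.65
tcp_pos: [378.1, -286.9, 197.2]
orientation: [-0.05, 0.95, -0.212, -0.223]
ft_force: [-0.0, -0.7, -3.8]
opening: 0.238
```

```bash
python3 - <<'E'
from h import *
st(); scoop_now()
plan([(*intray(-100,1.5,11),5),(*intray(-85,1.5,9.5),5)])
S=arm.capture("side")
cv2.imwrite("pics/s8.png",cv2.resize(S["color"][200:360,320:520],None,fx=4,fy=4,interpolation=cv2.INTER_CUBIC))
E
```

```text
{'time': 26.65, 'q': [-0.698, 0.05, 1.85, -0.115, 1.689, 1.323], 'tcp_pos': [378.087, -286.884, 197.23], 'orientation': [-0.05, 0.95, -0.212, -0.223], 'ft_force': [-0.048, -0.729, -3.819], 'opening': 0.238}
O [ 458.5 -324.5   84.8] lip [ 513.3 -350.1   54.8] lip tray [-1.227e+02 -1.000e-01  2.700e+00] back tray [-274.2    0.    35.2] pitch 26.4 yaw -25.1
-- call 1
{"dp":[0.11,0,0],"turn":[0,0.02,0]}
{"dp":[0.11,0,0],"turn":[0,0.02,0]}
{"dp":[0.1,0,0],"turn":[0,0.02,0]}
{"dp":[0.11,0,0],"turn":[0,0.02,0]}
{"dp":[0.1,0,0.01],"turn":[-0.01,0.03,0]}
{"dp":[0.07,0,0.01],"turn":[0,0.03,0]}
{"dp":[0.07,0,0.01],"turn":[0,0.03,0]}
{"dp":[0.06,0,0.01],"turn":[0,0.03,0]}
{"dp":[0.07,0,0.01],"turn":[0,0.03,0]}
{"dp":[0.06,0,0.02],"turn":[0,0.03,0]}
end [ 405.1 -299.5  179.9] maxstep 4.4
```

View pics/s8.png

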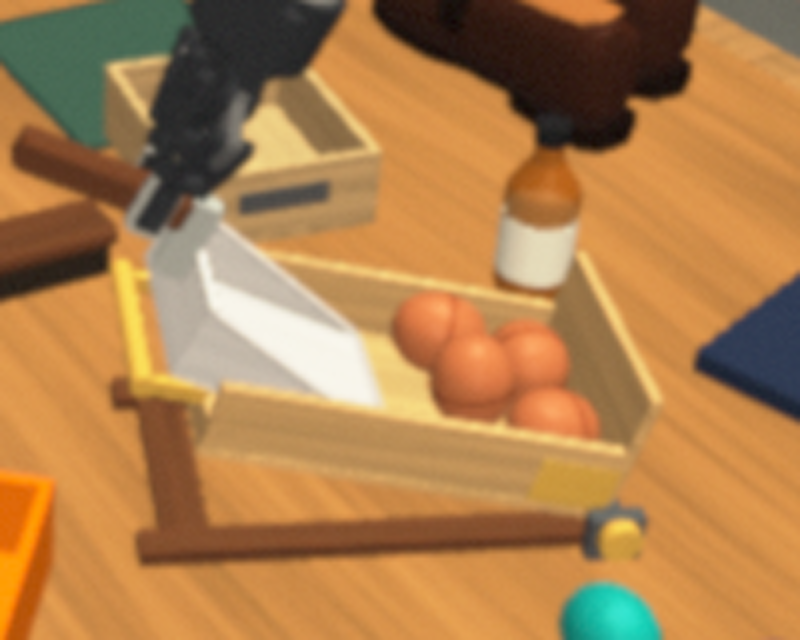

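drive_tool(
  series=[
    {"dp": [0.11,0,0],"turn": [0,0.02,0],"grip": 0},
    {"dp": [0.11,0,0],"turn": [0,0.02,0],"grip": 0},
    {"dp": [0.1,0,0],"turn": [0,0.02,0],"grip": 0},
    {"dp": [0.11,0,0],"turn": [0,0.02,0],"grip": 0},
    {"dp": [0.1,0,0.01],"turn": [0,0.03,0],"grip": 0},
    {"dp": [0.07,0,0.01],"turn": [0,0.03,0],"grip": 0},
    {"dp": [0.07,0,0.01],"turn": [0,0.03,0],"grip": 0},
    {"dp": [0.06,0,0.01],"turn": [0,0.03,0],"grip": 0},
    {"dp": [0.07,0,0.01],"turn": [0,0.03,0],"grip": 0},
    {"dp": [0.06,0,0.02],"turn": [0,0.03,0],"grip": 0},
  ],
)

```text
time: 27.95
tcp_pos: [405.6, -299.8, 180.4]
orientation: [-0.045, 0.955, -0.213, -0.201]
ft_force: [-0.6, 0.8, -3.7]
opening: 0.237
```

```bash
python3 - <<'E'
from h import *
st(); scoop_now()
plan([(*intray(-77,1,9.5),3),(*intray(-66,1,2),7)])
S=arm.capture("side")
cv2.imwrite("pics/s9.png",cv2.resize(S["color"][200:360,320:520],None,fx=4,fy=4,interpolation=cv2.INTER_CUBIC))
E
```

```text
{'time': 27.95, 'q': [-0.69, 0.101, 1.816, -0.1, 1.627, 1.334], 'tcp_pos': [405.568, -299.822, 180.436], 'orientation': [-0.045, 0.955, -0.213, -0.201], 'ft_force': [-0.602, 0.824, -3.738], 'opening': 0.237}
O [ 490.6 -339.6   72.3] lip [ 546.6 -365.8   45.1] lip tray [-84.6  -0.2   2.5] back tray [-2.375e+02 -1.000e-01  2.780e+01] pitch 23.7 yaw -25.1
-- call 1
{"dp":[0.07,0,0],"turn":[0,0,0]}
{"dp":[0.06,0,0],"turn":[0,0,0]}
{"dp":[0.07,0,0],"turn":[-0.01,-0.01,0]}
{"dp":[0.02,0,0.09],"turn":[0,0.11,0]}
{"dp":[0.01,0,0.09],"turn":[0,0.11,0]}
{"dp":[0.01,0,0.09],"turn":[0,0.11,0]}
{"dp":[0.01,0,0.09],"turn":[0,0.11,0]}
{"dp":[0.01,0,0.08],"turn":[0,0.1,0]}
{"dp":[0.01,0,0.09],"turn":[0,0.11,0]}
{"dp":[0,0,0.08],"turn":[0.01,0.1,0]}
end [ 406.8 -300.4  153.4] maxstep 3.7
```

View pics/s9.png

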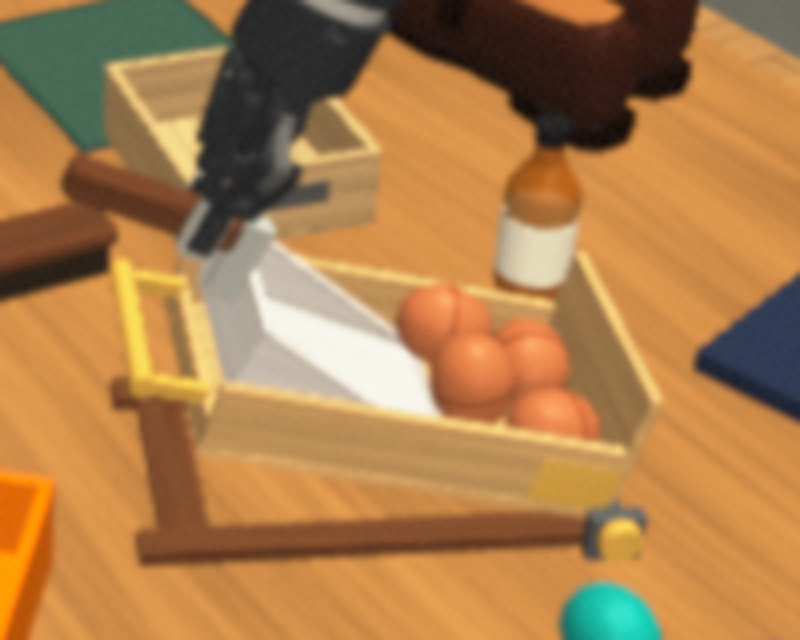

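drive_tool(
  series=[
    {"dp": [0.07,0,0],"turn": [0,0,0],"grip": 0},
    {"dp": [0.06,0,0],"turn": [0,0,0],"grip": 0},
    {"dp": [0.07,0,0],"turn": [0,0,0],"grip": 0},
    {"dp": [0.02,0,0.09],"turn": [0,0.11,0],"grip": 0},
    {"dp": [0.01,0,0.09],"turn": [0,0.11,0],"grip": 0},
    {"dp": [0.01,0,0.09],"turn": [0,0.11,0],"grip": 0},
    {"dp": [0.01,0,0.09],"turn": [0,0.11,0],"grip": 0},
    {"dp": [0.01,0,0.08],"turn": [0,0.1,0],"grip": 0},
    {"dp": [0.01,0,0.09],"turn": [0,0.11,0],"grip": 0},
    {"dp": [0,0,0.08],"turn": [0,0.1,0],"grip": 0},
  ],
)

```text
time: 29.25
tcp_pos: [406.6, -300.3, 153.2]
orientation: [-0.031, 0.966, -0.215, -0.137]
ft_force: [0.4, -0.2, -3.9]
opening: 0.242
```

```bash
python3 - <<'E'
from h import *
st(); scoop_now()
plan([(*intray(-34,0.5,2),10),(*intray(-3,0.5,2),10)])
S=arm.capture("side")
cv2.imwrite("pics/s10.png",cv2.resize(S["color"][200:360,320:520],None,fx=4,fy=4,interpolation=cv2.INTER_CUBIC))
E
```

```text
{'time': 29.25, 'q': [-0.704, 0.048, 1.899, -0.073, 1.468, 1.323], 'tcp_pos': [406.563, -300.31, 153.228], 'orientation': [-0.031, 0.966, -0.215, -0.137], 'ft_force': [0.44, -0.194, -3.944], 'opening': 0.242}
O [ 503.7 -345.8   58.3] lip [ 562.4 -373.3   39.5] lip tray [-66.2  -0.2   1.4] back tray [-2.211e+02 -1.000e-01  6.400e+00] pitch 16.2 yaw -25.1
-- call 1
{"dp":[0.08,0,0],"turn":[0,0,0]}
{"dp":[0.08,0,0],"turn":[0,0,0]}
{"dp":[0.08,0,0],"turn":[0,0,0]}
{"dp":[0.08,0,0],"turn":[0,0,0]}
{"dp":[0.08,0,0],"turn":[0,0,0]}
{"dp":[0.08,0,0],"turn":[0,0,0]}
{"dp":[0.08,0,0],"turn":[0,0,0]}
{"dp":[0.08,0,-0.01],"turn":[0,0,0]}
{"dp":[0.08,0,0],"turn":[0,-0.01,0]}
{"dp":[0.09,0,-0.01],"turn":[0,0,0]}
-- call 2
{"dp":[0.08,0,0],"turn":[0,0,0]}
{"dp":[0.08,0,0],"turn":[0,0,0]}
{"dp":[0.08,0,0],"turn":[0,0,0]}
{"dp":[0.08,0,0],"turn":[0,0,0]}
{"dp":[0.08,0,0],"turn":[0,0,0]}
{"dp":[0.07,0,0],"turn":[0,0,0]}
{"dp":[0.08,0,-0.01],"turn":[0,0,0]}
{"dp":[0.07,0,0],"turn":[0,0,0]}
{"dp":[0.08,0,-0.01],"turn":[0,0,0]}
{"dp":[0.07,0,0],"turn":[0,0,0]}
end [ 461.9 -326.2  137.1] maxstep 3.6
```

View pics/s10.png

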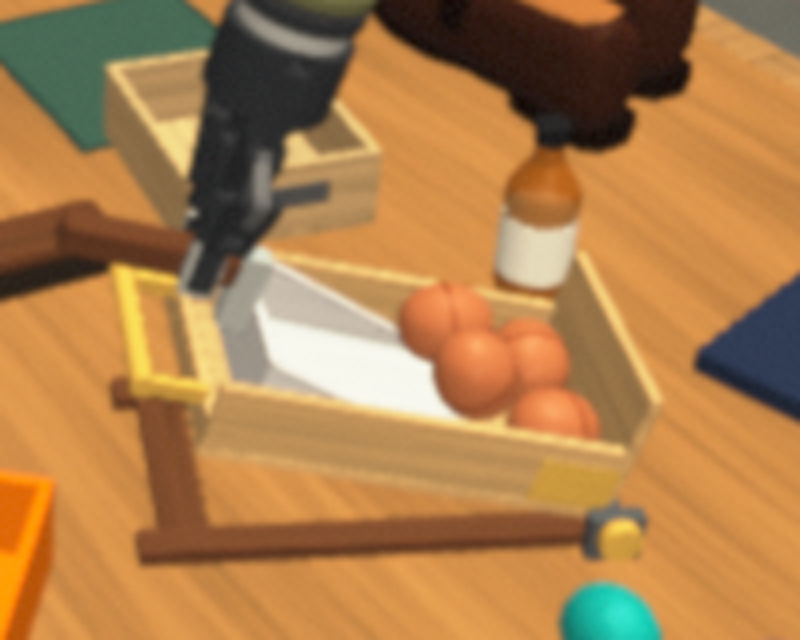

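drive_tool(
  series=[
    {"dp": [0.08,0,0],"turn": [0,0,0],"grip": 0},
    {"dp": [0.08,0,0],"turn": [0,0,0],"grip": 0},
    {"dp": [0.08,0,0],"turn": [0,0,0],"grip": 0},
    {"dp": [0.08,0,0],"turn": [0,0,0],"grip": 0},
    {"dp": [0.08,0,0],"turn": [0,0,0],"grip": 0},
    {"dp": [0.08,0,0],"turn": [0,0,0],"grip": 0},
    {"dp": [0.08,0,0],"turn": [0,0,0],"grip": 0},
    {"dp": [0.08,0,-0.01],"turn": [0,0,0],"grip": 0},
    {"dp": [0.08,0,0],"turn": [0,0,0],"grip": 0},
    {"dp": [0.09,0,-0.01],"turn": [0,0,0],"grip": 0},
  ],
)

```text
time: 30.55
tcp_pos: [434.9, -313.6, 145.1]
orientation: [-0.031, 0.966, -0.215, -0.139]
ft_force: [-2.3, -0.1, -3.1]
opening: 0.239
```

```bash
python3 - <<'E'
from h import *
st(); scoop_now()
plan([(*intray(-3,0.5,2),10)])
S=arm.capture("side")
cv2.imwrite("pics/s11.png",cv2.resize(S["color"][200:360,320:520],None,fx=4,fy=4,interpolation=cv2.INTER_CUBIC))
E
```

```text
{'time': 30.55, 'q': [-0.69, 0.124, 1.833, -0.07, 1.461, 1.336], 'tcp_pos': [434.862, -313.592, 145.138], 'orientation': [-0.031, 0.966, -0.215, -0.139], 'ft_force': [-2.268, -0.101, -3.099], 'opening': 0.239}
O [ 531.8 -359.    50. ] lip [ 590.5 -386.5   31. ] lip tray [-34.1  -0.3   0.8] back tray [-189.    -0.2    6.2] pitch 16.3 yaw -25.1
-- call 1
{"dp":[0.08,0,0],"turn":[0,0,0]}
{"dp":[0.08,0,0],"turn":[0,0,0]}
{"dp":[0.08,0,0],"turn":[0,0,0]}
{"dp":[0.08,0,0],"turn":[0,0,0]}
{"dp":[0.08,0,0],"turn":[0,0,0]}
{"dp":[0.08,0,0],"turn":[0,0,0]}
{"dp":[0.07,0,0],"turn":[0,0,0]}
{"dp":[0.08,0,-0.01],"turn":[0,0,0]}
{"dp":[0.07,0,0],"turn":[0,0,0]}
{"dp":[0.08,0,-0.01],"turn":[0,0,0]}
end [ 462.2 -326.4  137.1] maxstep 3.2
```

View pics/s11.png

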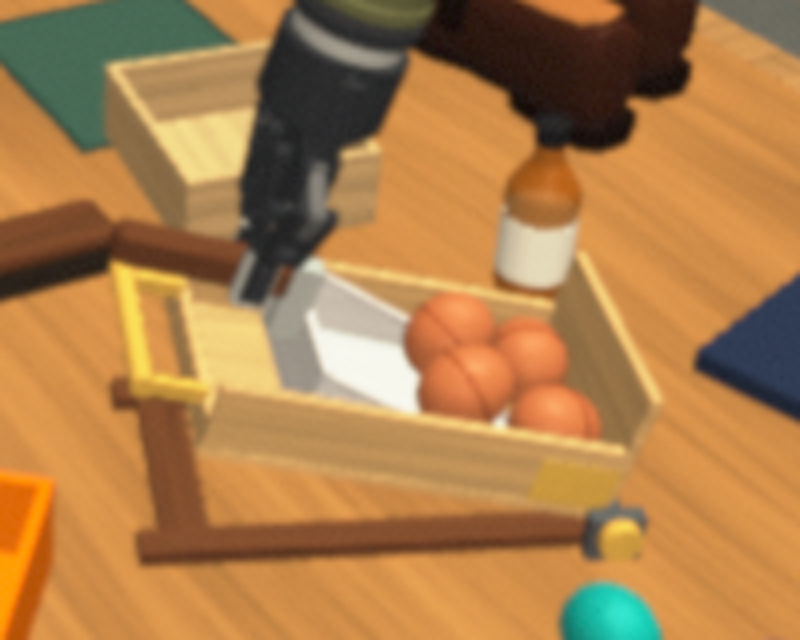

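The two rear eggs are over the crest and in the pan at about (450,340) and (465,385) in the crop. I'll continue to the wall.

drive_tool(
  series=[
    {"dp": [0.08,0,0],"turn": [0,0,0],"grip": 0},
    {"dp": [0.08,0,0],"turn": [0,0,0],"grip": 0},
    {"dp": [0.08,0,0],"turn": [0,0,0],"grip": 0},
    {"dp": [0.08,0,0],"turn": [0,0,0],"grip": 0},
    {"dp": [0.08,0,0],"turn": [0,0,0],"grip": 0},
    {"dp": [0.08,0,0],"turn": [0,0,0],"grip": 0},
    {"dp": [0.07,0,0],"turn": [0,0,0],"grip": 0},
    {"dp": [0.08,0,-0.01],"turn": [0,0,0],"grip": 0},
    {"dp": [0.07,0,0],"turn": [0,0,0],"grip": 0},
    {"dp": [0.07,0,-0.01],"turn": [0,0,0],"grip": 0},
  ],
)

```text
time: 31.85
tcp_pos: [462.1, -326.3, 137.2]
orientation: [-0.031, 0.966, -0.215, -0.138]
ft_force: [-0.4, 1.2, -2.5]
opening: 0.234
```

```bash
python3 - <<'E'
from h import *
st(); scoop_now()
S=arm.capture("side")
cv2.imwrite("pics/s12.png",cv2.resize(S["color"][200:360,320:520],None,fx=4,fy=4,interpolation=cv2.INTER_CUBIC))
E
```

```text
{'time': 31.85, 'q': [-0.678, 0.193, 1.769, -0.067, 1.456, 1.347], 'tcp_pos': [462.065, -326.267, 137.182], 'orientation': [-0.031, 0.966, -0.215, -0.138], 'ft_force': [-0.434, 1.223, -2.487], 'opening': 0.234}
O [ 559.1 -371.7   42.1] lip [ 617.8 -399.2   23.2] lip tray [-3.  -0.2  0.7] back tray [-1.579e+02 -1.000e-01  6.000e+00] pitch 16.3 yaw -25.1
```

View pics/s12.png

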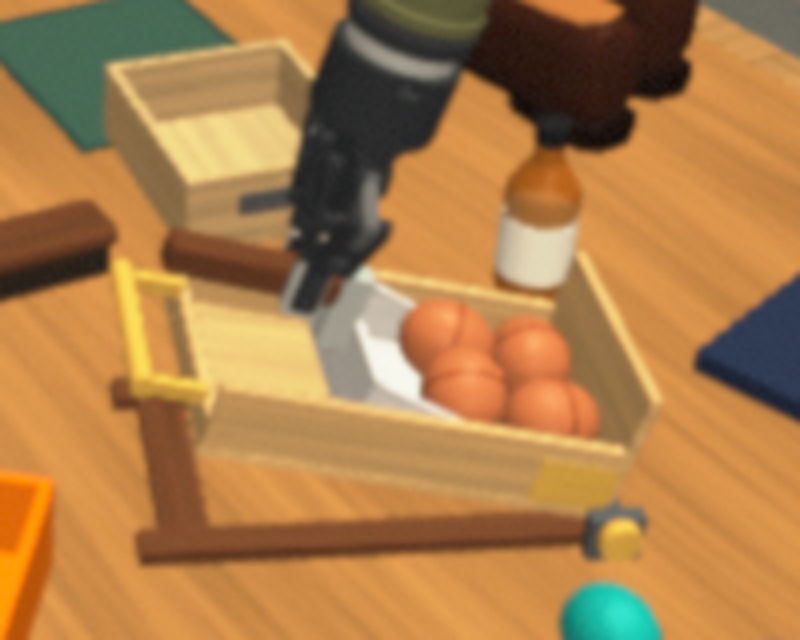

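All four eggs lie on the pan ahead of the wall. Now I'll tilt nose-up while lifting, pivoting on the pan's back edge.

```bash
python3 - <<'E'
from h import *
w=[]
for k in range(1,11):
    a=k/10; w.append((*intray(-158,6+16*a,2-9*a,ref=-87.5),1))
for k in range(1,11):
    a=k/10; w.append((*intray(-158-2*a,22+45*a,-7-14*a,ref=-87.5),1))
plan(w)
E
```

```text
-- call 1
{"dp":[-0.03,0,-0.02],"turn":[0,0.08,0]}
{"dp":[-0.03,0,-0.03],"turn":[0,0.09,0]}
{"dp":[-0.02,0,-0.02],"turn":[0,0.09,0]}
{"dp":[-0.03,0,-0.02],"turn":[0,0.09,0]}
{"dp":[-0.02,0,-0.03],"turn":[0,0.09,0]}
{"dp":[-0.02,0,-0.02],"turn":[0,0.09,0]}
{"dp":[-0.02,0,-0.02],"turn":[0,0.09,0]}
{"dp":[-0.02,0,-0.03],"turn":[0,0.09,-0.01]}
{"dp":[-0.02,0,-0.02],"turn":[0,0.09,0]}
{"dp":[-0.02,0,-0.02],"turn":[0,0.09,0]}
-- call 2
{"dp":[-0.03,0,-0.09],"turn":[0,0.14,0]}
{"dp":[-0.03,0,-0.08],"turn":[0,0.14,0]}
{"dp":[-0.02,0,-0.09],"turn":[0,0.14,0]}
{"dp":[-0.02,0,-0.09],"turn":[0,0.14,0]}
{"dp":[-0.02,0,-0.08],"turn":[0,0.14,0]}
{"dp":[-0.01,0,-0.08],"turn":[0,0.14,0]}
{"dp":[-0.02,0,-0.09],"turn":[-0.01,0.14,0]}
{"dp":[0,0,-0.08],"turn":[0,0.14,0]}
{"dp":[-0.01,0,-0.08],"turn":[0,0.14,0]}
{"dp":[-0.01,0,-0.09],"turn":[0,0.14,0]}
end [ 450.4 -320.9  182.4] maxstep 3.8
```

drive_tool(
  newtons=120,
  series=[
    {"dp": [-0.03,0,-0.02],"turn": [0,0.08,0],"grip": 0},
    {"dp": [-0.03,0,-0.03],"turn": [0,0.09,0],"grip": 0},
    {"dp": [-0.02,0,-0.02],"turn": [0,0.09,0],"grip": 0},
    {"dp": [-0.03,0,-0.02],"turn": [0,0.09,0],"grip": 0},
    {"dp": [-0.02,0,-0.03],"turn": [0,0.09,0],"grip": 0},
    {"dp": [-0.02,0,-0.02],"turn": [0,0.09,0],"grip": 0},
    {"dp": [-0.02,0,-0.02],"turn": [0,0.09,0],"grip": 0},
    {"dp": [-0.02,0,-0.03],"turn": [0,0.09,0],"grip": 0},
    {"dp": [-0.02,0,-0.02],"turn": [0,0.09,0],"grip": 0},
    {"dp": [-0.02,0,-0.02],"turn": [0,0.09,0],"grip": 0},
  ],
)

```text
time: 33.15
tcp_pos: [455.6, -323.3, 148.4]
orientation: [-0.014, 0.974, -0.217, -0.062]
ft_force: [-0.0, 0.6, -4.7]
opening: 0.237
```

```bash
python3 - <<'E'
from h import *
st(); scoop_now()
S=arm.capture("side")
cv2.imwrite("pics/s13.png",cv2.resize(S["color"][200:360,320:520],None,fx=4,fy=4,interpolation=cv2.INTER_CUBIC))
for q in ["scoop","scoop_lip","scoop_grip"]:
        r=arm.tip_of(q,S)
        print(q,[(round(d["score"],2),c2w(S,d["location"]).round(0).tolist()) for d in r[:2]])
E
```

```text
{'time': 33.15, 'q': [-0.698, 0.073, 1.866, -0.033, 1.325, 1.321], 'tcp_pos': [455.61, -323.283, 148.377], 'orientation': [-0.014, 0.974, -0.217, -0.062], 'ft_force': [-0.021, 0.563, -4.736], 'opening': 0.237}
O [ 564.9 -374.4   71.2] lip [ 625.5 -402.9   62.6] lip tray [-4.4 -0.3 41. ] back tray [-158.3   -0.2   22.1] pitch 7.3 yaw -25.1
scoop [(0.92, [561.0, -372.0, 71.0]), (0.54, [619.0, -368.0, 93.0])]
scoop_lip [(0.56, [626.0, -401.0, 63.0]), (0.29, [623.0, -371.0, 92.0])]
scoop_grip [(0.69, [436.0, -313.0, 161.0]), (0.68, [543.0, -392.0, 106.0])]
```

View pics/s13.png

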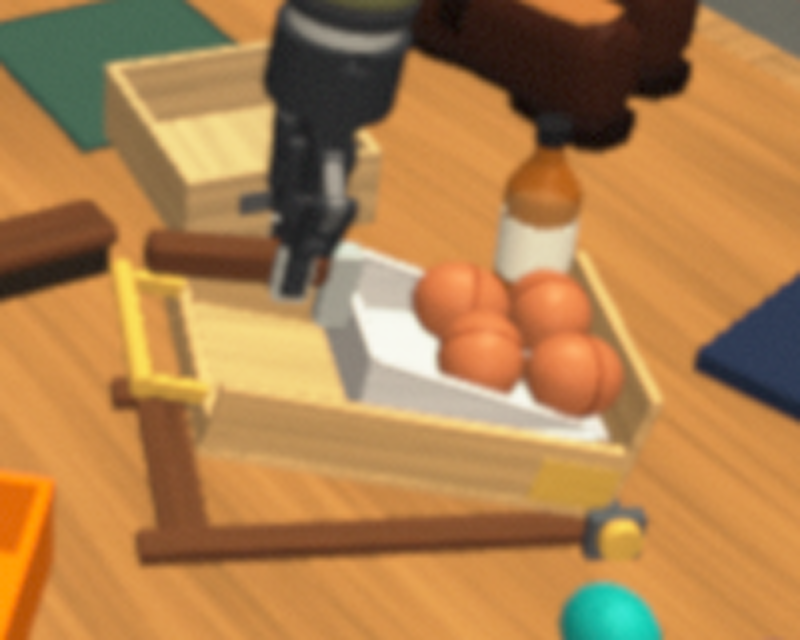

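All four eggs are in the scoop, and the lip measures as modelled, so nothing has slipped in the grip. Continuing to a slight nose-up.

drive_tool(
  series=[
    {"dp": [-0.03,0,-0.09],"turn": [0,0.14,0],"grip": 0},
    {"dp": [-0.03,0,-0.08],"turn": [0,0.14,0],"grip": 0},
    {"dp": [-0.02,0,-0.09],"turn": [0,0.14,0],"grip": 0},
    {"dp": [-0.02,0,-0.09],"turn": [0,0.14,0],"grip": 0},
    {"dp": [-0.02,0,-0.08],"turn": [0,0.14,0],"grip": 0},
    {"dp": [-0.01,0,-0.08],"turn": [0,0.14,0],"grip": 0},
    {"dp": [-0.02,0,-0.09],"turn": [0,0.14,0],"grip": 0},
    {"dp": [0,0,-0.08],"turn": [0,0.14,0],"grip": 0},
    {"dp": [-0.01,0,-0.08],"turn": [0,0.14,0],"grip": 0},
    {"dp": [-0.01,0,-0.09],"turn": [0,0.14,0],"grip": 0},
  ],
)

```text
time: 34.6
tcp_pos: [450.0, -320.6, 182.7]
orientation: [0.012, 0.974, -0.217, 0.057]
ft_force: [-0.1, -0.4, -3.7]
opening: 0.233
```

```bash
python3 - <<'E'
from h import *
st(); scoop_now()
S=arm.capture("side")
cv2.imwrite("pics/s14.png",cv2.resize(S["color"][200:360,320:520],None,fx=4,fy=4,interpolation=cv2.INTER_CUBIC))
p,Rr,_=pose()
# lift straight up 120 mm, holding attitude
plan([(p+[0,0,110],Rr,10)])
E
```

```text
{'time': 34.6, 'q': [-0.733, -0.118, 1.993, 0.038, 1.155, 1.263], 'tcp_pos': [449.98, -320.619, 182.651], 'orientation': [0.012, 0.974, -0.217, 0.057], 'ft_force': [-0.089, -0.356, -3.677], 'opening': 0.233}
O [ 572.9 -378.2  137. ] lip [ 633.6 -406.6  144.9] lip tray [-16.1  -0.3 122.9] back tray [-160.8   -0.2   67.3] pitch -6.7 yaw -25.1
-- call 1
{"dp":[0.03,0,-0.27],"turn":[0,0,0]}
{"dp":[0.03,0,-0.27],"turn":[0,0,0]}
{"dp":[0.03,0,-0.27],"turn":[0,0,0]}
{"dp":[0.03,0,-0.27],"turn":[0,0,0]}
{"dp":[0.03,0,-0.28],"turn":[0,0,0]}
{"dp":[0.03,0,-0.27],"turn":[0,0,0]}
{"dp":[0.04,0,-0.28],"turn":[0,0,0]}
{"dp":[0.03,0,-0.27],"turn":[0,0,0]}
{"dp":[0.04,0,-0.28],"turn":[0,0,0]}
{"dp":[0.03,0,-0.27],"turn":[0,0,0]}
end [ 449.8 -320.6  293.2] maxstep 11.3
```

View pics/s14.png

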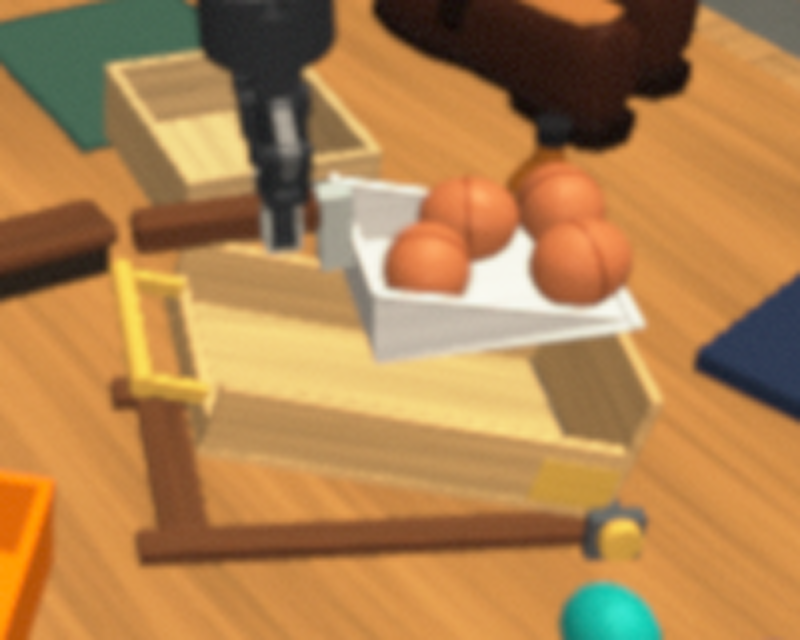

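All four eggs are in the scoop and the tray is empty. Lifting gently.

drive_tool(
  series=[
    {"dp": [0,0,0],"turn": [0,0,0],"grip": 0},
    {"dp": [0,0,0],"turn": [0,0,0],"grip": 0},
    {"dp": [0.03,0,-0.27],"turn": [0,0,0],"grip": 0},
    {"dp": [0.03,0,-0.27],"turn": [0,0,0],"grip": 0},
    {"dp": [0.03,0,-0.27],"turn": [0,0,0],"grip": 0},
    {"dp": [0.03,0,-0.27],"turn": [0,0,0],"grip": 0},
    {"dp": [0.03,0,-0.27],"turn": [0,0,0],"grip": 0},
    {"dp": [0.03,0,-0.27],"turn": [0,0,0],"grip": 0},
    {"dp": [0.03,0,-0.27],"turn": [0,0,0],"grip": 0},
    {"dp": [0.03,0,-0.27],"turn": [0,0,0],"grip": 0},
  ],
)

```text
time: 35.9
tcp_pos: [449.7, -320.6, 270.1]
orientation: [0.012, 0.974, -0.217, 0.057]
ft_force: [-0.6, 0.6, -5.3]
opening: 0.238
```

```bash
python3 - <<'E'
from h import *
st(); scoop_now()
T=arm.capture("top"); S=arm.capture("side")
cv2.imwrite("pics/s15.png",cv2.resize(S["color"][140:340,300:540],None,fx=3.2,fy=3.2,interpolation=cv2.INTER_CUBIC))
for nm,p in(("T",T),("S",S)):
    print([(round(d["score"],2),c2w(p,d["location"]).round(0).tolist()) for d in arm.tip_of("crate",p)[:4]])
    P,uv=cloud(p); m=(P[:,0]>520)&(P[:,0]<760)&(P[:,1]<140)&(P[:,1]>-150)&(P[:,2]>55)&(P[:,2]<68)
    print("rim",m.sum(),cv2.minAreaRect(P[m][:,:2].astype(np.float32)))
E
```

```text
{'time': 35.9, 'q': [-0.733, -0.18, 1.899, 0.035, 1.312, 1.269], 'tcp_pos': [449.659, -320.557, 270.146], 'orientation': [0.012, 0.974, -0.217, 0.057], 'ft_force': [-0.573, 0.64, -5.27], 'opening': 0.238}
O [ 572.5 -378.1  224.3] lip [ 633.3 -406.6  232.1] lip tray [-38.   -0.4 207.3] back tray [-182.8   -0.2  151.9] pitch -6.6 yaw -25.1
[(0.89, [629.0, -24.0, -3.0]), (0.67, [167.0, 300.0, 0.0]), (0.64, [180.0, -352.0, -4.0])]
rim 386 ((628.3197021484375, -24.843971252441406), (177.4426727294922, 152.57200622558594), 77.98924255371094)
[(0.83, [181.0, -346.0, 1.0]), (0.78, [163.0, 298.0, -4.0]), (0.77, [623.0, -22.0, -1.0])]
rim 366 ((624.5473022460938, -22.924560546875), (192.7936553955078, 146.58482360839844), 76.58796691894531)
```

View pics/s15.png

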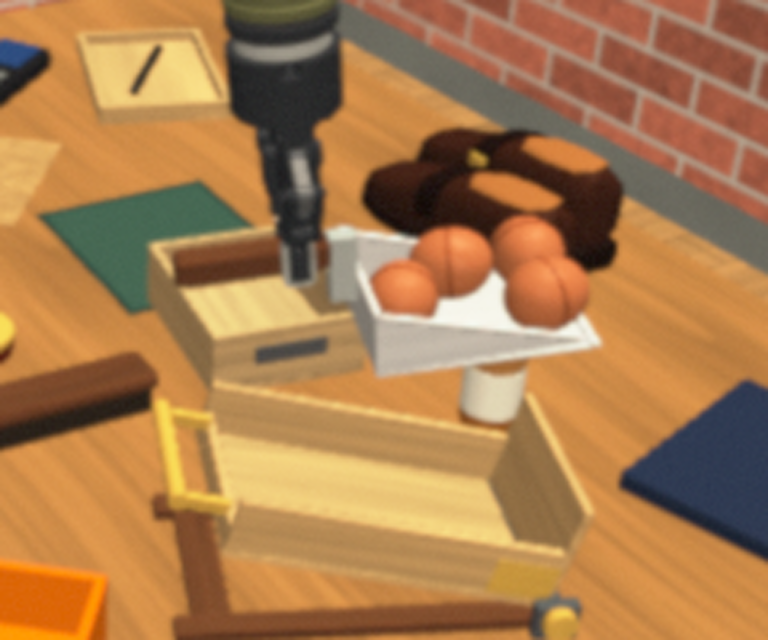

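```bash
cat >> h.py <<'E'
def overcrate(C,cyaw,lx,lz,pitch,ly=0,yaw=None):
    yaw=cyaw if yaw is None else yaw
    a=np.deg2rad(cyaw); c=np.array([np.cos(a),np.sin(a),0]); cy=np.array([-c[1],c[0],0])
    Rs=R.from_euler("ZY",[np.deg2rad(yaw),np.deg2rad(pitch)]).as_matrix()
    L=np.array([C[0],C[1],0])+lx*c+ly*cy+[0,0,lz]; return tool(L-Rs@np.array([67.5,0,0]),Rs)
E
python3 - <<'E'
from h import *
A=overcrate([628,-24.5],-12,-40,170,-7.5)
p,Rr,_=pose(); from scipy.spatial.transform import Slerp
sl=Slerp([0,1],R.concatenate([Rr,A[1]])); N=30; w=[]
for k in range(1,N+1):
    t=k/N; s=t*t*(3-2*t); w.append((p+(A[0]-p)*s,sl([s])[0],1))
plan(w); print(A[0])
E
```

```text
-- call 1
{"dp":[-0.02,-0.02,0],"turn":[0,0,0]}
{"dp":[-0.05,-0.07,0.01],"turn":[0,0,-0.02]}
{"dp":[-0.07,-0.11,0.02],"turn":[0,0,-0.02]}
{"dp":[-0.11,-0.15,0.02],"turn":[0.01,0,-0.02]}
{"dp":[-0.13,-0.19,0.03],"turn":[0,0.01,-0.04]}
{"dp":[-0.15,-0.22,0.03],"turn":[0.01,0,-0.04]}
{"dp":[-0.17,-0.24,0.03],"turn":[0,0,-0.04]}
{"dp":[-0.19,-0.28,0.04],"turn":[0.01,0,-0.05]}
{"dp":[-0.2,-0.3,0.04],"turn":[0,0.01,-0.05]}
{"dp":[-0.2,-0.32,0.05],"turn":[0.01,0,-0.06]}
-- call 2
{"dp":[-0.22,-0.34,0.05],"turn":[0.01,0.01,-0.06]}
{"dp":[-0.22,-0.36,0.05],"turn":[0.01,0,-0.06]}
{"dp":[-0.22,-0.37,0.05],"turn":[0,0,-0.06]}
{"dp":[-0.23,-0.38,0.05],"turn":[0.01,0.01,-0.07]}
{"dp":[-0.22,-0.38,0.06],"turn":[0.01,0,-0.06]}
{"dp":[-0.22,-0.39,0.05],"turn":[0.01,0.01,-0.07]}
{"dp":[-0.21,-0.39,0.06],"turn":[0.01,0,-0.06]}
{"dp":[-0.2,-0.38,0.05],"turn":[0,0.01,-0.06]}
{"dp":[-0.19,-0.37,0.05],"turn":[0.01,0,-0.06]}
{"dp":[-0.18,-0.36,0.06],"turn":[0.01,0,-0.06]}
-- call 3
{"dp":[-0.17,-0.34,0.05],"turn":[0,0.01,-0.06]}
{"dp":[-0.16,-0.33,0.04],"turn":[0.01,0,-0.05]}
{"dp":[-0.14,-0.3,0.04],"turn":[0.01,0,-0.05]}
{"dp":[-0.13,-0.27,0.04],"turn":[0,0.01,-0.05]}
{"dp":[-0.1,-0.24,0.04],"turn":[0.01,0,-0.03]}
{"dp":[-0.1,-0.21,0.03],"turn":[0,0,-0.04]}
{"dp":[-0.07,-0.17,0.02],"turn":[0,0,-0.02]}
{"dp":[-0.05,-0.12,0.02],"turn":[0.01,0,-0.02]}
{"dp":[-0.03,-0.08,0.01],"turn":[0,0,-0.02]}
{"dp":[-0.02,-0.03,0],"turn":[0,0.01,0]}
end [389.8  26.3 205.1] maxstep 18.0
[390.01391016  26.08550498 204.96276565]
```

drive_tool(
  series=[
    {"dp": [-0.02,-0.02,0],"turn": [0,0,0],"grip": 0},
    {"dp": [-0.05,-0.07,0.01],"turn": [0,0,-0.02],"grip": 0},
    {"dp": [-0.07,-0.11,0.02],"turn": [0,0,-0.02],"grip": 0},
    {"dp": [-0.11,-0.15,0.02],"turn": [0.01,0,-0.02],"grip": 0},
    {"dp": [-0.13,-0.19,0.03],"turn": [0,0.01,-0.04],"grip": 0},
    {"dp": [-0.15,-0.22,0.03],"turn": [0.01,0,-0.04],"grip": 0},
    {"dp": [-0.17,-0.24,0.03],"turn": [0,0,-0.04],"grip": 0},
    {"dp": [-0.19,-0.28,0.04],"turn": [0.01,0,-0.05],"grip": 0},
    {"dp": [-0.2,-0.3,0.04],"turn": [0,0.01,-0.05],"grip": 0},
    {"dp": [-0.2,-0.32,0.05],"turn": [0.01,0,-0.06],"grip": 0},
  ],
)

```text
time: 37.35
tcp_pos: [434.1, -229.8, 252.6]
orientation: [0.011, 0.98, -0.187, 0.059]
ft_force: [-0.3, -0.4, -4.4]
opening: 0.234
```

drive_tool(
  series=[
    {"dp": [-0.22,-0.34,0.05],"turn": [0.01,0.01,-0.06],"grip": 0},
    {"dp": [-0.22,-0.36,0.05],"turn": [0.01,0,-0.06],"grip": 0},
    {"dp": [-0.22,-0.37,0.05],"turn": [0,0,-0.06],"grip": 0},
    {"dp": [-0.23,-0.38,0.05],"turn": [0.01,0.01,-0.07],"grip": 0},
    {"dp": [-0.22,-0.38,0.06],"turn": [0.01,0,-0.06],"grip": 0},
    {"dp": [-0.22,-0.39,0.05],"turn": [0.01,0.01,-0.07],"grip": 0},
    {"dp": [-0.21,-0.39,0.06],"turn": [0.01,0,-0.06],"grip": 0},
    {"dp": [-0.2,-0.38,0.05],"turn": [0,0.01,-0.06],"grip": 0},
    {"dp": [-0.19,-0.37,0.05],"turn": [0.01,0,-0.06],"grip": 0},
    {"dp": [-0.18,-0.36,0.06],"turn": [0.01,0,-0.06],"grip": 0},
  ],
)

```text
time: 38.6
tcp_pos: [405.5, -62.6, 221.4]
orientation: [0.008, 0.989, -0.134, 0.063]
ft_force: [-0.3, -0.1, -4.1]
opening: 0.237
```

drive_tool(
  series=[
    {"dp": [-0.17,-0.34,0.05],"turn": [0,0.01,-0.06],"grip": 0},
    {"dp": [-0.16,-0.33,0.04],"turn": [0.01,0,-0.05],"grip": 0},
    {"dp": [-0.14,-0.3,0.04],"turn": [0.01,0,-0.05],"grip": 0},
    {"dp": [-0.13,-0.27,0.04],"turn": [0,0.01,-0.05],"grip": 0},
    {"dp": [-0.1,-0.24,0.04],"turn": [0.01,0,-0.03],"grip": 0},
    {"dp": [-0.1,-0.21,0.03],"turn": [0,0,-0.04],"grip": 0},
    {"dp": [-0.07,-0.17,0.02],"turn": [0,0,-0.02],"grip": 0},
    {"dp": [-0.05,-0.12,0.02],"turn": [0.01,0,-0.02],"grip": 0},
    {"dp": [-0.03,-0.08,0.01],"turn": [0,0,-0.02],"grip": 0},
    {"dp": [-0.02,-0.03,0],"turn": [0,0.01,0],"grip": 0},
  ],
)

```text
time: 39.85
tcp_pos: [389.9, 26.4, 205.0]
orientation: [0.007, 0.992, -0.104, 0.065]
ft_force: [1.1, 0.3, -4.1]
opening: 0.238
```

```bash
python3 - <<'E'
from h import *
st(); scoop_now()
T=arm.capture("top"); S=arm.capture("side")
cv2.imwrite("pics/s16.png",cv2.resize(S["color"][100:300,250:490],None,fx=3.2,fy=3.2,interpolation=cv2.INTER_CUBIC))
cv2.imwrite("pics/t16.png",cv2.resize(T["color"][130:280,200:360],None,fx=4,fy=4,interpolation=cv2.INTER_CUBIC))
for nm,p in(("T",T),("S",S)):
    print([(round(d["score"],2),c2w(p,d["location"]).round(0).tolist()) for d in arm.tip_of("crate",p)[:4]])
    P,uv=cloud(p); m=(P[:,0]>520)&(P[:,0]<760)&(P[:,1]<140)&(P[:,1]>-150)&(P[:,2]>55)&(P[:,2]<68)
    print("rim",m.sum(),cv2.minAreaRect(P[m][:,:2].astype(np.float32)))
E
```

```text
{'time': 39.85, 'q': [-0.056, -0.578, 2.296, -0.021, 1.293, 1.728], 'tcp_pos': [389.867, 26.434, 205.039], 'orientation': [0.007, 0.992, -0.104, 0.065], 'ft_force': [1.132, 0.266, -4.138], 'opening': 0.238}
O [523.3  -1.9 161.4] lip [588.8 -15.9 170.2] lip tray [-222.1  334.7   96.5] back tray [-362.1  300.    39.7] pitch -7.5 yaw -12.0
[(0.96, [179.0, -353.0, -4.0]), (0.58, [628.0, -23.0, -1.0]), (0.56, [168.0, 301.0, -1.0])]
rim 326 ((628.3014526367188, -25.05164337158203), (178.1158905029297, 152.1829833984375), 77.52766418457031)
[(0.84, [181.0, -344.0, 2.0]), (0.65, [628.0, -23.0, 3.0]), (0.64, [513.0, 33.0, 187.0]), (0.62, [161.0, 301.0, -3.0])]
rim 537 ((627.8556518554688, -24.918418884277344), (191.01499938964844, 154.1332244873047), 78.38733673095703)
```

View pics/s16.png

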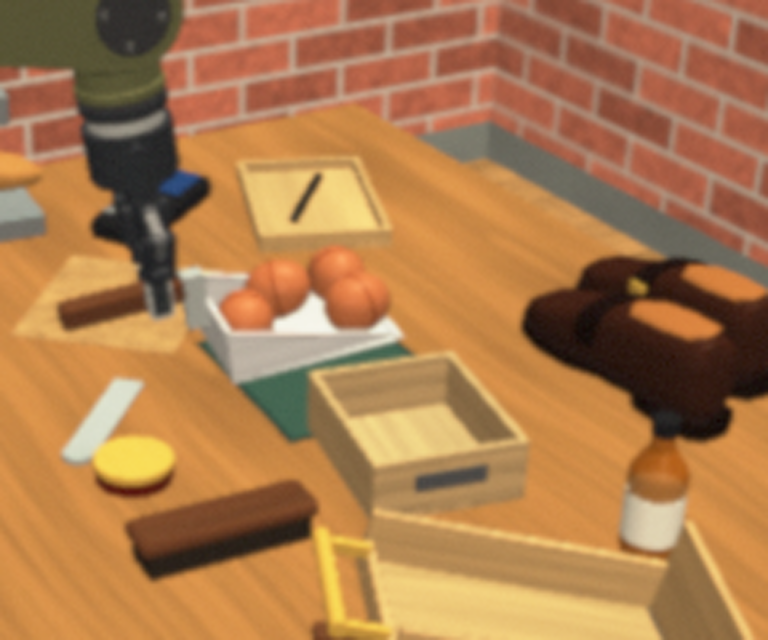

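View pics/t16.png

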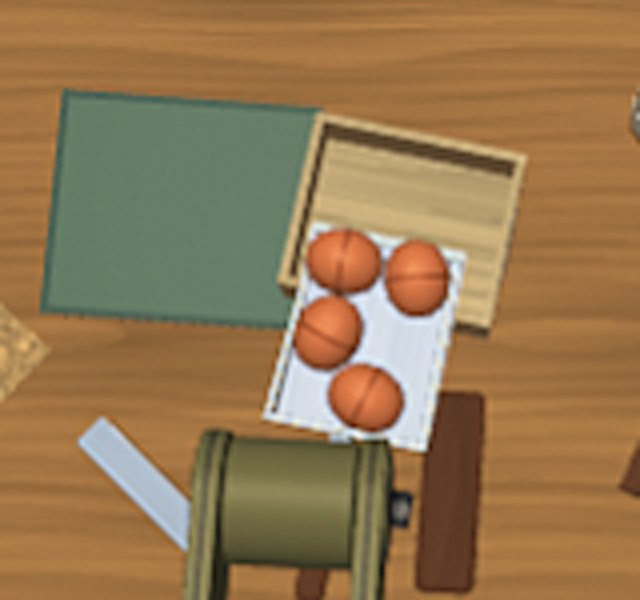

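Crate unchanged at (628,-25), yaw -12°. Lowering the lip over it.

```bash
python3 - <<'E'
from h import *
C=[628.2,-25]
o=lambda *a:overcrate(C,-12.2,*a)
plan([(*o(-36,75,0),12),(*o(-34,68,6),8)],)
print()
E
```

```text
-- call 1
{"dp":[0,0,0.15],"turn":[0,-0.06,0]}
{"dp":[0.01,0,0.14],"turn":[0,-0.06,0]}
{"dp":[0.01,0,0.15],"turn":[0,-0.06,0]}
{"dp":[0.01,0,0.14],"turn":[0,-0.06,0]}
{"dp":[0.01,0,0.15],"turn":[0,-0.06,0]}
{"dp":[0.01,0,0.14],"turn":[0,-0.06,0]}
{"dp":[0.01,0,0.14],"turn":[0,-0.07,0]}
{"dp":[0.01,0,0.15],"turn":[0,-0.06,0]}
{"dp":[0.02,0,0.14],"turn":[0,-0.07,0]}
{"dp":[0.02,0,0.15],"turn":[0,-0.06,0.01]}
-- call 2
{"dp":[0.02,0,0.14],"turn":[0,-0.07,0]}
{"dp":[0.01,-0.01,0.15],"turn":[0,-0.06,0.01]}
{"dp":[0.03,0,-0.04],"turn":[0,-0.08,0]}
{"dp":[0.03,0,-0.04],"turn":[0,-0.07,0]}
{"dp":[0.03,0,-0.04],"turn":[0,-0.08,0]}
{"dp":[0.03,0,-0.04],"turn":[0,-0.07,0]}
{"dp":[0.03,0,-0.05],"turn":[0,-0.08,0]}
{"dp":[0.03,0,-0.04],"turn":[0,-0.07,0]}
{"dp":[0.02,0,-0.05],"turn":[0,-0.08,0]}
{"dp":[0.02,0,-0.05],"turn":[0,-0.07,0]}
end [409.6  22.4 149.7] maxstep 6.1
```

drive_tool(
  series=[
    {"dp": [0,0,0.15],"turn": [0,-0.06,0],"grip": 0},
    {"dp": [0.01,0,0.14],"turn": [0,-0.06,0],"grip": 0},
    {"dp": [0.01,0,0.15],"turn": [0,-0.06,0],"grip": 0},
    {"dp": [0.01,0,0.14],"turn": [0,-0.06,0],"grip": 0},
    {"dp": [0.01,0,0.15],"turn": [0,-0.06,0],"grip": 0},
    {"dp": [0.01,0,0.14],"turn": [0,-0.06,0],"grip": 0},
    {"dp": [0.01,0,0.14],"turn": [0,-0.07,0],"grip": 0},
    {"dp": [0.01,0,0.15],"turn": [0,-0.06,0],"grip": 0},
    {"dp": [0.02,0,0.14],"turn": [0,-0.07,0],"grip": 0},
    {"dp": [0.02,0,0.15],"turn": [0,-0.06,0.01],"grip": 0},
  ],
)

```text
time: 41.3
tcp_pos: [399.0, 24.5, 147.3]
orientation: [0.001, 0.994, -0.106, 0.011]
ft_force: [-0.1, 0.4, -4.5]
opening: 0.235
```

drive_tool(
  series=[
    {"dp": [0.02,0,0.14],"turn": [0,-0.07,0],"grip": 0},
    {"dp": [0.01,0,0.15],"turn": [0,-0.06,0],"grip": 0},
    {"dp": [0.03,0,-0.04],"turn": [0,-0.08,0],"grip": 0},
    {"dp": [0.03,0,-0.04],"turn": [0,-0.07,0],"grip": 0},
    {"dp": [0.03,0,-0.04],"turn": [0,-0.08,0],"grip": 0},
    {"dp": [0.03,0,-0.04],"turn": [0,-0.07,0],"grip": 0},
    {"dp": [0.03,0,-0.05],"turn": [0,-0.08,0],"grip": 0},
    {"dp": [0.03,0,-0.04],"turn": [0,-0.07,0],"grip": 0},
    {"dp": [0.02,0,-0.05],"turn": [0,-0.08,0],"grip": 0},
    {"dp": [0.02,0,-0.05],"turn": [0,-0.07,0],"grip": 0},
  ],
)

```text
time: 42.55
tcp_pos: [409.6, 22.2, 149.7]
orientation: [-0.006, 0.993, -0.105, -0.052]
ft_force: [-0.0, -0.2, -4.4]
opening: 0.242
```

```bash
python3 - <<'E'
from h import *
st(); scoop_now()
T=arm.capture("top"); S=arm.capture("side")
cv2.imwrite("pics/s17.png",cv2.resize(S["color"][100:300,250:490],None,fx=3.2,fy=3.2,interpolation=cv2.INTER_CUBIC))
cv2.imwrite("pics/t17.png",cv2.resize(T["color"][130:280,200:360],None,fx=4,fy=4,interpolation=cv2.INTER_CUBIC))
for nm,p in(("S",S),):
    print([(round(d["score"],2),c2w(p,d["location"]).round(0).tolist()) for d in arm.tip_of("scoop_lip",p)[:4]])
C=[628.2,-25]
o=lambda *a:overcrate(C,-12.2,*a)
w=[]
for k in range(1,21):
    a=k/20; w.append((*o(-33,68-8*a,6+22*a),1))
plan(w)
E
```

```text
{'time': 42.55, 'q': [-0.086, -0.295, 2.199, 0.014, 1.342, 1.692], 'tcp_pos': [409.582, 22.166, 149.706], 'orientation': [-0.006, 0.993, -0.105, -0.052], 'ft_force': [-0.025, -0.215, -4.362], 'opening': 0.242}
O [529.3  -3.5  75.3] lip [594.9 -17.6  68.2] lip tray [-190.8  335.8   -0.8] back tray [-340.3  301.2  -22.2] pitch 6.0 yaw -12.1
[(0.93, [595.0, -17.0, 68.0])]
-- call 1
{"dp":[0.06,0,-0.08],"turn":[0,-0.11,0.01]}
{"dp":[0.03,0,-0.08],"turn":[0,-0.11,0]}
{"dp":[0.03,0,-0.09],"turn":[0,-0.11,0]}
{"dp":[0.03,0,-0.08],"turn":[0,-0.11,0]}
{"dp":[0.03,0,-0.09],"turn":[0,-0.11,0]}
{"dp":[0.04,0,-0.08],"turn":[0,-0.11,0]}
{"dp":[0.03,0,-0.09],"turn":[0,-0.11,0]}
{"dp":[0.03,0,-0.08],"turn":[0,-0.11,0]}
{"dp":[0.03,0,-0.09],"turn":[0,-0.11,0]}
{"dp":[0.04,0,-0.08],"turn":[0,-0.11,0]}
-- call 2
{"dp":[0.03,0,-0.09],"turn":[0,-0.11,0]}
{"dp":[0.03,0,-0.08],"turn":[0,-0.11,0]}
{"dp":[0.04,0,-0.08],"turn":[0,-0.11,0]}
{"dp":[0.03,0,-0.09],"turn":[0,-0.11,0]}
{"dp":[0.04,0,-0.08],"turn":[0,-0.11,0]}
{"dp":[0.03,0,-0.09],"turn":[0,-0.11,0]}
{"dp":[0.03,0,-0.08],"turn":[0,-0.11,0]}
{"dp":[0.04,0,-0.09],"turn":[0,-0.11,0]}
{"dp":[0.03,0,-0.08],"turn":[0,-0.11,0]}
{"dp":[0.04,0,-0.09],"turn":[0,-0.11,0]}
end [454.   12.5 206.5] maxstep 4.0
```

View pics/s17.png

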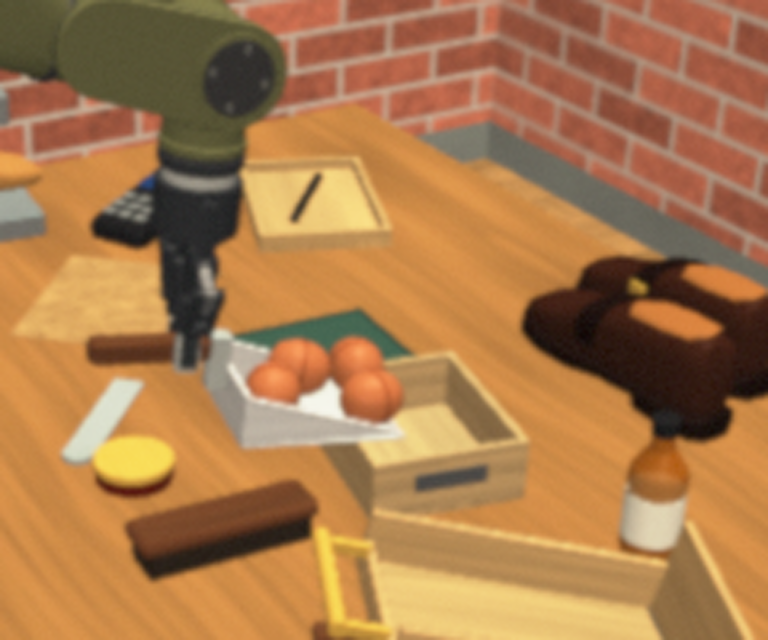

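View pics/t17.png

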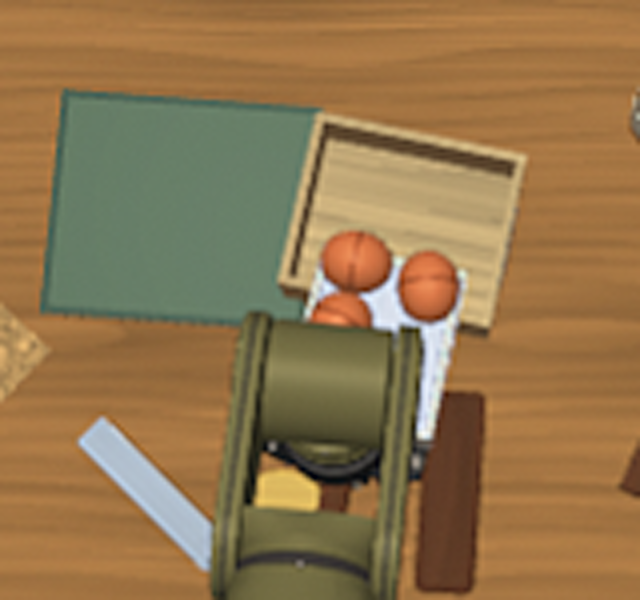

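drive_tool(
  series=[
    {"dp": [0.05,0,-0.08],"turn": [0,-0.11,0],"grip": 0},
    {"dp": [0.03,0,-0.08],"turn": [0,-0.11,0],"grip": 0},
    {"dp": [0.03,0,-0.09],"turn": [0,-0.11,0],"grip": 0},
    {"dp": [0.03,0,-0.08],"turn": [0,-0.11,0],"grip": 0},
    {"dp": [0.03,0,-0.09],"turn": [0,-0.11,0],"grip": 0},
    {"dp": [0.04,0,-0.08],"turn": [0,-0.11,0],"grip": 0},
    {"dp": [0.03,0,-0.09],"turn": [0,-0.11,0],"grip": 0},
    {"dp": [0.03,0,-0.08],"turn": [0,-0.11,0],"grip": 0},
    {"dp": [0.03,0,-0.09],"turn": [0,-0.11,0],"grip": 0},
    {"dp": [0.04,0,-0.08],"turn": [0,-0.11,0],"grip": 0},
  ],
)

```text
time: 43.95
tcp_pos: [429.1, 18.0, 180.4]
orientation: [-0.016, 0.983, -0.104, -0.147]
ft_force: [0.6, 0.7, -3.6]
opening: 0.235
```

drive_tool(
  series=[
    {"dp": [0.03,0,-0.09],"turn": [0,-0.11,0],"grip": 0},
    {"dp": [0.03,0,-0.08],"turn": [0,-0.11,0],"grip": 0},
    {"dp": [0.04,0,-0.08],"turn": [0,-0.11,0],"grip": 0},
    {"dp": [0.03,0,-0.09],"turn": [0,-0.11,0],"grip": 0},
    {"dp": [0.04,0,-0.08],"turn": [0,-0.11,0],"grip": 0},
    {"dp": [0.03,0,-0.09],"turn": [0,-0.11,0],"grip": 0},
    {"dp": [0,0,0],"turn": [0,0,0],"grip": 0},
    {"dp": [0,0,0],"turn": [0,0,0],"grip": 0},
    {"dp": [0,0,0],"turn": [0,0,0],"grip": 0},
    {"dp": [0,0,0],"turn": [0,0,0],"grip": 0},
  ],
)

```text
time: 45.2
tcp_pos: [442.8, 15.1, 196.6]
orientation: [-0.022, 0.974, -0.103, -0.203]
ft_force: [0.3, -0.5, -2.2]
opening: 0.235
```

```bash
python3 - <<'E'
from h import *
st(); scoop_now()
T=arm.capture("top"); S=arm.capture("side")
cv2.imwrite("pics/s18.png",cv2.resize(S["color"][100:300,250:490],None,fx=3.2,fy=3.2,interpolation=cv2.INTER_CUBIC))
cv2.imwrite("pics/t18.png",cv2.resize(T["color"][130:280,200:360],None,fx=4,fy=4,interpolation=cv2.INTER_CUBIC))
C=[628.2,-25]
o=lambda *a:overcrate(C,-12.2,*a)
w=[]
for k in range(1,11):
    a=k/10; w.append((*o(-33,62,23.6+14*a),1))
plan(w)
E
```

```text
{'time': 45.2, 'q': [-0.112, -0.053, 1.944, 0.04, 1.66, 1.665], 'tcp_pos': [442.769, 15.059, 196.579], 'orientation': [-0.022, 0.974, -0.103, -0.203], 'ft_force': [0.345, -0.543, -2.216], 'opening': 0.235}
O [535.   -4.7  88.7] lip [595.5 -17.6  61.8] lip tray [-188.6  336.    -6.9] back tray [-338.1  304.1   18.8] pitch 23.5 yaw -12.1
-- call 1
{"dp":[0.05,0,-0.14],"turn":[0,-0.14,0.01]}
{"dp":[0.04,0,-0.12],"turn":[0,-0.14,0]}
{"dp":[0.04,0,-0.12],"turn":[0,-0.14,0]}
{"dp":[0.04,0,-0.12],"turn":[0,-0.14,0]}
{"dp":[0.04,0,-0.12],"turn":[0,-0.14,0]}
{"dp":[0.04,0,-0.11],"turn":[0,-0.14,0]}
{"dp":[0.03,0,-0.12],"turn":[0,-0.14,0]}
{"dp":[0.04,0,-0.12],"turn":[0,-0.14,0]}
{"dp":[0.04,0,-0.12],"turn":[0,-0.14,0]}
{"dp":[0.04,0,-0.12],"turn":[0,-0.14,0]}
end [479.7   7.  230.6] maxstep 5.9
```

View pics/s18.png

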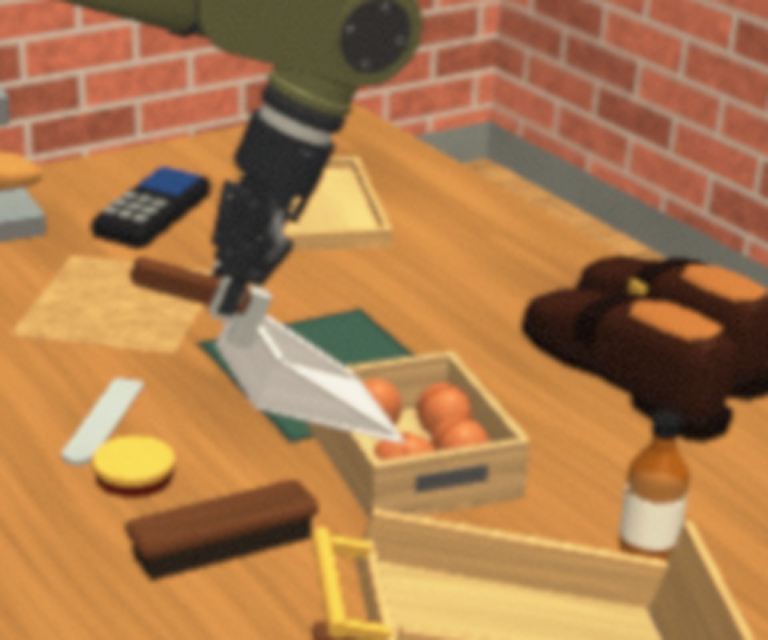

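View pics/t18.png

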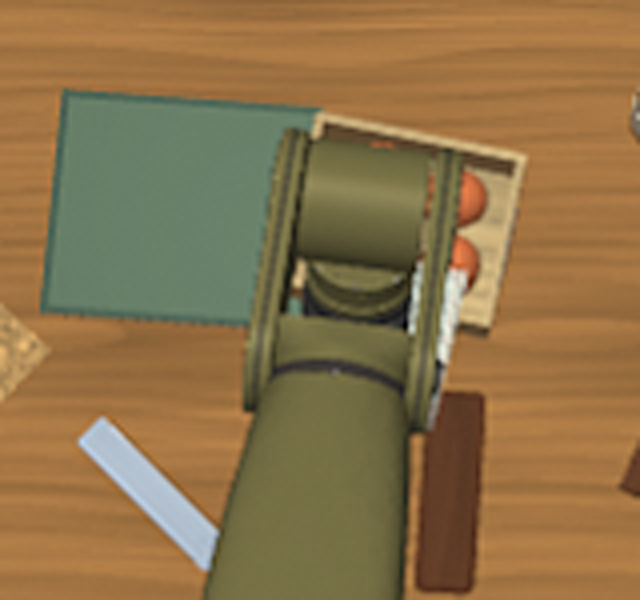

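All four eggs are in the crate, at (380,395), (443,408), (462,435) and (403,447) in the crop, and the scoop is empty. I'll raise it, level it and move toward the pad.

```bash
python3 - <<'E'
from h import *
p,Rr,_=pose()
A=scoop_level([500,60,190],10)
plan([(p+[0,0,80],Rr,7),(*A,13)])
E
```

```text
-- call 1
{"dp":[-0.11,0,-0.26],"turn":[0,0,0]}
{"dp":[-0.11,0,-0.26],"turn":[0,0,0]}
{"dp":[-0.12,0,-0.26],"turn":[0,0,0]}
{"dp":[-0.11,0,-0.26],"turn":[0,0,0]}
{"dp":[-0.12,0,-0.26],"turn":[0,0,0]}
{"dp":[-0.11,0,-0.27],"turn":[0,0,0]}
{"dp":[-0.12,0,-0.26],"turn":[0,0,0]}
{"dp":[-0.11,-0.01,0.1],"turn":[-0.04,0.18,-0.17]}
{"dp":[-0.11,-0.02,0.1],"turn":[-0.03,0.18,-0.17]}
{"dp":[-0.12,-0.02,0.09],"turn":[-0.04,0.18,-0.17]}
-- call 2
{"dp":[-0.12,-0.03,0.09],"turn":[-0.03,0.18,-0.17]}
{"dp":[-0.12,-0.03,0.09],"turn":[-0.04,0.18,-0.17]}
{"dp":[-0.12,-0.03,0.08],"turn":[-0.03,0.18,-0.17]}
{"dp":[-0.12,-0.04,0.08],"turn":[-0.04,0.18,-0.17]}
{"dp":[-0.12,-0.04,0.07],"turn":[-0.03,0.18,-0.16]}
{"dp":[-0.12,-0.05,0.07],"turn":[-0.04,0.18,-0.17]}
{"dp":[-0.13,-0.05,0.07],"turn":[-0.03,0.18,-0.16]}
{"dp":[-0.13,-0.05,0.06],"turn":[-0.04,0.17,-0.17]}
{"dp":[-0.12,-0.06,0.06],"turn":[-0.03,0.18,-0.16]}
{"dp":[-0.13,-0.06,0.05],"turn":[-0.04,0.18,-0.17]}
end [372.3  37.3 251.1] maxstep 11.7
```

drive_tool(
  series=[
    {"dp": [-0.11,0,-0.26],"turn": [0,0,0],"grip": 0},
    {"dp": [-0.11,0,-0.26],"turn": [0,0,0],"grip": 0},
    {"dp": [-0.12,0,-0.26],"turn": [0,0,0],"grip": 0},
    {"dp": [-0.11,0,-0.26],"turn": [0,0,0],"grip": 0},
    {"dp": [-0.12,0,-0.26],"turn": [0,0,0],"grip": 0},
    {"dp": [-0.11,0,-0.27],"turn": [0,0,0],"grip": 0},
    {"dp": [-0.12,0,-0.26],"turn": [0,0,0],"grip": 0},
    {"dp": [-0.11,-0.01,0.1],"turn": [-0.04,0.18,-0.17],"grip": 0},
    {"dp": [-0.11,-0.02,0.1],"turn": [-0.03,0.18,-0.17],"grip": 0},
    {"dp": [-0.12,-0.02,0.09],"turn": [-0.04,0.18,-0.17],"grip": 0},
  ],
)

```text
time: 46.55
tcp_pos: [425.5, 20.3, 269.9]
orientation: [-0.016, 0.986, -0.058, -0.156]
ft_force: [0.2, -0.4, -3.0]
opening: 0.235
```

drive_tool(
  series=[
    {"dp": [-0.12,-0.03,0.09],"turn": [-0.03,0.18,-0.17],"grip": 0},
    {"dp": [-0.12,-0.03,0.09],"turn": [-0.04,0.18,-0.17],"grip": 0},
    {"dp": [-0.12,-0.03,0.08],"turn": [-0.03,0.18,-0.17],"grip": 0},
    {"dp": [-0.12,-0.04,0.08],"turn": [-0.04,0.18,-0.17],"grip": 0},
    {"dp": [-0.12,-0.04,0.07],"turn": [-0.03,0.18,-0.16],"grip": 0},
    {"dp": [-0.12,-0.05,0.07],"turn": [-0.04,0.18,-0.17],"grip": 0},
    {"dp": [-0.13,-0.05,0.07],"turn": [-0.03,0.18,-0.16],"grip": 0},
    {"dp": [-0.13,-0.05,0.06],"turn": [-0.04,0.17,-0.17],"grip": 0},
    {"dp": [-0.12,-0.06,0.06],"turn": [-0.03,0.18,-0.16],"grip": 0},
    {"dp": [-0.13,-0.06,0.05],"turn": [-0.04,0.18,-0.17],"grip": 0},
  ],
)

```text
time: 47.8
tcp_pos: [372.0, 37.4, 250.9]
orientation: [0.0, 0.996, 0.088, 0.001]
ft_force: [-0.7, 0.1, -3.7]
opening: 0.238
```

```bash
python3 - <<'E'
from h import *
st(); scoop_now()
T=arm.capture("top"); S=arm.capture("side"); np.save("T19.npy",T,allow_pickle=True)
cv2.imwrite("pics/t19.png",cv2.resize(T["color"][130:280,110:350],None,fx=3.3,fy=3.3,interpolation=cv2.INTER_CUBIC))
for nm,p in(("T",T),("S",S)):
  for q in("pad","mat","crate","scoop_lip"):
    print(q,nm,[(round(d["score"],2),c2w(p,d["location"]).round(0).tolist()) for d in arm.tip_of(q,p)[:3]])
m=arm.cut_out("pad",T); print([(d["score"],d["mask"].sum()) for d in m])
for p in (T,S):
    for d in arm.cut_out("pad",p)[:1]:
        v,u=np.nonzero(d["mask"]); W=px2w(p,np.c_[u,v],z=0); r=cv2.minAreaRect(W[:,:2].astype(np.float32)); print(r)
        print(cv2.boxPoints(r).round(0).tolist())
E
```

```text
{'time': 47.8, 'q': [-0.043, -0.556, 2.203, -0.0, 1.492, 1.351], 'tcp_pos': [371.976, 37.432, 250.874], 'orientation': [0.0, 0.996, 0.088, 0.001], 'ft_force': [-0.71, 0.103, -3.677], 'opening': 0.238}
O [499.6  60.2 190. ] lip [566.1  72.  190.2] lip tray [-283.   404.7  101.5] back tray [-405.7  315.5   69.8] pitch -0.1 yaw 10.1
pad T [(0.95, [538.0, 424.0, -1.0])]
mat T [(0.94, [655.0, 165.0, 0.0])]
crate T [(0.85, [167.0, 299.0, -3.0]), (0.74, [179.0, -353.0, -3.0]), (0.69, [631.0, -24.0, -3.0])]
scoop_lip T [(0.89, [565.0, 68.0, 192.0]), (0.44, [404.0, -64.0, -2.0])]
pad S [(0.78, [533.0, 429.0, 1.0]), (0.67, [648.0, 171.0, 0.0])]
mat S [(0.76, [653.0, 174.0, -1.0])]
crate S [(0.97, [178.0, -348.0, 0.0]), (0.88, [164.0, 299.0, -3.0]), (0.66, [628.0, -22.0, 2.0])]
scoop_lip S [(0.84, [564.0, 73.0, 188.0])]
[(0.97, np.int64(3183))]
((530.9766845703125, 419.0643005371094), (211.95254516601562, 186.91795349121094), 46.69123077392578)
[[390.0, 406.0], [526.0, 278.0], [672.0, 432.0], [536.0, 560.0]]
((522.843505859375, 417.04180908203125), (194.22607421875, 178.03294372558594), 48.15558624267578)
[[392.0, 404.0], [524.0, 285.0], [654.0, 430.0], [521.0, 549.0]]
```

View pics/t19.png

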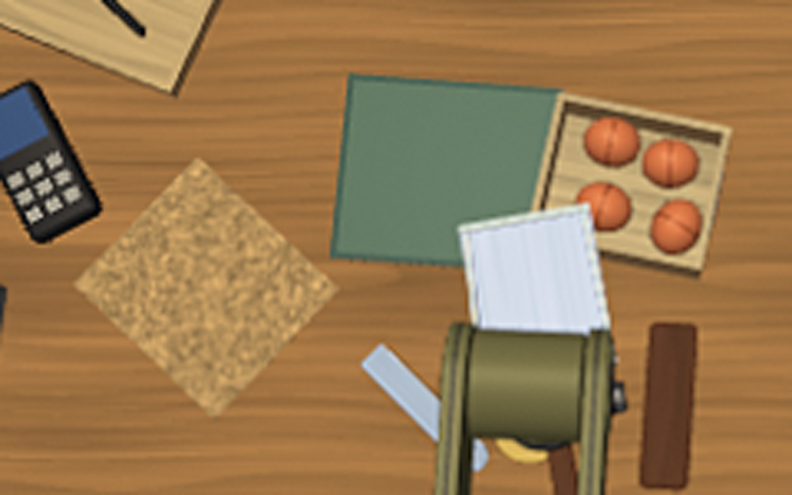

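Top view: all four eggs are inside the crate, the scoop is empty and the cork pad is clear. Its centre is (531,419), yaw 46.7°, so its origin is about (538,426). Next I'll put the scoop there.

```bash
python3 - <<'E'
from h import *
A=scoop_level([530,415,150],46.7); B=scoop_level([538,425.5,25],46.7)
plan([(*A,15),(*B,5)])
E
```

```text
-- call 1
{"dp":[0.19,-0.45,0.07],"turn":[0,0,-0.24]}
{"dp":[0.21,-0.44,0.07],"turn":[0,0,-0.24]}
{"dp":[0.23,-0.43,0.07],"turn":[0,0,-0.25]}
{"dp":[0.25,-0.42,0.07],"turn":[0,0,-0.24]}
{"dp":[0.27,-0.4,0.06],"turn":[0,0,-0.25]}
{"dp":[0.28,-0.39,0.07],"turn":[0,0,-0.24]}
{"dp":[0.3,-0.38,0.06],"turn":[0,0,-0.25]}
{"dp":[0.32,-0.37,0.07],"turn":[0,0,-0.24]}
{"dp":[0.33,-0.35,0.06],"turn":[0,0,-0.25]}
{"dp":[0.35,-0.34,0.07],"turn":[0,0,-0.24]}
-- call 2
{"dp":[0.36,-0.33,0.06],"turn":[0,0,-0.25]}
{"dp":[0.38,-0.31,0.07],"turn":[0,0,-0.24]}
{"dp":[0.39,-0.29,0.06],"turn":[0,0,-0.25]}
{"dp":[0.4,-0.27,0.07],"turn":[0,0,-0.24]}
{"dp":[0.41,-0.26,0.06],"turn":[0,0,-0.25]}
{"dp":[0.07,-0.01,0.63],"turn":[0,0,0]}
{"dp":[0.06,-0.01,0.62],"turn":[0,0,0]}
{"dp":[0.07,-0.01,0.63],"turn":[0,0,0]}
{"dp":[0.06,0,0.62],"turn":[0,0,0]}
{"dp":[0.07,-0.01,0.63],"turn":[0,0,0]}
end [449.1 331.3  86.1] maxstep 25.4
```

drive_tool(
  series=[
    {"dp": [0.19,-0.45,0.07],"turn": [0,0,-0.24],"grip": 0},
    {"dp": [0.21,-0.44,0.07],"turn": [0,0,-0.24],"grip": 0},
    {"dp": [0.23,-0.43,0.07],"turn": [0,0,-0.25],"grip": 0},
    {"dp": [0.25,-0.42,0.07],"turn": [0,0,-0.24],"grip": 0},
    {"dp": [0.27,-0.4,0.06],"turn": [0,0,-0.25],"grip": 0},
    {"dp": [0.28,-0.39,0.07],"turn": [0,0,-0.24],"grip": 0},
    {"dp": [0.3,-0.38,0.06],"turn": [0,0,-0.25],"grip": 0},
    {"dp": [0.32,-0.37,0.07],"turn": [0,0,-0.24],"grip": 0},
    {"dp": [0.33,-0.35,0.06],"turn": [0,0,-0.25],"grip": 0},
    {"dp": [0.35,-0.34,0.07],"turn": [0,0,-0.24],"grip": 0},
  ],
)

```text
time: 49.7
tcp_pos: [418.3, 227.2, 224.2]
orientation: [0.0, 0.955, 0.297, 0.0]
ft_force: [0.2, -0.4, -2.9]
opening: 0.233
```

drive_tool(
  series=[
    {"dp": [0.36,-0.33,0.06],"turn": [0,0,-0.25],"grip": 0},
    {"dp": [0.38,-0.31,0.07],"turn": [0,0,-0.24],"grip": 0},
    {"dp": [0.39,-0.29,0.06],"turn": [0,0,-0.25],"grip": 0},
    {"dp": [0.4,-0.27,0.07],"turn": [0,0,-0.24],"grip": 0},
    {"dp": [0.41,-0.26,0.06],"turn": [0,0,-0.25],"grip": 0},
    {"dp": [0.07,-0.01,0.63],"turn": [0,0,0],"grip": 0},
    {"dp": [0.06,-0.01,0.62],"turn": [0,0,0],"grip": 0},
    {"dp": [0.07,-0.01,0.63],"turn": [0,0,0],"grip": 0},
    {"dp": [0.06,0,0.62],"turn": [0,0,0],"grip": 0},
    {"dp": [0.07,-0.01,0.5],"turn": [0,0,0],"grip": 0},
  ],
)

```text
time: 50.95
tcp_pos: [449.0, 331.9, 90.1]
orientation: [0.0, 0.918, 0.397, -0.0]
ft_force: [-0.7, 0.4, -2.6]
opening: 0.238
```

```bash
python3 - <<'E'
from h import *
st(); scoop_now()
S=arm.capture("side")
for q in("scoop","scoop_lip"):
    print(q,[(round(d["score"],2),c2w(S,d["location"]).round(0).tolist()) for d in arm.tip_of(q,S)[:3]])
B=scoop_level([538,425.5,0.5],46.7)
plan([(*B,8)])
E
```

```text
{'time': 50.95, 'q': [0.541, 0.065, 1.979, -0.001, 1.098, 1.295], 'tcp_pos': [449.004, 331.857, 90.142], 'orientation': [0.0, 0.918, 0.397, -0.0], 'ft_force': [-0.714, 0.374, -2.644], 'opening': 0.238}
O [537.7 426.2  28.9] lip [583.9 475.4  28.9] lip tray [-392.9  777.7  -93. ] back tray [-439.7  630.4 -104.9] pitch 0.0 yaw 46.8
scoop [(0.7, [536.0, 429.0, 28.0])]
scoop_lip [(0.89, [584.0, 475.0, 28.0])]
-- call 1
{"dp":[0,0,0.09],"turn":[0,0,0]}
{"dp":[0,0,0.09],"turn":[0,0,0]}
{"dp":[0,0,0.09],"turn":[0,0,0]}
{"dp":[0,0,0.09],"turn":[0,0,0]}
{"dp":[0,0,0.09],"turn":[0,0,0]}
{"dp":[0,0,0.09],"turn":[0,0,0]}
{"dp":[0.01,0.01,0.09],"turn":[0,0.01,0]}
{"dp":[0,0,0.08],"turn":[0,0,0]}
end [448.9 331.2  61.8] maxstep 3.6
```

drive_tool(
  series=[
    {"dp": [0,0,0.09],"turn": [0,0,0],"grip": 0},
    {"dp": [0,0,0.09],"turn": [0,0,0],"grip": 0},
    {"dp": [0,0,0.09],"turn": [0,0,0],"grip": 0},
    {"dp": [0,0,0.09],"turn": [0,0,0],"grip": 0},
    {"dp": [0,0,0.09],"turn": [0,0,0],"grip": 0},
    {"dp": [0,0,0.09],"turn": [0,0,0],"grip": 0},
    {"dp": [0,0,0.07],"turn": [0,0,0],"grip": 0},
    {"dp": [0,0,0.06],"turn": [0,0,0],"grip": 0},
    {"dp": [0,0,0],"turn": [0,0,0],"grip": 0},
    {"dp": [0,0,0],"turn": [0,0,0],"grip": 0},
  ],
)

```text
time: 52.35
tcp_pos: [449.1, 331.5, 64.7]
orientation: [0.0, 0.918, 0.396, 0.0]
ft_force: [0.8, 0.2, -3.0]
opening: 0.238
```

drive_tool(
  series=[
    {"dp": [0,0,0.03],"turn": [0,0,0],"grip": 0},
    {"dp": [0,0,0.03],"turn": [0,0,0],"grip": 0},
    {"dp": [0,0,0.03],"turn": [0,0,0],"grip": 0},
    {"dp": [0,0,0],"turn": [0,0,0],"grip": 0},
    {"dp": [0,0,0],"turn": [0,0,0],"grip": 0},
    {"dp": [0,0,0],"turn": [0,0,0],"grip": 0},
    {"dp": [0,0,0],"turn": [0,0,0],"grip": 0},
    {"dp": [0,0,0],"turn": [0,0,0],"grip": 0},
    {"dp": [0,0,0],"turn": [0,0,0],"grip": 0},
    {"dp": [0,0,0],"turn": [0,0,0],"grip": 0},
  ],
)

```text
time: 53.6
tcp_pos: [449.2, 331.4, 61.3]
orientation: [0.0, 0.918, 0.396, 0.0]
ft_force: [-0.3, -1.2, 1.5]
opening: 0.238
```

Contact: the force went from -3 to +1.5 N. Releasing and rising.

drive_tool(
  newtons=40,
  series=[
    {"dp": [0,0,0],"turn": [0,0,0],"grip": 0.28},
    {"dp": [0,0,0],"turn": [0,0,0],"grip": 0.34},
    {"dp": [0,0,0],"turn": [0,0,0],"grip": 0.5},
    {"dp": [0,0,0],"turn": [0,0,0],"grip": 0.6},
    {"dp": [0,0,0],"turn": [0,0,0],"grip": 0.6},
    {"dp": [0,0,-0.3],"turn": [0,0,0],"grip": 0.6},
    {"dp": [0,0,-0.6],"turn": [0,0,0],"grip": 0.6},
    {"dp": [0,0,-0.9],"turn": [0,0,0],"grip": 0.6},
    {"dp": [0,0,-0.9],"turn": [0,0,0],"grip": 0.6},
    {"dp": [0,0,-0.7],"turn": [0,0,0],"grip": 0.6},
  ],
)

```text
time: 54.85
tcp_pos: [449.4, 331.8, 200.0]
orientation: [0.0, 0.918, 0.396, 0.002]
ft_force: [0.6, 0.3, -0.7]
opening: 0.599
```

```bash
python3 - <<'E'
from h import *
s=st()
T=arm.capture("top"); S=arm.capture("side")
for nm,p in(("T",T),("S",S)):
  for q in("scoop","scoop_lip","scoop_grip","crate","tray_bar"):
    print(q,nm,[(round(d["score"],2),c2w(p,d["location"]).round(0).tolist()) for d in arm.tip_of(q,p)[:3]])
cv2.imwrite("pics/s20.png",cv2.resize(S["color"][130:330,200:500],None,fx=2.6,fy=2.6,interpolation=cv2.INTER_CUBIC))
# to bar (raised)
th=0.25; tb=np.array([374.6,-285.2,113.8])
y=n_; Q=R.from_rotvec(y*0.25)
Rt=Q*down(-25.05)
ax=Rt.as_matrix()[:,2]
A=tb-ax*80; print(A)
plan([([440,150,200],down(10),8),(A,Rt,12)])
E
```

```text
{'time': 54.85, 'q': [0.54, -0.052, 1.898, -0.001, 1.292, 1.296], 'tcp_pos': [449.449, 331.767, 200.029], 'orientation': [0.0, 0.918, 0.396, 0.002], 'ft_force': [0.647, 0.26, -0.686], 'opening': 0.599}
scoop T [(0.61, [539.0, 423.0, -1.0])]
scoop_lip T [(0.78, [584.0, 471.0, -1.0]), (0.65, [624.0, -402.0, 24.0])]
scoop_grip T [(0.85, [433.0, 315.0, 66.0])]
crate T [(0.87, [181.0, -353.0, -4.0]), (0.59, [628.0, -24.0, -3.0])]
tray_bar T [(0.76, [375.0, -286.0, 108.0])]
scoop S [(0.67, [536.0, 429.0, -1.0])]
scoop_lip S [(0.94, [581.0, 474.0, 1.0])]
scoop_grip S [(0.85, [429.0, 316.0, 73.0]), (0.48, [580.0, 475.0, 0.0])]
crate S [(0.71, [386.0, 78.0, 1.0]), (0.69, [625.0, -19.0, 0.0]), (0.67, [179.0, -344.0, 0.0])]
tray_bar S [(0.55, [375.0, -285.0, 115.0])]
[ 392.53062447 -293.58024511  191.31299374]
-- call 1
{"dp":[-0.43,0.37,-0.01],"turn":[0,0,-0.67]}
{"dp":[-0.47,0.32,-0.01],"turn":[0,0,-0.67]}
{"dp":[-0.5,0.26,-0.01],"turn":[0,0,-0.66]}
{"dp":[-0.53,0.2,-0.01],"turn":[0,0,-0.67]}
{"dp":[-0.55,0.13,-0.01],"turn":[0,0,-0.66]}
{"dp":[-0.56,0.07,-0.01],"turn":[0,0,-0.67]}
{"dp":[-0.57,0,-0.02],"turn":[0,0,-0.66]}
{"dp":[-0.57,-0.06,-0.01],"turn":[0,0.01,-0.67]}
{"dp":[-0.89,-0.26,0.02],"turn":[0.12,0.04,0.29]}
{"dp":[-0.91,-0.21,0.02],"turn":[0.11,0.04,0.29]}
-- call 2
{"dp":[-0.91,-0.17,0.01],"turn":[0.12,0.04,0.29]}
{"dp":[-0.92,-0.12,0.01],"turn":[0.11,0.04,0.29]}
{"dp":[-0.93,-0.07,0],"turn":[0.11,0.03,0.29]}
{"dp":[-0.93,-0.02,0],"turn":[0.12,0.03,0.29]}
{"dp":[-0.93,0.02,0],"turn":[0.12,0.04,0.29]}
{"dp":[-0.93,0.07,-0.01],"turn":[0.11,0.04,0.29]}
{"dp":[-0.92,0.12,-0.02],"turn":[0.11,0.03,0.29]}
{"dp":[-0.91,0.16,-0.03],"turn":[0.12,0.04,0.29]}
{"dp":[-0.91,0.21,-0.04],"turn":[0.11,0.03,0.29]}
{"dp":[-0.89,0.25,-0.04],"turn":[0.12,0.04,0.3]}
end [ 392.7 -293.6  191.3] maxstep 37.4
```

View pics/s20.png

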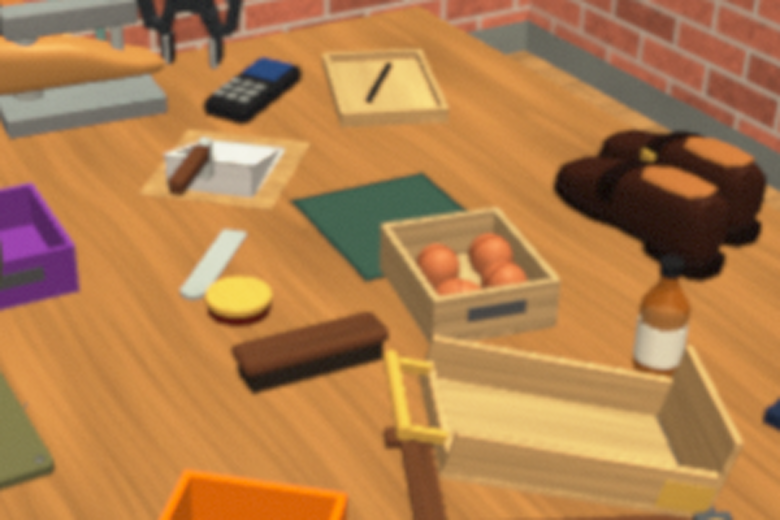

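The scoop lies flat on its pad at (225,165) in the crop, and 4 eggs are in the crate at (470,265). Now going back to the tray bar.

```bash
python3 - <<'E'
from h import *
tb=np.array([374.6,-285.2,113.8]); Rt=R.from_rotvec(n_*0.25)*down(-25.05); ax=Rt.as_matrix()[:,2]
A=tb-ax*60
plan([([440,100,210],down(-35),8),(A,Rt,12)])
E
```

```text
-- call 1
{"dp":[-0.54,0.48,-0.04],"turn":[0,0,-0.1]}
{"dp":[-0.55,0.47,-0.04],"turn":[0,0,-0.1]}
{"dp":[-0.56,0.46,-0.04],"turn":[0,0,-0.1]}
{"dp":[-0.57,0.44,-0.04],"turn":[0,0,-0.11]}
{"dp":[-0.58,0.43,-0.04],"turn":[0,0,-0.1]}
{"dp":[-0.59,0.43,-0.05],"turn":[0,0,-0.11]}
{"dp":[-0.59,0.41,-0.04],"turn":[0,0,-0.1]}
{"dp":[-0.6,0.4,-0.05],"turn":[0,0.01,-0.11]}
{"dp":[-0.73,0.38,0.08],"turn":[0.12,-0.01,-0.08]}
{"dp":[-0.74,0.37,0.07],"turn":[0.12,-0.01,-0.08]}
-- call 2
{"dp":[-0.74,0.36,0.07],"turn":[0.12,-0.01,-0.08]}
{"dp":[-0.74,0.35,0.06],"turn":[0.12,-0.01,-0.08]}
{"dp":[-0.75,0.34,0.05],"turn":[0.12,-0.01,-0.08]}
{"dp":[-0.76,0.34,0.05],"turn":[0.12,-0.01,-0.08]}
{"dp":[-0.76,0.32,0.04],"turn":[0.12,-0.01,-0.08]}
{"dp":[-0.76,0.32,0.04],"turn":[0.12,-0.01,-0.09]}
{"dp":[-0.77,0.3,0.03],"turn":[0.12,-0.01,-0.08]}
{"dp":[-0.77,0.29,0.03],"turn":[0.12,-0.01,-0.09]}
{"dp":[-0.78,0.29,0.02],"turn":[0.12,-0.02,-0.08]}
{"dp":[-0.78,0.27,0.02],"turn":[0.11,-0.01,-0.09]}
end [ 388.  -291.5  171.9] maxstep 33.4
```

drive_tool(
  series=[
    {"dp": [-0.54,0.48,-0.04],"turn": [0,0,-0.1],"grip": 0.4},
    {"dp": [-0.55,0.47,-0.04],"turn": [0,0,-0.1],"grip": 0.4},
    {"dp": [-0.56,0.46,-0.04],"turn": [0,0,-0.1],"grip": 0.4},
    {"dp": [-0.57,0.44,-0.04],"turn": [0,0,-0.11],"grip": 0.4},
    {"dp": [-0.58,0.43,-0.04],"turn": [0,0,-0.1],"grip": 0.4},
    {"dp": [-0.59,0.43,-0.05],"turn": [0,0,-0.11],"grip": 0.4},
    {"dp": [-0.59,0.41,-0.04],"turn": [0,0,-0.1],"grip": 0.4},
    {"dp": [-0.6,0.4,-0.05],"turn": [0,0.01,-0.11],"grip": 0.4},
    {"dp": [-0.73,0.38,0.08],"turn": [0.12,-0.01,-0.08],"grip": 0.4},
    {"dp": [-0.74,0.37,0.07],"turn": [0.12,-0.01,-0.08],"grip": 0.4},
  ],
)

```text
time: 56.7
tcp_pos: [431.2, 34.0, 204.3]
orientation: [-0.018, 0.88, 0.474, -0.01]
ft_force: [0.7, 0.1, -0.5]
opening: 0.4
```

drive_tool(
  series=[
    {"dp": [-0.74,0.36,0.07],"turn": [0.12,-0.01,-0.08],"grip": 0.4},
    {"dp": [-0.74,0.35,0.06],"turn": [0.12,-0.01,-0.08],"grip": 0.4},
    {"dp": [-0.75,0.34,0.05],"turn": [0.12,-0.01,-0.08],"grip": 0.4},
    {"dp": [-0.76,0.34,0.05],"turn": [0.12,-0.01,-0.08],"grip": 0.4},
    {"dp": [-0.76,0.32,0.04],"turn": [0.12,-0.01,-0.08],"grip": 0.4},
    {"dp": [-0.76,0.32,0.04],"turn": [0.12,-0.01,-0.09],"grip": 0.4},
    {"dp": [-0.77,0.3,0.03],"turn": [0.12,-0.01,-0.08],"grip": 0.4},
    {"dp": [-0.77,0.29,0.03],"turn": [0.12,-0.01,-0.09],"grip": 0.4},
    {"dp": [-0.78,0.29,0.02],"turn": [0.12,-0.02,-0.08],"grip": 0.4},
    {"dp": [-0.78,0.27,0.02],"turn": [0.11,-0.01,-0.09],"grip": 0.4},
  ],
)

```text
time: 57.95
tcp_pos: [388.1, -292.4, 171.9]
orientation: [-0.106, 0.837, 0.533, -0.066]
ft_force: [-0.4, -0.0, -0.2]
opening: 0.401
```

```bash
python3 - <<'E'
from h import *
tb=np.array([374.6,-285.2,113.8]); Rt=R.from_rotvec(n_*0.25)*down(-25.05); ax=Rt.as_matrix()[:,2]
st(); print(tb+6.4*ax)
plan([(tb+6.4*ax,Rt,9)])
E
```

```text
{'time': 57.95, 'q': [-0.719, -0.035, 1.945, -0.068, 1.472, -0.268], 'tcp_pos': [388.112, -292.393, 171.852], 'orientation': [-0.106, 0.837, 0.533, -0.066], 'ft_force': [-0.366, -0.009, -0.172], 'opening': 0.401}
[ 373.16555004 -284.52958039  107.5989605 ]
-- call 1
{"dp":[0,0,0.18],"turn":[0,0,0]}
{"dp":[0,0,0.19],"turn":[0,0,0]}
{"dp":[0,0,0.18],"turn":[0,0,0]}
{"dp":[0,0,0.19],"turn":[0,0,0]}
{"dp":[0,0,0.18],"turn":[0,0,0]}
{"dp":[0,0,0.19],"turn":[0,0,0]}
{"dp":[0.01,0,0.18],"turn":[0,0,0]}
{"dp":[0,-0.01,0.19],"turn":[0,0,0]}
{"dp":[0.01,0,0.18],"turn":[0,-0.01,0.01]}
end [ 373.3 -284.5  107.6] maxstep 7.6
```

drive_tool(
  series=[
    {"dp": [0,0,0.18],"turn": [0,0,0],"grip": 0.4},
    {"dp": [0,0,0.19],"turn": [0,0,0],"grip": 0.4},
    {"dp": [0,0,0.18],"turn": [0,0,0],"grip": 0.4},
    {"dp": [0,0,0.19],"turn": [0,0,0],"grip": 0.4},
    {"dp": [0,0,0.18],"turn": [0,0,0],"grip": 0.4},
    {"dp": [0,0,0.19],"turn": [0,0,0],"grip": 0.4},
    {"dp": [0,0,0.18],"turn": [0,0,0],"grip": 0.4},
    {"dp": [0,0,0.19],"turn": [0,0,0],"grip": 0.4},
    {"dp": [0,0,0.18],"turn": [0,0,0],"grip": 0.4},
    {"dp": [0,0,0],"turn": [0,0,0],"grip": 0.4},
  ],
)

```text
time: 59.2
tcp_pos: [373.1, -283.9, 107.1]
orientation: [-0.106, 0.837, 0.533, -0.066]
ft_force: [-0.3, 0.4, -0.4]
opening: 0.402
```

drive_tool(
  newtons=50,
  series=[
    {"dp": [0,0,0],"turn": [0,0,0],"grip": 0.3},
    {"dp": [0,0,0],"turn": [0,0,0],"grip": 0.2},
    {"dp": [0,0,0],"turn": [0,0,0],"grip": 0},
    {"dp": [0,0,0],"turn": [0,0,0],"grip": 0},
    {"dp": [0,0,0],"turn": [0,0,0],"grip": 0},
    {"dp": [0,0,0],"turn": [0,0,0],"grip": 0},
    {"dp": [0,0,0],"turn": [0,0,0],"grip": 0},
    {"dp": [0,0,0],"turn": [0,0,0],"grip": 0},
    {"dp": [0,0,0],"turn": [0,0,0],"grip": 0},
    {"dp": [0,0,0],"turn": [0,0,0],"grip": 0},
  ],
)

```text
time: 60.45
tcp_pos: [373.6, -284.4, 108.3]
orientation: [-0.105, 0.837, 0.533, -0.066]
ft_force: [-1.0, 1.2, 5.5]
opening: 0.144
```

```bash
python3 - <<'E'
from h import *
p,Rr,_=pose(); H=np.array([626.1,-402.8,14.]); st()
w=[]
for k in range(1,21):
    Q=R.from_rotvec(-n_*0.253*k/20); w.append((H+Q.apply(p-H),Q*Rr,1))
plan(w)
E
```

```text
{'time': 60.45, 'q': [-0.726, -0.001, 2.027, -0.071, 1.355, -0.265], 'tcp_pos': [373.645, -284.43, 108.298], 'orientation': [-0.105, 0.837, 0.533, -0.066], 'ft_force': [-0.975, 1.238, 5.514], 'opening': 0.144}
-- call 1
{"dp":[0,-0.01,0.09],"turn":[-0.07,0,0]}
{"dp":[0,0,0.1],"turn":[-0.07,0,0]}
{"dp":[0,-0.01,0.09],"turn":[-0.08,0,0]}
{"dp":[0,-0.01,0.09],"turn":[-0.07,0,0]}
{"dp":[0,0,0.09],"turn":[-0.07,0,0]}
{"dp":[0,-0.01,0.1],"turn":[-0.07,0,0]}
{"dp":[0,-0.01,0.09],"turn":[-0.08,0,0]}
{"dp":[0,0,0.09],"turn":[-0.07,0,0]}
{"dp":[0,-0.01,0.1],"turn":[-0.07,0,0]}
{"dp":[0,-0.01,0.09],"turn":[-0.07,0,0]}
-- call 2
{"dp":[0,0,0.09],"turn":[-0.08,0,0]}
{"dp":[0,-0.01,0.09],"turn":[-0.07,0,0]}
{"dp":[0,-0.01,0.1],"turn":[-0.07,0,0]}
{"dp":[0,0,0.09],"turn":[-0.07,0,0]}
{"dp":[0,-0.01,0.09],"turn":[-0.08,0,0]}
{"dp":[0,-0.01,0.1],"turn":[-0.07,0,0]}
{"dp":[0,0,0.09],"turn":[-0.07,0,0]}
{"dp":[0,-0.01,0.09],"turn":[-0.07,0,0]}
{"dp":[0,0,0.09],"turn":[-0.08,0,0]}
{"dp":[0,-0.01,0.1],"turn":[-0.07,0,0]}
end [ 360.4 -278.1   35.4] maxstep 4.0
```

drive_tool(
  series=[
    {"dp": [0,-0.01,0.09],"turn": [-0.07,0,0],"grip": 0},
    {"dp": [0,0,0.1],"turn": [-0.07,0,0],"grip": 0},
    {"dp": [0,-0.01,0.09],"turn": [-0.08,0,0],"grip": 0},
    {"dp": [0,-0.01,0.09],"turn": [-0.07,0,0],"grip": 0},
    {"dp": [0,0,0.09],"turn": [-0.07,0,0],"grip": 0},
    {"dp": [0,-0.01,0.1],"turn": [-0.07,0,0],"grip": 0},
    {"dp": [0,-0.01,0.09],"turn": [-0.08,0,0],"grip": 0},
    {"dp": [0,0,0.09],"turn": [-0.07,0,0],"grip": 0},
    {"dp": [0,-0.01,0.1],"turn": [-0.07,0,0],"grip": 0},
    {"dp": [0,-0.01,0.09],"turn": [-0.07,0,0],"grip": 0},
  ],
)

```text
time: 61.7
tcp_pos: [364.9, -280.4, 72.6]
orientation: [-0.052, 0.842, 0.536, -0.032]
ft_force: [-1.7, 0.4, 7.7]
opening: 0.141
```

drive_tool(
  series=[
    {"dp": [0,0,0.09],"turn": [-0.08,0,0],"grip": 0},
    {"dp": [0,-0.01,0.09],"turn": [-0.07,0,0],"grip": 0},
    {"dp": [0,-0.01,0.1],"turn": [-0.07,0,0],"grip": 0},
    {"dp": [0,0,0.09],"turn": [-0.07,0,0],"grip": 0},
    {"dp": [0,-0.01,0.09],"turn": [-0.08,0,0],"grip": 0},
    {"dp": [0,-0.01,0.1],"turn": [-0.07,0,0],"grip": 0},
    {"dp": [0,0,0.09],"turn": [-0.07,0,0],"grip": 0},
    {"dp": [0,-0.01,0.09],"turn": [-0.07,0,0],"grip": 0},
    {"dp": [0,0,0.09],"turn": [-0.07,0,0],"grip": 0},
    {"dp": [0,0,0],"turn": [0,0,0],"grip": 0},
  ],
)

```text
time: 62.95
tcp_pos: [360.5, -278.3, 38.9]
orientation: [-0.004, 0.844, 0.537, -0.002]
ft_force: [-2.0, -0.4, 2.6]
opening: 0.145
```

drive_tool(
  series=[
    {"dp": [0,0,0.06],"turn": [-0.04,0,0],"grip": 0},
    {"dp": [0,0,0.06],"turn": [0,0,0],"grip": 0},
    {"dp": [0,0,0.04],"turn": [0,0,0],"grip": 0},
    {"dp": [0,0,0],"turn": [0,0,0],"grip": 0},
    {"dp": [0,0,0],"turn": [0,0,0],"grip": 0},
    {"dp": [0,0,0],"turn": [0,0,0],"grip": 0},
    {"dp": [0,0,0],"turn": [0,0,0],"grip": 0},
    {"dp": [0,0,0],"turn": [0,0,0],"grip": 0},
    {"dp": [0,0,0],"turn": [0,0,0],"grip": 0},
    {"dp": [0,0,0],"turn": [0,0,0],"grip": 0},
  ],
)

```text
time: 64.2
tcp_pos: [360.5, -278.3, 36.0]
orientation: [-0.003, 0.843, 0.537, -0.001]
ft_force: [-14.2, 10.3, 32.1]
opening: 0.141
```

The tray is firmly on its lower stop: 32 N down and TCP z 36.0, which matches the flat grip once the 0.6 mm regrip offset is allowed for. Releasing.

drive_tool(
  series=[
    {"dp": [0,0,-0.06],"turn": [0,0,0],"grip": 0},
    {"dp": [0,0,0],"turn": [0,0,0],"grip": 0.2},
    {"dp": [0,0,0],"turn": [0,0,0],"grip": 0.38},
    {"dp": [0,0,0],"turn": [0,0,0],"grip": 0.38},
    {"dp": [0,0,0],"turn": [0,0,0],"grip": 0.38},
    {"dp": [0,0,-0.2],"turn": [0,0,0],"grip": 0.38},
    {"dp": [0,0,-0.4],"turn": [0,0,0],"grip": 0.38},
    {"dp": [0,0,-0.8],"turn": [0,0,0],"grip": 0.38},
    {"dp": [0,0,-1],"turn": [0,0,0],"grip": 0.38},
    {"dp": [0,0,-1],"turn": [0,0,0],"grip": 0.38},
  ],
)

```text
time: 65.45
tcp_pos: [361.0, -278.6, 173.6]
orientation: [-0.001, 0.844, 0.537, 0.0]
ft_force: [0.5, -0.5, -0.3]
opening: 0.382
```

```bash
python3 - <<'E'
from h import *
st()
T=arm.capture("top"); S=arm.capture("side"); np.save("T21.npy",T,allow_pickle=True)
for nm,p in(("T",T),("S",S)):
  for q in("crate","tray_bar","mat","scoop"):
    print(q,nm,[(round(d["score"],2),c2w(p,d["location"]).round(0).tolist()) for d in arm.tip_of(q,p)[:4]])
  P,uv=cloud(p); m=(P[:,0]>520)&(P[:,0]<760)&(P[:,1]<140)&(P[:,1]>-150)&(P[:,2]>59)&(P[:,2]<68)
  print("rim",m.sum(),cv2.minAreaRect(P[m][:,:2].astype(np.float32)))
cv2.imwrite("pics/t21.png",cv2.resize(T["color"][130:290,110:450],None,fx=2.3,fy=2.3,interpolation=cv2.INTER_CUBIC))
cv2.imwrite("pics/t21b.png",cv2.resize(T["color"][140:230,200:345],None,fx=5.5,fy=5.5,interpolation=cv2.INTER_CUBIC))
E
```

```text
{'time': 65.45, 'q': [-0.775, -0.272, 2.136, 0.0, 1.279, -0.339], 'tcp_pos': [361.031, -278.57, 173.577], 'orientation': [-0.001, 0.844, 0.537, 0.0], 'ft_force': [0.503, -0.549, -0.266], 'opening': 0.382}
crate T [(0.79, [627.0, -25.0, 0.0]), (0.7, [169.0, 299.0, -5.0]), (0.66, [182.0, -353.0, -1.0])]
tray_bar T [(0.9, [357.0, -281.0, 38.0])]
mat T [(0.76, [654.0, 166.0, 1.0])]
scoop T [(0.71, [542.0, 425.0, -3.0]), (0.18, [621.0, -399.0, 25.0])]
rim 350 ((627.8407592773438, -25.27550506591797), (176.59878540039062, 150.6572723388672), 77.6615982055664)
crate S [(0.98, [627.0, -23.0, 1.0]), (0.77, [178.0, -346.0, 2.0]), (0.69, [163.0, 301.0, -1.0]), (0.68, [431.0, 312.0, 73.0])]
tray_bar S [(0.65, [361.0, -279.0, 43.0]), (0.48, [626.0, -21.0, 1.0])]
mat S []
scoop S [(0.68, [534.0, 425.0, 2.0])]
rim 270 ((628.9393310546875, -25.1756591796875), (189.98658752441406, 150.70602416992188), 77.96347045898438)
```

View pics/t21.png

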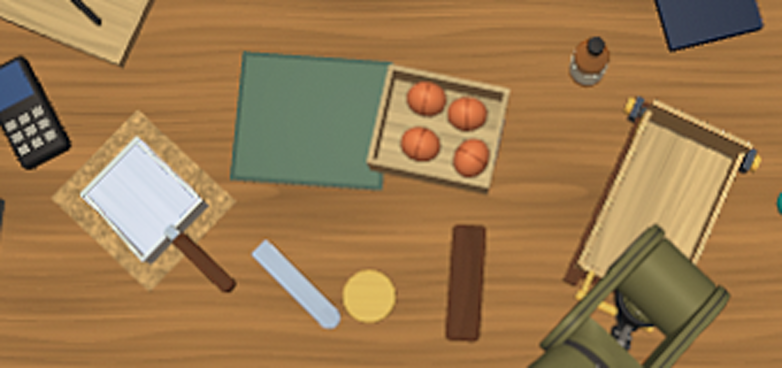

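View pics/t21b.png

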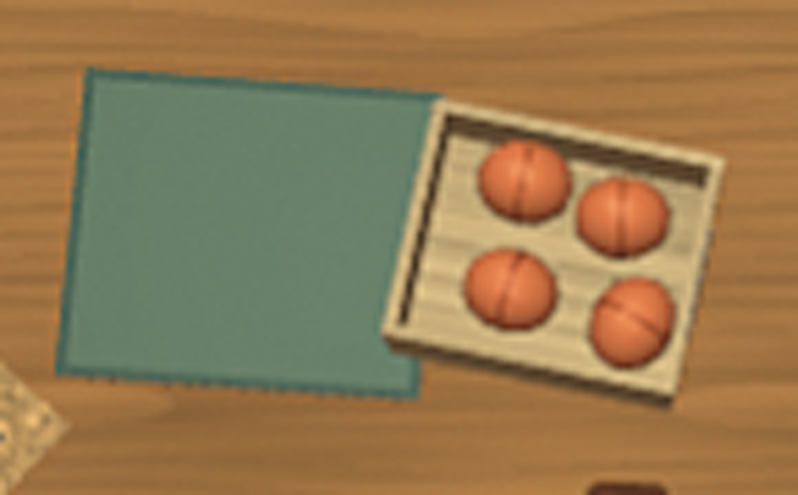

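The tray is flat, the scoop is on its pad, and the crate with 4 eggs sits right of the mat at (445,290 in the close crop). The slide direction (82°) is nearly normal to the crate's -y wall, so I'll push that wall with both open fingertips, which cannot lift the crate. First I'll refine the mat pose from its edges.

```bash
python3 - <<'E'
from h import *
from scipy.optimize import least_squares
T=np.load("T21.npy",allow_pickle=True).item()
hsv=cv2.cvtColor(T["color"],cv2.COLOR_BGR2HSV)
m=((hsv[...,0]>60)&(hsv[...,0]<100)&(hsv[...,1]>60)).astype(np.uint8); m[:, :200]=0; m[:,283:]=0; m[:140]=0;m[225:]=0
cs,_=cv2.findContours(m,cv2.RETR_EXTERNAL,cv2.CHAIN_APPROX_NONE); c=max(cs,key=cv2.contourArea)[:,0].astype(float)
W=px2w(T,c,z=0)[:,:2]
def loc(P,v):
    a=v[2]; d=P-v[:2]; return np.c_[d@[np.cos(a),np.sin(a)],d@[-np.sin(a),np.cos(a)]]
def f(v):
    q=loc(W,v); # visible edges: x=+-100, y=+115
    e=np.minimum.reduce([abs(q[:,0]-100),abs(q[:,0]+100),abs(q[:,1]-115),np.full(len(q),6.)])
    return e
best=min((least_squares(f,[655+dx,167+dy,a],loss="soft_l1") for dx in(-4,0,4) for dy in(-4,0,4) for a in(-.1,-.06,-.03)),key=lambda r:r.cost)
print("mat",best.x[:2].round(1),np.rad2deg(best.x[2]).round(2),best.cost, len(W))
# pixel contour lies half pixel inside: note
P,uv=cloud(T); k=(P[:,0]>520)&(P[:,0]<760)&(P[:,1]<140)&(P[:,1]>-150)&(P[:,2]>57)&(P[:,2]<68)
hv=hsv[uv[k][:,1],uv[k][:,0]]; k2=np.ones(k.sum(),bool)
print(cv2.minAreaRect(P[k][:,:2].astype(np.float32)))
plan([([601.2,-148.3,173],down(-12.3),10)])
E
```

```text
mat [603.  161.7] 88.79 2.4026562267165303 11
((628.2532958984375, -24.98552703857422), (176.73585510253906, 152.88551330566406), 78.19837951660156)
-- call 1
{"dp":[0.55,0.41,-0.01],"turn":[0,0,-0.13]}
{"dp":[0.54,0.42,-0.01],"turn":[0,0,-0.13]}
{"dp":[0.53,0.43,-0.01],"turn":[0,0,-0.13]}
{"dp":[0.52,0.44,-0.01],"turn":[0,0,-0.13]}
{"dp":[0.51,0.46,-0.01],"turn":[0,0,-0.13]}
{"dp":[0.5,0.47,-0.01],"turn":[-0.01,0,-0.12]}
{"dp":[0.49,0.48,-0.01],"turn":[0,0,-0.13]}
{"dp":[0.48,0.49,-0.01],"turn":[-0.01,-0.01,-0.12]}
{"dp":[0.46,0.5,-0.01],"turn":[0,0,-0.13]}
{"dp":[0.45,0.51,0],"turn":[-0.01,-0.01,-0.12]}
end [ 601.3 -148.5  173. ] maxstep 27.5
```

```bash
python3 - <<'E'
from h import *
from scipy.optimize import least_squares
T=np.load("T21.npy",allow_pickle=True).item()
hsv=cv2.cvtColor(T["color"],cv2.COLOR_BGR2HSV); print(hsv[180,240],hsv[170,220],hsv[153,230],hsv[145,230])
c=T["color"].astype(int); m=((c[...,1]>c[...,2]+5)).astype(np.uint8); m[:, :200]=0; m[:,283:]=0; m[:140]=0;m[225:]=0
cs,_=cv2.findContours(m,cv2.RETR_EXTERNAL,cv2.CHAIN_APPROX_NONE); cc=max(cs,key=cv2.contourArea)[:,0].astype(float)
W=px2w(T,cc,z=0)[:,:2]; print(len(W))
def loc(P,v):
    a=v[2]; d=P-v[:2]; return np.c_[d@[np.cos(a),np.sin(a)],d@[-np.sin(a),np.cos(a)]]
def f(v):
    q=loc(W,v); return np.minimum.reduce([abs(q[:,0]-98.5),abs(q[:,0]+98.5),abs(q[:,1]-113.5),np.full(len(q),6.)])
best=min((least_squares(f,[655+dx,167+dy,a]) for dx in(-5,0,5) for dy in(-5,0,5) for a in(-.1,-.06,-.03)),key=lambda r:r.cost)
print("mat",best.x[:2].round(1),np.rad2deg(best.x[2]).round(2),best.cost)
E
```

```text
[ 60  47 129] [ 61  47 126] [ 42  53 105] [ 15 154 159]
240
mat [652.9 166.5] -4.21 1277.6857085792021
```

drive_tool(
  series=[
    {"dp": [0.55,0.41,-0.01],"turn": [0,0,-0.13],"grip": 0.9},
    {"dp": [0.54,0.42,-0.01],"turn": [0,0,-0.13],"grip": 0.9},
    {"dp": [0.53,0.43,-0.01],"turn": [0,0,-0.13],"grip": 0.9},
    {"dp": [0.52,0.44,-0.01],"turn": [0,0,-0.13],"grip": 0.9},
    {"dp": [0.51,0.46,-0.01],"turn": [0,0,-0.13],"grip": 0.9},
    {"dp": [0.5,0.47,-0.01],"turn": [0,0,-0.12],"grip": 0.9},
    {"dp": [0.49,0.48,-0.01],"turn": [0,0,-0.13],"grip": 0.9},
    {"dp": [0.48,0.49,-0.01],"turn": [0,0,-0.12],"grip": 0.9},
    {"dp": [0.46,0.5,-0.01],"turn": [0,0,-0.13],"grip": 0.9},
    {"dp": [0.45,0.51,0],"turn": [0,0,-0.12],"grip": 0.9},
  ],
)

```text
time: 67.2
tcp_pos: [602.3, -148.4, 173.2]
orientation: [-0.002, 0.779, 0.627, -0.001]
ft_force: [-0.1, -0.7, -0.4]
opening: 0.898
```

drive_tool(
  series=[
    {"dp": [0,0,0.5],"turn": [0,0,0],"grip": 0.9},
    {"dp": [0,0,0.5],"turn": [0,0,0],"grip": 0.9},
    {"dp": [0,0,0.5],"turn": [0,0,0],"grip": 0.9},
    {"dp": [0,0,0.5],"turn": [0,0,0],"grip": 0.9},
    {"dp": [0,0,0.5],"turn": [0,0,0],"grip": 0.9},
    {"dp": [0,0,0.5],"turn": [0,0,0],"grip": 0.9},
    {"dp": [0,0,0.4],"turn": [0,0,0],"grip": 0.9},
    {"dp": [0,0,0.3],"turn": [0,0,0],"grip": 0.9},
    {"dp": [0,0,0.1],"turn": [0,0,0],"grip": 0.9},
    {"dp": [0,0,0],"turn": [0,0,0],"grip": 0.9},
  ],
)

```text
time: 68.45
tcp_pos: [601.8, -148.7, 22.5]
orientation: [-0.002, 0.779, 0.627, 0.0]
ft_force: [-0.0, -0.5, -0.1]
opening: 0.901
```

```bash
python3 - <<'E'
from h import *
st()
S=arm.capture("side")
cv2.imwrite("pics/s22.png",cv2.resize(S["color"][180:300,320:500],None,fx=4.3,fy=4.3,interpolation=cv2.INTER_CUBIC))
E
```

```text
{'time': 68.45, 'q': [-0.33, 0.282, 1.861, 0.002, 1.001, -0.116], 'tcp_pos': [601.777, -148.676, 22.453], 'orientation': [-0.002, 0.779, 0.627, 0.0], 'ft_force': [-0.016, -0.49, -0.124], 'opening': 0.901}
```

View pics/s22.png

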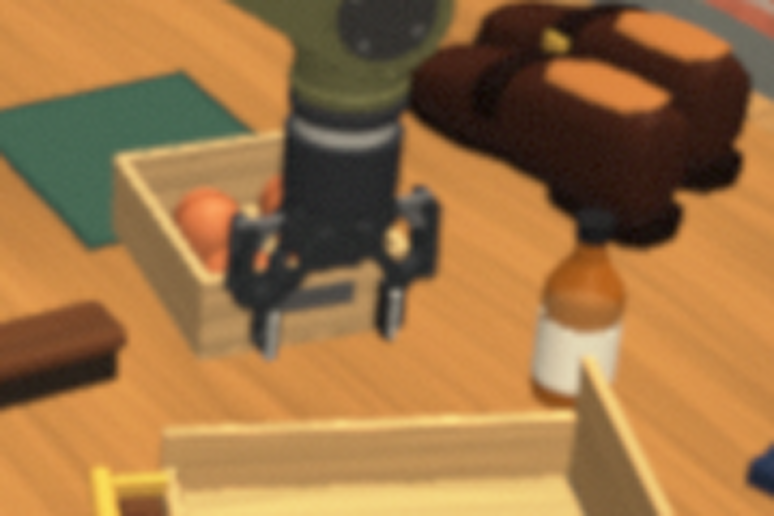

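```bash
python3 - <<'E'
from h import *
def tc(x,y,yaw,off):
    a=np.deg2rad(yaw); return np.array([x-off*np.sin(a),y+off*np.cos(a),20.])
w=[(tc(628,-25.2,-12.3,-106),down(-12.3),4)]
a0=np.array([628,-25.2,-12.3]); a1=np.array([653.5,167,-4.1])
for k in range(1,27):
    v=a0+(a1-a0)*(0.92*k/26); w.append((tc(*v,-102),down(v[2]),1))
plan(w)
E
```

```text
-- call 1
{"dp":[0.13,-0.01,0.02],"turn":[0,0,0]}
{"dp":[0.13,0,0.02],"turn":[0,0,0]}
{"dp":[0.12,-0.01,0.02],"turn":[0,-0.01,0]}
{"dp":[0.13,0,0.01],"turn":[-0.01,0,0]}
{"dp":[0.27,-0.01,0],"turn":[0,0,-0.03]}
{"dp":[0.17,0,0],"turn":[0,0,-0.03]}
{"dp":[0.17,0,0],"turn":[0,0,-0.03]}
{"dp":[0.17,0.01,0],"turn":[0,0,-0.03]}
{"dp":[0.17,0,0],"turn":[0,0,-0.03]}
{"dp":[0.17,0,0],"turn":[0,0,-0.03]}
-- call 2
{"dp":[0.17,0.01,0],"turn":[0,0,-0.02]}
{"dp":[0.18,0,0],"turn":[0,0,-0.03]}
{"dp":[0.17,0.01,0],"turn":[0,0,-0.03]}
{"dp":[0.17,0,0],"turn":[0,0,-0.03]}
{"dp":[0.17,0.01,0],"turn":[0,0,-0.03]}
{"dp":[0.17,0.01,0],"turn":[0,0,-0.03]}
{"dp":[0.17,0.01,0],"turn":[0,0,-0.03]}
{"dp":[0.17,0.01,0],"turn":[0,0,-0.03]}
{"dp":[0.18,0.01,0],"turn":[0,0,-0.03]}
{"dp":[0.17,0.01,0],"turn":[0,0,-0.03]}
-- call 3
{"dp":[0.17,0.01,0],"turn":[0,0,-0.03]}
{"dp":[0.17,0.02,0],"turn":[0,0,-0.02]}
{"dp":[0.17,0.01,0],"turn":[0,0,-0.03]}
{"dp":[0.17,0.01,0],"turn":[0,0,-0.03]}
{"dp":[0.18,0.02,0],"turn":[0,0,-0.03]}
{"dp":[0.17,0.02,0],"turn":[0,0,-0.03]}
{"dp":[0.17,0.02,0],"turn":[0,0,-0.03]}
{"dp":[0.17,0.01,0],"turn":[0,0,-0.03]}
{"dp":[0.17,0.02,0],"turn":[0,0,-0.03]}
{"dp":[0.17,0.02,0],"turn":[0,0,-0.03]}
end [642.8  49.9  20.2] maxstep 10.8
```

drive_tool(
  series=[
    {"dp": [0.13,-0.01,0.02],"turn": [0,0,0],"grip": 0.9},
    {"dp": [0.13,0,0.02],"turn": [0,0,0],"grip": 0.9},
    {"dp": [0.12,-0.01,0.02],"turn": [0,0,0],"grip": 0.9},
    {"dp": [0.13,0,0.01],"turn": [0,0,0],"grip": 0.9},
    {"dp": [0.17,-0.01,0],"turn": [0,0,-0.03],"grip": 0.9},
    {"dp": [0.17,0,0],"turn": [0,0,-0.03],"grip": 0.9},
    {"dp": [0.17,0,0],"turn": [0,0,-0.03],"grip": 0.9},
    {"dp": [0.17,0.01,0],"turn": [0,0,-0.03],"grip": 0.9},
    {"dp": [0.17,0,0],"turn": [0,0,-0.03],"grip": 0.9},
    {"dp": [0.17,0,0],"turn": [0,0,-0.03],"grip": 0.9},
  ],
)

```text
time: 69.75
tcp_pos: [613.4, -88.1, 19.6]
orientation: [-0.002, 0.769, 0.639, -0.0]
ft_force: [0.0, -2.3, -0.8]
opening: 0.9
```

drive_tool(
  series=[
    {"dp": [0.17,0.01,0],"turn": [0,0,-0.02],"grip": 0.9},
    {"dp": [0.18,0,0],"turn": [0,0,-0.03],"grip": 0.9},
    {"dp": [0.17,0.01,0],"turn": [0,0,-0.03],"grip": 0.9},
    {"dp": [0.17,0,0],"turn": [0,0,-0.03],"grip": 0.9},
    {"dp": [0.17,0.01,0],"turn": [0,0,-0.03],"grip": 0.9},
    {"dp": [0.17,0.01,0],"turn": [0,0,-0.03],"grip": 0.9},
    {"dp": [0.17,0.01,0],"turn": [0,0,-0.03],"grip": 0.9},
    {"dp": [0.17,0.01,0],"turn": [0,0,-0.03],"grip": 0.9},
    {"dp": [0.18,0.01,0],"turn": [0,0,-0.03],"grip": 0.9},
    {"dp": [0.17,0.01,0],"turn": [0,0,-0.03],"grip": 0.9},
  ],
)

```text
time: 71.0
tcp_pos: [627.7, -20.7, 19.8]
orientation: [-0.002, 0.752, 0.659, 0.0]
ft_force: [-1.0, -2.7, -0.5]
opening: 0.901
```

```bash
cat >> h.py <<'E'
def rim(p,lo=58,x=(530,780),y=(-150,300)):
    P,uv=cloud(p); m=(P[:,0]>x[0])&(P[:,0]<x[1])&(P[:,1]<y[1])&(P[:,1]>y[0])&(P[:,2]>lo)&(P[:,2]<66)
    hsv=cv2.cvtColor(p["color"],cv2.COLOR_BGR2HSV)[uv[:,1],uv[:,0]]
    m&=(hsv[:,2]>110)&(hsv[:,0]>12)&(hsv[:,0]<30)
    return m.sum(),cv2.minAreaRect(P[m][:,:2].astype(np.float32)) if m.sum()>10 else None
E
python3 - <<'E'
from h import *
st()
T=arm.capture("top"); S=arm.capture("side")
cv2.imwrite("pics/s23.png",cv2.resize(S["color"][150:300,300:500],None,fx=4,fy=4,interpolation=cv2.INTER_CUBIC))
cv2.imwrite("pics/t23.png",cv2.resize(T["color"][130:240,190:350],None,fx=4.5,fy=4.5,interpolation=cv2.INTER_CUBIC))
print(rim(T),rim(S))
for p in(T,S): print([(round(d["score"],2),c2w(p,d["location"]).round(0).tolist()) for d in arm.tip_of("crate",p)[:4]])
E
```

```text
{'time': 71.0, 'q': [-0.119, 0.301, 1.843, 0.003, 1.0, 0.012], 'tcp_pos': [627.652, -20.677, 19.833], 'orientation': [-0.002, 0.752, 0.659, 0.0], 'ft_force': [-1.011, -2.659, -0.463], 'opening': 0.901}
(np.int64(153), ((647.8689575195312, 115.30232238769531), (100.74188995361328, 151.27584838867188), 82.43254852294922)) (np.int64(223), ((640.3978881835938, 69.45878601074219), (214.9878692626953, 152.34674072265625), 82.88304138183594))
[(0.93, [178.0, -353.0, -2.0]), (0.65, [644.0, 76.0, -1.0]), (0.58, [169.0, 299.0, -3.0]), (0.22, [430.0, 314.0, 67.0])]
[(0.93, [177.0, -350.0, 0.0]), (0.87, [163.0, 300.0, 0.0]), (0.85, [639.0, 83.0, 3.0]), (0.2, [620.0, -396.0, 19.0])]
```

View pics/s23.png

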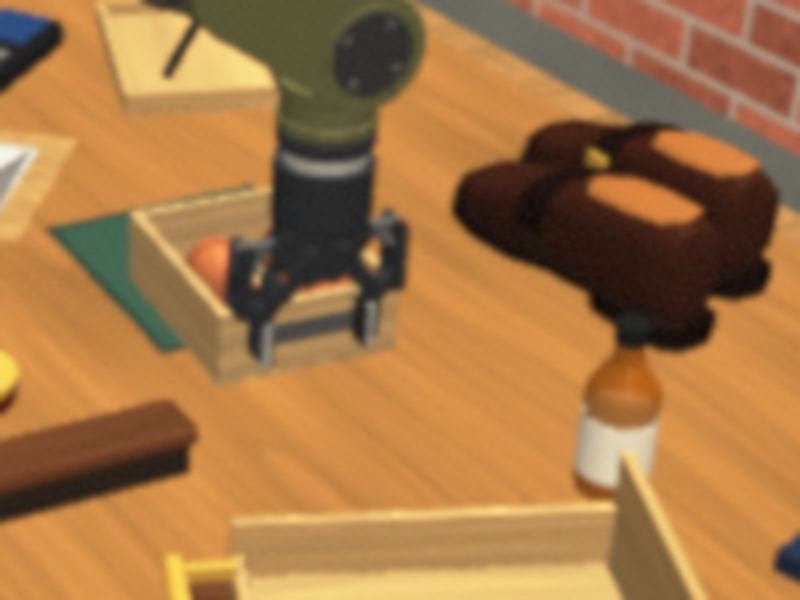

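View pics/t23.png

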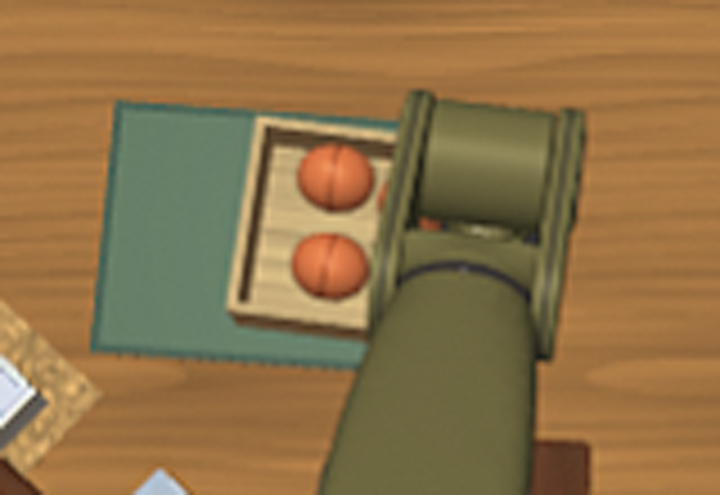

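The crate slides along with both fingertips and keeps the tool's yaw (-7.6°). It is now at (642.6, 76), and the measured contact offset is 97.8 mm. I'll continue most of the way.

```bash
python3 - <<'E'
from h import *
def tc(x,y,yaw,off):
    a=np.deg2rad(yaw); c,s=np.cos(a),np.sin(a); return np.array([x+off[0]*c-off[1]*s,y+off[0]*s+off[1]*c,20.])
a0=np.array([642.6,76,-7.55]); a1=np.array([653.5,167,-4.1]); w=[]
for k in range(1,11):
    v=a0+(a1-a0)*(0.9*k/10); w.append((tc(*v,(-2.1,-97.8)),down(v[2]),1))
plan(w)
E
```

```text
-- call 1
{"dp":[0.2,0.01,0],"turn":[-0.01,-0.02,-0.04]}
{"dp":[0.21,0.01,0],"turn":[0,0,-0.03]}
{"dp":[0.2,0.01,0],"turn":[0,0,-0.03]}
{"dp":[0.21,0.02,0],"turn":[0,0,-0.03]}
{"dp":[0.21,0.01,0],"turn":[0,0,-0.03]}
{"dp":[0.2,0.02,0],"turn":[0,0,-0.03]}
{"dp":[0.21,0.01,0],"turn":[0,0,-0.03]}
{"dp":[0.2,0.02,0],"turn":[0,0,-0.03]}
{"dp":[0.21,0.02,0],"turn":[0,0,-0.03]}
{"dp":[0.21,0.02,0],"turn":[0,0,-0.04]}
end [642.7  60.7  20.1] maxstep 8.4
```

drive_tool(
  series=[
    {"dp": [0.2,0.01,0],"turn": [0,0,-0.04],"grip": 0.9},
    {"dp": [0.21,0.01,0],"turn": [0,0,-0.03],"grip": 0.9},
    {"dp": [0.2,0.01,0],"turn": [0,0,-0.03],"grip": 0.9},
    {"dp": [0.21,0.02,0],"turn": [0,0,-0.03],"grip": 0.9},
    {"dp": [0.21,0.01,0],"turn": [0,0,-0.03],"grip": 0.9},
    {"dp": [0.2,0.02,0],"turn": [0,0,-0.03],"grip": 0.9},
    {"dp": [0.21,0.01,0],"turn": [0,0,-0.03],"grip": 0.9},
    {"dp": [0.2,0.02,0],"turn": [0,0,-0.03],"grip": 0.9},
    {"dp": [0.21,0.02,0],"turn": [0,0,-0.03],"grip": 0.9},
    {"dp": [0.21,0.02,0],"turn": [0,0,-0.04],"grip": 0.9},
  ],
)

```text
time: 72.45
tcp_pos: [642.5, 60.6, 20.0]
orientation: [-0.002, 0.734, 0.679, 0.0]
ft_force: [0.7, -4.0, 1.3]
opening: 0.9
```

```bash
python3 - <<'E'
from h import *
st()
T=arm.capture("top"); S=arm.capture("side"); np.save("T24.npy",T,allow_pickle=True)
cv2.imwrite("pics/t24.png",cv2.resize(T["color"][130:240,190:350],None,fx=4.5,fy=4.5,interpolation=cv2.INTER_CUBIC))
print(rim(T),rim(S))
for q in("crate","mat"):
  for p in(T,S): print(q,[(round(d["score"],2),c2w(p,d["location"]).round(0).tolist()) for d in arm.tip_of(q,p)[:4]])
E
```

```text
{'time': 72.45, 'q': [0.01, 0.333, 1.801, 0.003, 1.01, 0.085], 'tcp_pos': [642.499, 60.634, 20.028], 'orientation': [-0.002, 0.734, 0.679, 0.0], 'ft_force': [0.714, -4.007, 1.279], 'opening': 0.9}
(np.int64(161), ((655.1189575195312, 198.90740966796875), (99.63719940185547, 152.30274963378906), 85.83831787109375)) (np.int64(209), ((648.3314819335938, 152.02952575683594), (210.15419006347656, 151.833251953125), 86.5356216430664))
crate [(0.94, [165.0, 300.0, -2.0]), (0.87, [179.0, -354.0, -3.0]), (0.86, [649.0, 158.0, -1.0])]
crate [(0.97, [179.0, -344.0, 3.0]), (0.95, [648.0, 163.0, 2.0]), (0.57, [160.0, 300.0, -1.0])]
mat []
mat [(0.59, [584.0, 475.0, -1.0])]
```

View pics/t24.png

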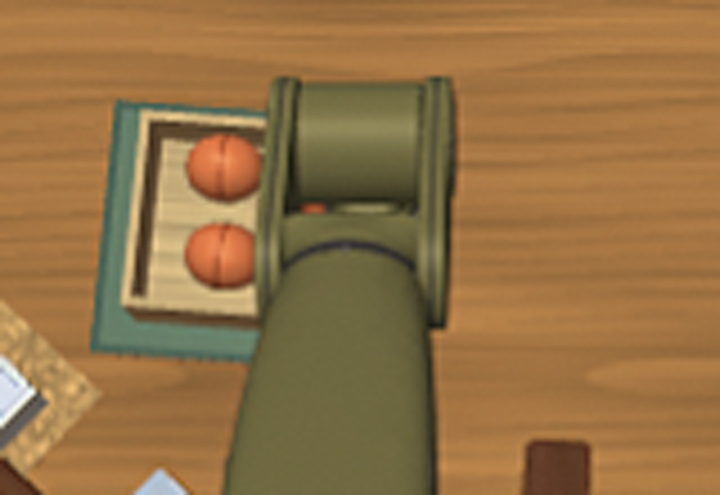

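The crate is at about (652, 159), yaw -4.2°, against the mat at (653.5, 167), yaw -4.1°. One last 8 mm push, then back off and rise.

drive_tool(
  series=[
    {"dp": [0.05,0,0],"turn": [0,0,0],"grip": 0.9},
    {"dp": [0.05,0,0],"turn": [0,0,0],"grip": 0.9},
    {"dp": [0.05,0,0],"turn": [0,0,0],"grip": 0.9},
    {"dp": [0.05,0.01,0],"turn": [0,0,0],"grip": 0.9},
    {"dp": [0,0,0],"turn": [0,0,0],"grip": 0.9},
    {"dp": [0,0,0],"turn": [0,0,0],"grip": 0.9},
    {"dp": [-0.2,0,0],"turn": [0,0,0],"grip": 0.9},
    {"dp": [-0.4,0,0],"turn": [0,0,0],"grip": 0.9},
    {"dp": [-0.6,0,0],"turn": [0,0,0],"grip": 0.9},
    {"dp": [0,0,0],"turn": [0,0,0],"grip": 0.9},
  ],
)

```text
time: 74.0
tcp_pos: [639.7, 17.8, 20.0]
orientation: [-0.002, 0.735, 0.678, 0.0]
ft_force: [-0.3, -0.1, 0.7]
opening: 0.9
```

drive_tool(
  series=[
    {"dp": [-0.2,0,-0.5],"turn": [0,0,0],"grip": 0.9},
    {"dp": [-0.6,0,-1],"turn": [0,0,0],"grip": 0.9},
    {"dp": [-0.8,0,-1],"turn": [0,0,0],"grip": 0.9},
    {"dp": [-1,-0.5,-1],"turn": [0,0,0],"grip": 0.9},
    {"dp": [-1,-0.7,-1],"turn": [0,0,0],"grip": 0.9},
    {"dp": [-1,-0.7,-0.5],"turn": [0,0,0],"grip": 0.9},
    {"dp": [-0.6,-0.7,0],"turn": [0,0,0],"grip": 0.9},
    {"dp": [0,0,0],"turn": [0,0,0],"grip": 0.9},
    {"dp": [0,0,0],"turn": [0,0,0],"grip": 0.9},
    {"dp": [0,0,0],"turn": [0,0,0],"grip": 0.9},
  ],
)

```text
time: 75.25
tcp_pos: [521.3, -178.6, 219.4]
orientation: [-0.002, 0.733, 0.68, 0.0]
ft_force: [1.3, 1.2, 0.1]
opening: 0.898
```

```bash
python3 - <<'E'
from h import *
st()
T=arm.capture("top"); S=arm.capture("side"); np.save("T25.npy",T,allow_pickle=True); save(S,"s25")
cv2.imwrite("pics/t25.png",cv2.resize(T["color"][130:280,120:440],None,fx=2.5,fy=2.5,interpolation=cv2.INTER_CUBIC))
cv2.imwrite("pics/t25b.png",cv2.resize(T["color"][140:225,200:300],None,fx=7,fy=7,interpolation=cv2.INTER_CUBIC))
print(rim(T),rim(S))
for q in("crate","mat","tray_bar","scoop","scoop_lip","scoop_grip","brush","polish","cleaner","horn"):
  for p in(T,S): print(q,[(round(d["score"],2),c2w(p,d["location"]).round(0).tolist()) for d in arm.tip_of(q,p)[:3]])
E
```

```text
{'time': 75.25, 'q': [-0.428, -0.08, 1.891, 0.002, 1.333, -0.353], 'tcp_pos': [521.298, -178.584, 219.355], 'orientation': [-0.002, 0.733, 0.68, 0.0], 'ft_force': [1.315, 1.237, 0.114], 'opening': 0.898}
(np.int64(293), ((652.7686767578125, 165.93008422851562), (181.26248168945312, 151.72216796875), 85.47145080566406)) (np.int64(249), ((653.2393188476562, 167.68634033203125), (190.4879608154297, 155.79934692382812), 84.90019226074219))
crate [(0.85, [653.0, 167.0, -3.0]), (0.77, [179.0, -356.0, -2.0]), (0.75, [165.0, 300.0, -3.0])]
crate [(0.98, [650.0, 170.0, -2.0]), (0.69, [177.0, -344.0, -2.0]), (0.66, [164.0, 298.0, -2.0])]
mat []
mat [(0.67, [652.0, 171.0, 0.0])]
tray_bar [(0.94, [360.0, -277.0, 36.0])]
tray_bar [(0.69, [359.0, -275.0, 42.0])]
scoop [(0.97, [543.0, 426.0, -2.0])]
scoop [(0.93, [535.0, 427.0, 2.0]), (0.32, [726.0, -247.0, -2.0])]
scoop_lip [(0.75, [585.0, 472.0, -2.0]), (0.19, [685.0, 130.0, 32.0])]
scoop_lip [(0.92, [581.0, 474.0, -2.0])]
scoop_grip [(0.73, [433.0, 311.0, 69.0])]
scoop_grip [(0.68, [432.0, 316.0, 71.0])]
brush [(0.55, [406.0, -67.0, -3.0]), (0.49, [617.0, -404.0, 25.0])]
brush [(0.63, [403.0, -65.0, 1.0])]
polish [(0.64, [390.0, 75.0, -3.0]), (0.33, [621.0, -402.0, 22.0])]
polish [(0.98, [389.0, 77.0, -1.0])]
cleaner [(0.77, [731.0, -248.0, -7.0]), (0.39, [406.0, -65.0, -3.0])]
cleaner [(0.65, [626.0, -401.0, 14.0]), (0.59, [725.0, -249.0, 1.0])]
horn [(0.87, [411.0, 189.0, -2.0])]
horn [(0.52, [404.0, 192.0, -2.0])]
```

View pics/t25.png

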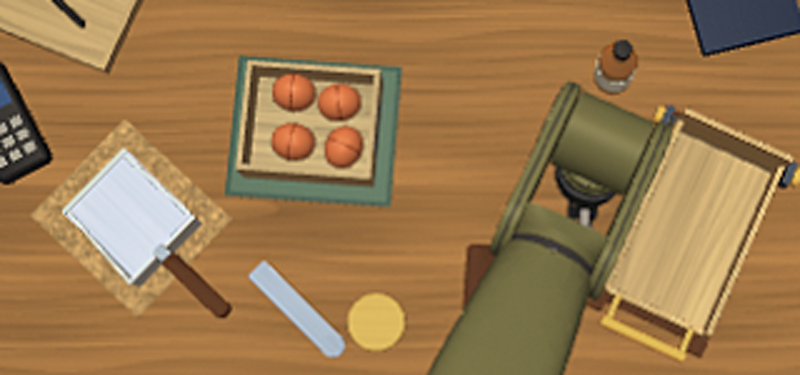

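View pics/t25b.png

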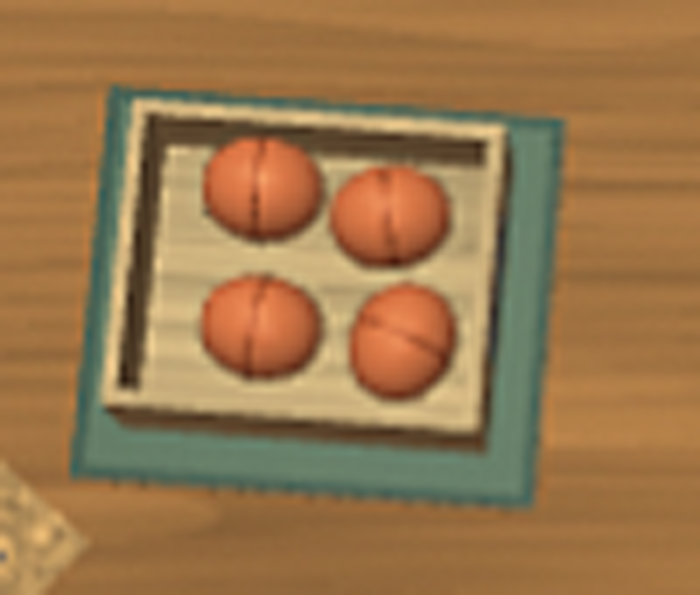

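View pics/s25.png

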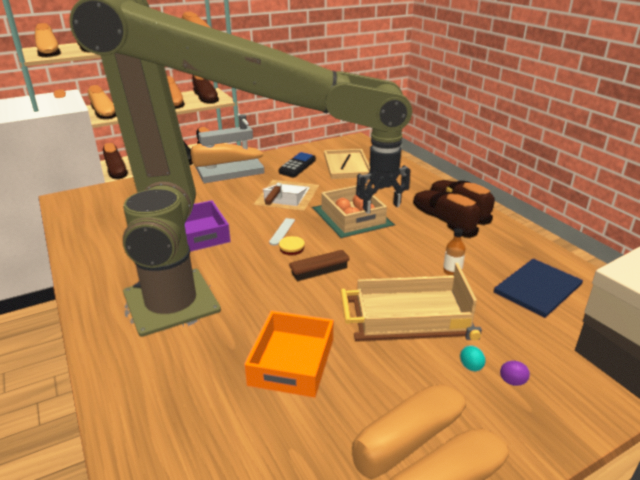

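All four mat corners show in the crop, at about (110,88), (565,120), (535,508) and (72,478), so I can check the mat centre directly against the crate.

```bash
python3 - <<'E'
from h import *
T=np.load("T25.npy",allow_pickle=True).item()
c=T["color"].astype(int); m=((c[...,1]>c[...,2]+5)).astype(np.uint8); m[:, :200]=0; m[:,295:]=0; m[:140]=0;m[225:]=0
v,u=np.nonzero(m); W=px2w(T,np.c_[u,v],z=0)[:,:2].astype(np.float32); print(len(W),cv2.minAreaRect(W))
k=np.array([[110,88],[565,120],[535,508],[72,478]])/7+[200-.43,140-.43]
Q=px2w(T,k,z=0)[:,:2]; print(Q.round(0).tolist(),Q.mean(0).round(1),cv2.minAreaRect(Q.astype(np.float32)))
# crate rim corners from crop (outer): 
k=np.array([[132,97],[508,125],[484,432],[105,405]])/7+[200-.43,140-.43]
Q=px2w(T,k,z=62)[:,:2]; print("crate",Q.round(0).tolist(),Q.mean(0).round(1),cv2.minAreaRect(Q.astype(np.float32)))
E
```

```text
1018 ((653.2177124023438, 167.93617248535156), (227.93959045410156, 197.59429931640625), 85.84713745117188)
[[759.0, 274.0], [743.0, 46.0], [546.0, 59.0], [561.0, 287.0]] [652.1 166.6] ((652.5523071289062, 166.5934600830078), (228.75941467285156, 198.929931640625), 86.24109649658203)
crate [[736.0, 251.0], [722.0, 70.0], [571.0, 79.0], [584.0, 259.0]] [653.2 164.7] ((653.4645385742188, 164.96286010742188), (183.2421417236328, 151.49502563476562), 85.84580993652344)
```

```bash
python3 - <<'E'
from h import *
a=cv2.imread("pics/side0.png").astype(int); S=arm.capture("side"); b=S["color"].astype(int)
for n,(u0,u1,v0,v1) in dict(brush=(285,355,245,280),polish=(275,310,232,256),horn=(268,298,216,246),bottle=(440,468,232,275)).items():
    print(n,np.abs(a-b)[v0:v1,u0:u1].mean().round(2), np.abs(a-b)[v0:v1,u0:u1].max())
T=arm.capture("top"); P,_=cloud(T)
x=(P-[626.1,-402.8,14])@d_; y=(P-[626.1,-402.8,14])@n_
for lo,hi in((-230,-150),(-100,-20)):
    m=(x>lo)&(x<hi)&(np.abs(np.abs(y)-74)<3); z=P[m,2]; print(lo,hi,np.percentile(z,[50,80,90]).round(1),m.sum())
E
```

```text
brush 5.19 55
polish 6.18 13
horn 7.2 14
bottle 6.35 13
-230 -150 [65.  67.2 68.8] 71
-100 -20 [62.4 65.3 67.3] 78
```

```bash
python3 - <<'E'
from h import *
a=cv2.imread("pics/side0.png").astype(int); S=arm.capture("side"); b=S["color"].astype(int)
d=np.abs(a-b).max(2)[225:300,270:360]; v,u=np.nonzero(d>25); print(len(u), list(zip((u+270).tolist(),(v+225).tolist()))[:40])
T1=arm.capture("top"); T0=np.load("top0.npy",allow_pickle=True).item()
for T in(T0,T1):
  P,_=cloud(T); x=(P-[626.1,-402.8,14])@d_; y=(P-[626.1,-402.8,14])@n_
  out=[]
  for lo,hi in((-245,-170),(-100,-20)):
    m=(x>lo)&(x<hi)&(np.abs(np.abs(y)-74)<4)&(P[:,2]>55); out.append((np.median(P[m,2]).round(1),m.sum()))
  m=(np.abs(y)<50)&(np.abs(x+293)<5); out.append(np.median(P[m,2]))
  m=(np.abs(y)<60)&(x>-240)&(x<-30)&(P[:,2]<30); A=np.c_[x[m],np.ones(m.sum())]; out.append(np.linalg.lstsq(A,P[m,2],rcond=None)[0])
  print(out)
g=np.hstack([cv2.resize(i[235:290,280:365].astype(np.uint8),None,fx=4.5,fy=4.5) for i in(a,b)]); cv2.imwrite("pics/br.png",g)
E
```

```text
290 [(337, 225), (338, 225), (339, 225), (340, 225), (341, 225), (342, 225), (343, 225), (344, 225), (345, 225), (346, 225), (347, 225), (348, 225), (349, 225), (350, 225), (351, 225), (353, 225), (354, 225), (337, 226), (338, 226), (339, 226), (340, 226), (341, 226), (342, 226), (343, 226), (344, 226), (345, 226), (346, 226), (347, 226), (348, 226), (349, 226), (350, 226), (351, 226), (354, 226), (355, 226), (356, 226), (338, 227), (339, 227), (340, 227), (341, 227), (342, 227)]
[(np.float64(63.9), np.int64(94)), (np.float64(63.4), np.int64(113)), np.float64(46.61010465230516), array([-8.62633062e-04,  1.92370257e+01])]
[(np.float64(63.1), np.int64(78)), (np.float64(64.2), np.int64(88)), np.float64(45.48863897917907), array([-1.06106728e-03,  1.93069491e+01])]
```

View pics/br.png

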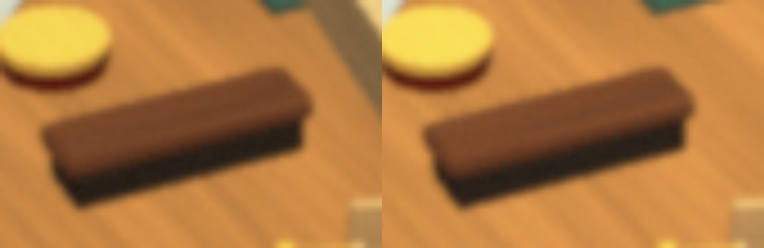

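The brush and tin look identical before (left half) and after (right half). The differing pixels were only where the crate used to stand. The tray floor slope matches the start (0.001 rad). Handing in.

```bash
python3 - <<'E'
from h import *
st(); print(arm.sign_off())
E
```

```text
{'time': 76.55, 'q': [-0.43, -0.081, 1.892, 0.002, 1.333, -0.353], 'tcp_pos': [520.687, -179.273, 219.281], 'orientation': [-0.002, 0.734, 0.679, 0.0], 'ft_force': [-0.21, -0.453, -0.243], 'opening': 0.901}
the job is handed in; nothing more can be done
None
```

The job is done and handed in at 76.6 s, with the gripper clear of everything. No verdict came back.

I raised the tray by its bar to the stop, where it held still at 32 N. I then gathered all four cedar eggs with the scoop, tipped them into the crate and laid the scoop flat on its cork pad. After that I lowered the tray until it pressed on its lower stop. Last, I pushed the crate onto the mat with both open fingertips against one side wall, so nothing could lift it.

**Last checks**
- **Eggs:** all four are in the crate and the tray is empty.
- **Tray:** its floor slope reads 0.001 rad, the same as at the start.
- **Scoop:** its origin reads within about 5 mm of the pad's origin. It was set down at the pad's yaw.
- **Crate:** it sits about 1–2 mm from the mat's centre, with yaw within about 0.5°. Between the different ways of measuring it, the estimates spread over about 3 mm.
- **Brush, tin, bottle, shoehorn:** they look unchanged in the side picture. The network put the brush 3–6 mm off its first reading, but before-and-after crops show no movement.

No check failed, and I saw no knock to the crate or scoop.

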